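# Swap the work pallet in the dovetail dock and stow the gravers

## Task

Open the flush hatch of the plywood locker by its ring pull, press the catch of the dovetail dock to let the finished pallet out and put that pallet in the locker, then slide the pallet with the raw blank, which is waiting in the locker, into the dock, rib end first, until the catch clicks. Lay every graver lying on the bench in the locker too, and finally close the hatch fully with the ring lying flat in its well, leaving the mug, the carved bear and the glue bottle where they stand.

Things in the scene. Friction and masses are not known exactly. Their poses are not given: they have to be found in the camera images.
- pallet_done: Pallet: aluminium dovetail plate 90 long (x) x 60 wide at the bottom, 48 at the top (y) x 10 thick, wooden grip block on top 50 x 28 (y) x 28 mm high, centred at x = -17 mm, z = 10 to 38 mm; thin finished bone plate 63 x 26 x 5 mm on it (top at z = 43). Steel keeper rib 6 mm wide, 5.5 high across the top at x = +40: the +x end goes in first. 0.18 kg. Origin: centre of underside. At the start it is latched in the dock.
- pallet_next: Pallet: aluminium dovetail plate 90 long (x) x 60 wide at the bottom, 48 at the top (y) x 10 thick, wooden grip block on top 50 x 28 (y) x 28 mm high, centred at x = -17 mm, z = 10 to 38 mm; raw bone lump 48 x 28 x 11 mm on it (top at z = 49). Steel keeper rib 6 mm wide, 5.5 high across the top at x = +40: the +x end goes in first. 0.18 kg. Origin: centre of underside. At the start it lies in the locker.
- next_rib (a point): Middle of the keeper rib of the pallet with the raw blank, at x = +40 mm, z = +13 mm of that pallet.
- dock_home (a point): Dovetail dock, fixed: steel base from x = -55 to +92 mm, 84 wide, its bed 20 mm above the bench; this point is where the pallet's origin sits when home (bed level, slack 1.5 mm). Slide a pallet in along +x, out along -x. Rails x = -35 to +50, tops 14.5 mm above the bed, 1.5 mm slack each side; flared guides at x = -55 to -35. Going home takes 8 to 12 N along +x; end stop 1.5 mm beyond home.
- catch (a joint): Sprung rocker catch at the +x end of the dock, rad: 0 = tooth down (latched behind the rib), up to 0.35 = thumb pad fully pressed. Above 0.2 a pallet is free and a damped spring plunger (5 N) pushes it out 6 to 12 mm towards -x within 0.5 s; it then stays free when the pad is let go, unless pushed in again. The catch also rises by itself while a pallet's rib passes in and drops back to 0 when home.
- catch_pad (a point): Top of the black thumb pad (26 x 28 mm) of the catch, at x = +90 mm of the dock, 46 mm above the bench. Press down 10 mm (full travel) with 3 to 6 N and hold it about 0.5 s.
- locker_floor (a point): Plywood locker, fixed, 160 (x) x 276 (y) x 87 mm high. This point: middle of its inner floor, 6 mm above the bench; inside 144 (x) x 260 (y), rim 81 mm above this floor. Axes are the locker's, +x towards the hatch's hinge, z up. The hatch's well sticks out 27 mm under the hatch: closed, it hangs down to 54 mm above the floor; open, keep the gripper clear of it.
- hatch (a joint): Hatch of the locker, rad: 0 = closed flush, opens upward to 2.0; stiff hinge, stays at any angle; about 5 N at the edge moves it. Wooden, 8 mm thick, 142 x 256 mm.
- hatch_hinge (a point): Hatch's hinge line (along the locker's y), on its outer face, middle of the length; x = +71 mm in the locker, 87 mm above the bench.
- hatch_edge (a point): Middle of the hatch's free edge, on the outer face, 139 mm from the hinge.
- ring (a joint): Ring pull, rad: 0 = flat in its well, 1.57 = upright on the hatch, at most 2.4. Swings freely and falls back flat.
- ring_hinge (a point): Hinge of the ring pull (parallel to the hatch's hinge), 4.5 mm below the hatch's outer face, 128 mm from the hatch's hinge.
- ring_bar (a point): Middle of the ring pull's bar: 8 mm thick, 46 mm clear between its side arms, parallel to the hinges, 42 mm from the ring's hinge; flat, it lies 4.5 mm below the hatch's face, towards the hatch's hinge. The well is 88 x 72 mm, 24 mm deep: 34 mm clear on either side of the bar for a finger.
- graver_a: Graver: carving chisel with turned wooden handle and thin steel blade, 144 mm long, handle 20 mm thick; lies flat. Origin under mid-length; y axis runs along it towards the handle end. Handle spans y = -3 to +71 mm (solid width 16 mm in x), its centre line 11 mm above the underside; grip it anywhere there. A knock may roll it on its side. Absent in some starts (None).
- graver_b: Graver: carving chisel with turned wooden handle and thin steel blade, 144 mm long, handle 22 mm thick; lies flat. Origin under mid-length; y axis runs along it towards the handle end. Handle spans y = -3 to +71 mm (solid width 16 mm in x), its centre line 11 mm above the underside; grip it anywhere there. A knock may roll it on its side. Absent in some starts (None).
- graver_c: Graver: carving chisel with turned wooden handle and thin steel blade, 144 mm long, handle 24 mm thick; lies flat. Origin under mid-length; y axis runs along it towards the handle end. Handle spans y = -3 to +71 mm (solid width 16 mm in x), its centre line 11 mm above the underside; grip it anywhere there. A knock may roll it on its side. Absent in some starts (None).
- tea_mug: White tea mug, 83 mm across, 94 high, standing; leave alone. Origin under its middle.
- carved_bear: Small carved bear, 35 x 85 x 51 mm, standing; leave alone. Origin under its middle.
- glue_bottle: Glue bottle, 34 mm across, 102 high, standing; leave alone. Origin under its middle.

How it is judged:
By the outcome, as a careful person would: the job done as asked, in the order asked, and still so for the second after the job is handed in, with the robot touching nothing.
Of graver_a, graver_b, graver_c only 1 to 3 are there at a start; the rules pass over those that are not, and their reading is None.
At some moment in a run one of graver_c may be knocked a few centimetres aside while the robot is not near it.
It also fails if it takes over 210 s, if anything falls off the work surface, if the arm or the gripper's body presses on something with over 40 N, if the wrist force passes 120 N, or if a joint passes its speed limit or range.

## Robot

A 7-joint arm with a two-finger parallel gripper is mounted at the origin on a cart in front of the work surface, level with it; the furniture and walls round the work are solid. World frame = base frame: x ahead of the robot, y to its left, z up, the work surface at z = 0. Lengths are in m, angles in rad, forces in N, time in s.
With the tool pointing down it reaches from about 0.4 to 0.85 m from the base axis. Payload 10.4 kg.
Tool frame: the origin (TCP) lies where the fingers leave the gripper's body, on its centre line; the fingertips stand 70 mm ahead of it and the grasp point (between the pads) lies r.grip_depth ahead of it (r.grip_depth is the distance from the TCP to the grasp point, in m); z points along the fingers, y is the direction in which the jaws open and shut (so a half turn about z gives the same grasp; the last joint's range is limited). The gripper opens to 87 mm and grips with 3 to 60 N. Pads are 19 mm wide; open, the fingers measure 117 mm over their backs; the gripper's body (75 mm by 190 mm) begins 51 mm behind the grasp point.
Start: joints at [-1.16, 0.332, -0.065, 1.46, 0.022, 1.35, -0.088], TCP at [0.263, 0.567, 0.292] pointing down, gripper open.
Joint ranges: [-2.6, 2.6], [-0.5, 2.12], [-1.47, 1.34], [0.16, 2.42], [-1.27, 4.41], [0.06, 2.06], [-2.6, 2.6]. Speed limits (rad/s): [2.22, 2.22, 2.79, 2.79, 3.14, 3.14, 3.14].

## Interface

Orientations are given as a unit quaternion [x, y, z, w].
In Python, from bench import monitor, viewer, workorder, nets, r gives the robot as it stands.
- The arm moves only by the tool drive_tool, never from a script. Its argument "plan" is a list of rows, each an object of numbers: "rx", "ry", "rz": the turn, a rotation vector about the tool's x, y, z in units of 360 degrees (1.0 is 360 degrees); "x", "y", "z": the shift along the tool's x, y, z in units of 1000 mm (1.0 is 1000 mm); "fingers": the opening, from 0 (shut) to 1 (fully open). In form: [{"rx": .., "ry": .., "rz": .., "x": .., "y": .., "z": .., "fingers": ..}, ...]. A call has 1 to 12 rows; each row is the pose to reach, as a shift and turn from the pose commanded when the call began, along the tool's axes at that moment, turning the shorter way round; what a row does not reach only later rows make up. A row lasts 1/8 s, in which the tool goes at most 62.5 mm and 10.7 degrees, less where a joint would pass 70% of its speed; a pose out of reach is approached as far as the arm can. A call with a number of a shift or a turn outside -1 to 1 is refused whole. A call with a gripper value outside its range is refused whole. The fingers move at their own pace and stop on an object; "squeeze" is the grip in N (left out, the last holds). Time passes only in rows, so rows that repeat a pose let the fingers close. It gives the time, the measured TCP pose, the force and the opening at its end, in the units of the state.
- monitor.read_state(): the state, without advancing time (a new reading comes with each control period).
- viewer.camera(name): name is "scene" or "side" or "wrist"; returns a dict with "color" (384x512x3 uint8, red, green, blue), "depth" (384x512 float32, m along the optical axis (not along the pixel's ray), 0 where there is no reading), "camera_matrix" (3x3 intrinsics, pixels), "xyz" and "rotation" of the camera in the world. Camera axes: x right, y down, z forward; pixel columns grow to the right and rows downward; lengths in m; the calibration is good to about 2 mm. The wrist camera is an equidistant fisheye: a pixel r from the principal point sees the ray r / f radians off the axis. A picture is of the moment at which its call begins.
- workorder.close_job(): hands the job in, once; it reports no verdict.
Trained networks look in the newest picture that a camera, given by its name, has taken for a name from the list of things; names that differ only in an ending like _2 or _b are one class to them, and where a whole thing is asked for, a point or a joint stands for the part that bears it (a point fixed in the world has none). Each returns a list of dicts, best first, with "confidence" (0 to 1); they miss things now and then, are a little off and sometimes report something else, mostly with a low value. They report only what shows in the picture. A call takes as long as a camera call.
- nets.find_in(label, camera): "centre" ([x, y, z] in m, in world coordinates, good to about 4 mm: the middle of the surface that is visible of it).
- nets.regions_of(label, camera): "region" (384x512 bool, what is visible of it).
The state is a dict: "time": time; "joint_positions": joint angles; "joint_vel": joint speeds; "joint_torque": joint torques, N m; "ee_pos": TCP position; "eef_rot": TCP orientation; "ft_force": force on the tool from outside, world axes, zero at the start; "torque": the same for the moment, N m; "width": finger opening in m.
Only numpy, scipy, OpenCV 4.12 (cv2) and the standard library are available. Lean on these libraries where they do the work, as an engineer would, in place of code of your own. Each camera call takes 0.05 s, during which the arm holds its last target.

## Working session

There is one attempt and no reset: what is moved stays moved. The work goes in short steps, Python scripts to look and compute and a tool call to move; the robot and the scene stay as the last step left them, time stands still between calls to the robot, and variables do not carry over. Pictures are saved under pics/ and viewed, and the job is handed in when it is done.

Besides the shell and the picture viewer there is one more tool, called as name([rows], argument=value, ...), one row to a line, values as JSON. drive_tool: Moves the arm, as the interface text tells. Its arguments: {"type":"object","properties":{"plan":{"type":"array","items":{"type":"object","properties":{"rx":{"type":"number","minimum":-1,"maximum":1},"ry":{"type":"number","minimum":-1,"maximum":1},"rz":{"type":"number","minimum":-1,"maximum":1},"x":{"type":"number","minimum":-1,"maximum":1},"y":{"type":"number","minimum":-1,"maximum":1},"z":{"type":"number","minimum":-1,"maximum":1},"fingers":{"type":"number"}}}},"squeeze":{"type":"number"}},"required":["plan"]}

```bash
ls; mkdir -p pics; cat > h.py <<'E'
import numpy as np, cv2
from scipy.spatial.transform import Rotation as R
from bench import monitor, viewer, workorder, nets, r
def save(name,cam):
    c=viewer.camera(cam); cv2.imwrite(f'pics/{name}.png',c['color'][:,:,::-1]); return c
def pts(c):
    d=c['depth'];K=c['camera_matrix'];v,u=np.mgrid[0:384,0:512]
    p=np.stack([(u-K[0,2])/K[0,0]*d,(v-K[1,2])/K[1,1]*d,d],-1)
    return p@np.array(c['rotation']).T+c['xyz']
E
python3 - <<'E'
from h import *
s=monitor.read_state();print({k:np.round(v,3) for k,v in s.items()}, r.grip_depth)
for cam in ['scene','side','wrist']:
    c=save('a_'+cam,cam);print(cam,c['xyz'],np.round(c['rotation'],3).tolist(),c['camera_matrix'].tolist())
    for l in ['pallet_done','pallet_next','dock_home','catch','catch_pad','locker_floor','hatch','hatch_hinge','hatch_edge','ring','ring_hinge','ring_bar','graver_a','tea_mug','carved_bear','glue_bottle']:
        try: print(l,[(np.round(o['centre'],3).tolist(),round(o['confidence'],2)) for o in nets.find_in(l,cam)][:4])
        except Exception as e: print(l,e)
E
```

```text
pics
{'time': np.float64(0.0), 'joint_positions': array([-1.16 ,  0.333, -0.065,  1.461,  0.022,  1.35 , -0.089]), 'joint_vel': array([ 0.   , -0.001, -0.002,  0.   , -0.002,  0.   , -0.002]), 'joint_torque': array([-0.0000e+00, -6.2326e+01,  2.5000e-02, -3.8990e+01, -6.1000e-02,
        4.0000e-02,  0.0000e+00]), 'ee_pos': array([0.263, 0.567, 0.291]), 'eef_rot': array([ 0.215,  0.977, -0.001, -0.   ]), 'ft_force': array([-0.043,  1.086,  0.345]), 'torque': array([0.007, 0.061, 0.022]), 'width': np.float64(0.087)} 0.051
scene [ 0.1830971  -0.62533918  0.84619266] [0.895, -0.24, 0.09, -0.365] [[440.9821524343058, 0.0, 258.0212136938226], [0.0, 440.9821524343058, 192.08197525997485], [0.0, 0.0, 1.0]]
pallet_done [([0.476, 0.204, 0.032], 0.89)]
pallet_next []
dock_home [([0.465, 0.147, 0.026], 0.69)]
catch [([0.466, 0.137, 0.042], 0.61)]
catch_pad [([0.466, 0.135, 0.041], 0.75)]
locker_floor [([0.637, 0.077, 0.083], 0.91)]
hatch [([0.657, 0.114, 0.084], 0.86)]
hatch_hinge [([0.653, 0.115, 0.085], 0.67)]
hatch_edge [([0.653, 0.115, 0.085], 0.83)]
ring [([0.621, 0.119, 0.086], 0.45), ([0
[... 950 characters left out ...]
86], 0.45)]
ring_bar [([0.617, 0.129, 0.085], 0.61)]
graver_a [([0.586, -0.188, 0.019], 0.51), ([0.617, 0.129, 0.084], 0.49)]
tea_mug [([0.312, -0.272, 0.06], 0.67), ([0.476, 0.2, 0.041], 0.49)]
carved_bear [([0.695, -0.053, 0.03], 0.56)]
glue_bottle [([0.368, -0.146, 0.048], 0.66), ([0.466, 0.137, 0.047], 0.61)]
wrist [0.1974737  0.59698917 0.38370339] [0.835, 0.534, 0.072, 0.113] [[297.3186396354542, 0.0, 251.54143532882145], [0.0, 297.3186396354542, 188.89672155709655], [0.0, 0.0, 1.0]]
pallet_done []
pallet_next []
dock_home []
catch []
catch_pad []
locker_floor []
hatch []
hatch_hinge []
hatch_edge []
ring []
ring_hinge []
ring_bar []
graver_a []
tea_mug []
carved_bear []
glue_bottle []
```

View pics/a_scene.png

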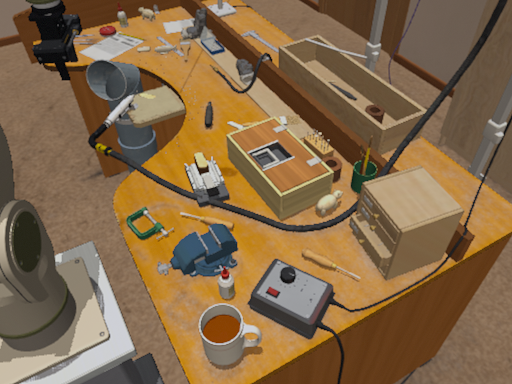

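View pics/a_side.png

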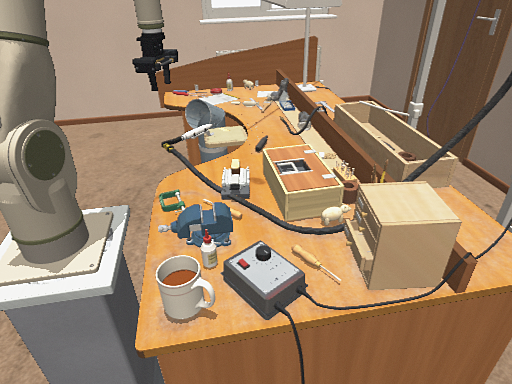

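View pics/a_wrist.png

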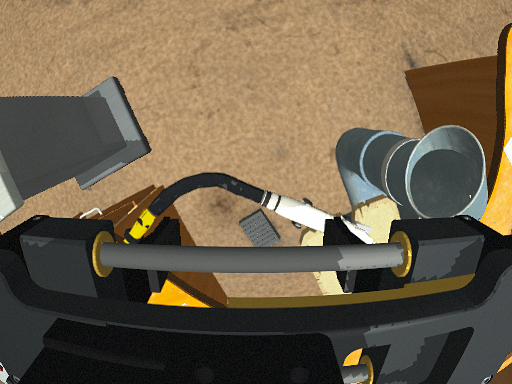

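```bash
python3 - <<'E'
s=open('h.py').read().replace("np.array(c['rotation']).T","R.from_quat(c['rotation']).as_matrix().T")
s+='''
def topmap(c,name,x0=.25,x1=.85,y0=-.35,y1=.35,res=.001,zmax=.4):
    # image: up = +x, left=+y
    p=pts(c).reshape(-1,3);col=c['color'].reshape(-1,3);ok=(c['depth'].reshape(-1)>0)&(p[:,2]<zmax)
    p=p[ok];col=col[ok];o=np.argsort(p[:,2]);p=p[o];col=col[o]
    H=int((x1-x0)/res);W=int((y1-y0)/res);im=np.zeros((H,W,3),np.uint8)
    i=((x1-p[:,0])/res).astype(int);j=((y1-p[:,1])/res).astype(int)
    for di in(0,1):
        for dj in (0,1):
            a=i+di;b=j+dj;k=(a>=0)&(a<H)&(b>=0)&(b<W);im[a[k],b[k]]=col[k]
    for k in range(0,W,100): cv2.putText(im,f'{y1-k*res:.2f}',(k,10),0,.35,(255,0,0));cv2.line(im,(k,0),(k,H),(80,80,255),1)
    for k in range(0,H,100): cv2.putText(im,f'{x1-k*res:.2f}',(0,k+10),0,.35,(255,0,0));cv2.line(im,(0,k),(W,k),(80,80,255),1)
    cv2.imwrite(f'pics/{name}.png',im[:,:,::-1])
'''
open('h.py','w').write(s)
E
python3 - <<'E'
from h import *
c=save('b_scene','scene');topmap(c,'b_top')
cv2.imwrite('pics/b_zoom.png',cv2.resize(c['color'][110:290,120:370,::-1],(800,576),interpolation=cv2.INTER_CUBIC))
E
```

```text
(no output)
```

View pics/b_top.png

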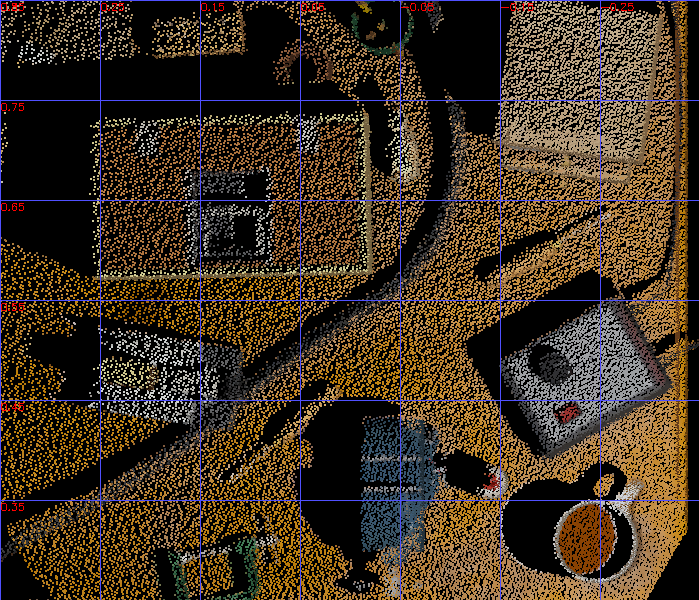

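View pics/b_zoom.png

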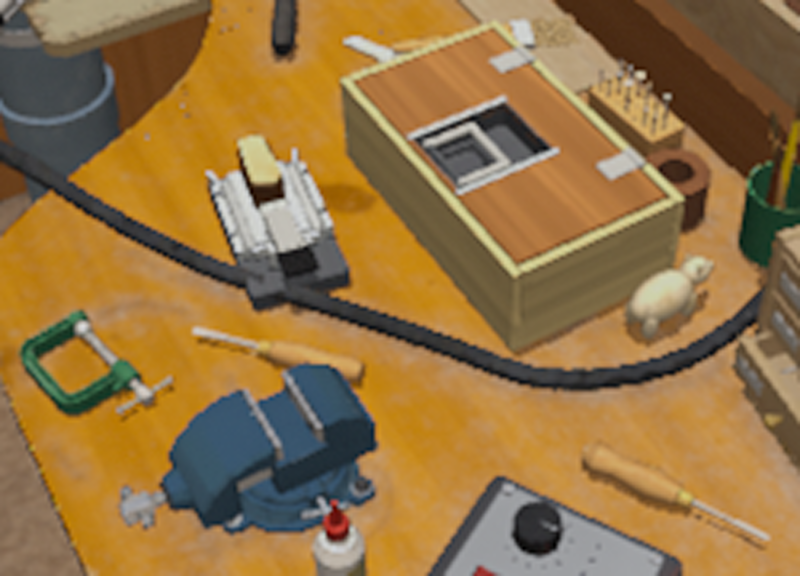

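```bash
python3 - <<'E'
from h import *
c=save('c_scene','scene');p=pts(c)
for (u,v) in [(208,105),(208,122),(233,125),(241,127),(250,124),(258,123),(262,125),(247,128)]: print((u,v),np.round(p[v,u],3), c['color'][v,u])
print('hose')
for u in range(100,340,12):
    col=c['color'][:,u].astype(int); dark=(col.max(1)<75)
    vs=[v for v in range(140,240) if dark[v]]
    if vs:
        z=[p[v,u] for v in vs]; k=max(range(len(z)),key=lambda i:z[i][2]); print(u,vs[k],np.round(z[k],3))
cv2.imwrite('pics/c_zoom.png',cv2.resize(c['color'][80:220,170:300,::-1],(780,600*14*6//(600*14*6//840) if 0 else 600),interpolation=cv2.INTER_CUBIC))
c=viewer.camera('side');cv2.imwrite('pics/c_zoom2.png',cv2.resize(c['color'][120:240,150:370,::-1],(792,432),interpolation=cv2.INTER_CUBIC))
E
```

```text
(208, 105) [ 0.636  0.528 -0.002] [103  88  76]
(208, 122) [0.585 0.415 0.021] [78 73 69]
(233, 125) [0.655 0.385 0.002] [190 191 181]
(241, 127) [0.67  0.359 0.006] [208 211 203]
(250, 124) [0.697 0.349 0.014] [196 155  89]
(258, 123) [0.673 0.256 0.087] [208 198 147]
(262, 125) [0.678 0.241 0.087] [189 128  70]
(247, 128) [0.635 0.25  0.088] [193 181 124]
hose
100 173 [ 0.279  1.314 -0.782]
112 150 [0.284 0.384 0.061]
124 156 [0.305 0.346 0.059]
136 164 [0.324 0.308 0.05 ]
148 172 [0.343 0.269 0.044]
160 178 [0.364 0.238 0.037]
172 187 [0.38  0.199 0.029]
184 191 [0.403 0.174 0.024]
196 163 [0.466 0.23  0.05 ]
208 191 [0.449 0.119 0.048]
220 197 [0.477 0.111 0.019]
232 208 [0.486 0.063 0.018]
244 210 [0.509 0.041 0.018]
256 151 [0.611 0.157 0.083]
268 146 [0.647 0.155 0.086]
280 145 [0.677 0.144 0.085]
292 228 [ 0.582 -0.069  0.017]
304 229 [ 0.606 -0.086  0.017]
316 225 [ 0.635 -0.094  0.023]
328 161 [0.782 0.064 0.041]
```

View pics/c_zoom.png

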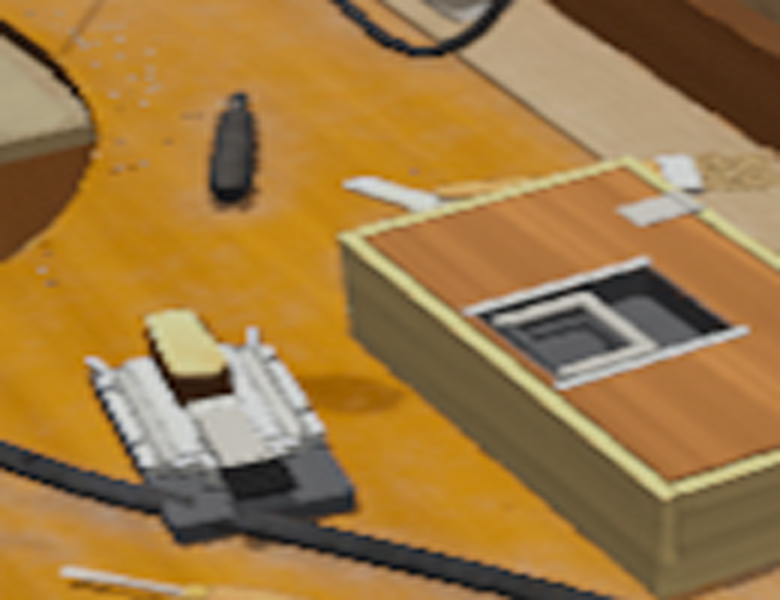

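View pics/c_zoom2.png

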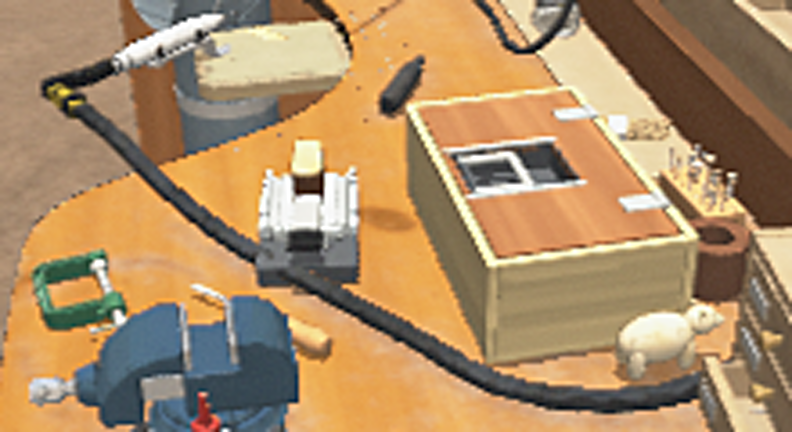

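```bash
python3 - <<'E'
from h import *
print([a for a in dir(r) if a[0]!='_'])
for cam in ['scene','side']:
    c=viewer.camera(cam);p=pts(c).reshape(-1,3)
    k=(p[:,2]>.08)&(p[:,2]<.095)&(p[:,0]>.55)&(p[:,0]<.745)&(p[:,1]>-.035)&(p[:,1]<.28)
    q=p[k];rc=cv2.minAreaRect((q[:,:2]*1000).astype(np.float32));print(cam,'locker',rc,np.median(q[:,2]))
    for nm in ['ring_bar','ring','pallet_done','dock_home','catch_pad','graver_a']:
        for o in nets.regions_of(nm,cam)[:2]:
            m=o['region'].reshape(-1)&(c['depth'].reshape(-1)>0);q=p[m]
            print(nm,round(o['confidence'],2),m.sum(),np.round(np.median(q,0),3),np.round(np.percentile(q,[3,97],axis=0),3).tolist(), np.round(cv2.minAreaRect((q[:,:2]*1000).astype(np.float32)),0) if 0 else cv2.minAreaRect((q[:,:2]*1000).astype(np.float32)))
c=viewer.camera('scene');P=pts(c);p=P.reshape(-1,3)
# dock hires topdown
topmap(c,'d_dock',.40,.54,.08,.30,.0003)
E
```

```text
['PlanningError', 'grip_depth']
scene locker ((654.741455078125, 120.2332763671875), (162.7074432373047, 280.80743408203125), 1.2798622846603394) 0.08656716618569393
ring_bar 0.3 457 [0.474 0.203 0.035] [[0.449, 0.164, 0.026], [0.504, 0.249, 0.064]] ((481.4085693359375, 236.4969482421875), (159.3041229248047, 53.26712417602539), 79.8315200805664)
ring 0.72 72 [0.631 0.12  0.085] [[0.597, 0.089, 0.062], [0.645, 0.146, 0.088]] ((625.6023559570312, 122.47885131835938), (39.610713958740234, 70.21965026855469), 30.69368553161621)
pallet_done 0.59 466 [0.474 0.203 0.035] [[0.45, 0.164, 0.026], [0.504, 0.249, 0.064]] ((480.70855712890625, 224.43130493164062), (147.63575744628906, 54.92221450805664), 77.28723907470703)
pallet_done 0.2 181 [0.62  0.117 0.085] [[0.595, 0.088, 0.079], [0.643, 0.149, 0.088]] ((625.8007202148438, 118.99360656738281), (63.88093185424805, 73.16883087158203), 1.1460717916488647)
dock_home 0.82 1112 [0.46  0.15  0.029] [[0.425, 0.108, 0.001], [0.514, 0.245, 0.046]] ((476.8045349121094, 191.3562469482422), (180.17654418945312, 93.72476959228516), 80.36434173583984)
ca
[... 1675 characters left out ...]
3, 0.062], [0.719, 0.24, 0.087]] ((652.185302734375, 122.94146728515625), (144.98468017578125, 265.5917053222656), 1.290531873703003)
catch_pad 0.51 125 [0.463 0.141 0.043] [[0.448, 0.105, 0.04], [0.476, 0.19, 0.047]] ((462.5874328613281, 147.4420166015625), (90.71642303466797, 23.264158248901367), 82.36885833740234)
graver_a 0.76 276 [ 0.584 -0.18   0.017] [[0.563, -0.208, 0.004], [0.608, -0.144, 0.022]] ((593.191650390625, -171.04856872558594), (36.47534942626953, 84.25419616699219), 28.579954147338867)
graver_a 0.58 2092 [0.651 0.112 0.086] [[0.584, -0.003, 0.062], [0.718, 0.24, 0.087]] ((650.4948120117188, 123.55516052246094), (147.62344360351562, 263.29986572265625), 0.8168529868125916)
```

View pics/d_dock.png

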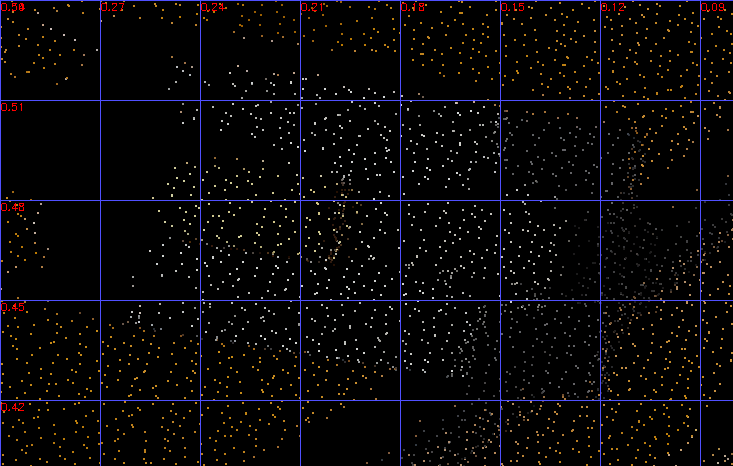

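```bash
cat >> h.py <<'E'
def st():
    s=monitor.read_state();return s,np.array(s['ee_pos']),R.from_quat(s['eef_rot'])
def go(pos,yaw=None,rot=None,n=True):
    """prints shift/turn in tool units for TCP target; tool down with tool x at world yaw"""
    s,p,q=st()
    t=rot if rot is not None else (down(yaw) if yaw is not None else q)
    sh=q.inv().apply(np.array(pos)-p);rv=(q.inv()*t).as_rotvec()/(2*np.pi)
    N=max(np.linalg.norm(sh)/.0625,np.linalg.norm(rv)*360/10.7)
    print('t%.1f'%s['time'],'shift',np.round(sh,4).tolist(),'turn',np.round(rv,4).tolist(),'rows~%.1f'%N)
def down(yaw): # tool x at yaw (rad), z down
    return R.from_euler('z',yaw)*R.from_euler('x',np.pi)
def rep():
    s,p,q=st();m=q.as_matrix()
    print('t%.2f'%s['time'],'pos',np.round(p,4).tolist(),'xyaw %.1f'%np.degrees(np.arctan2(m[1,0],m[0,0])),'zax',np.round(m[:,2],3).tolist(),'F',np.round(s['ft_force'],1).tolist(),'w %.4f'%s['width'],'j',np.round(s['joint_positions'],2).tolist())
E
python3 - <<'E'
from h import *
rep();s,p,q=st()
c=viewer.camera('wrist');print(q.inv().apply(np.array(c['xyz'])-p)); m=(q.inv()*R.from_quat(c['rotation'])).as_matrix();print(np.round(m,3))
E
```

```text
t3.45 pos [0.2627, 0.5671, 0.2923] xyaw 155.1 zax [0.0, 0.0, -1.0] F [-0.7, -0.2, -0.7] w 0.0871 j [-1.16, 0.33, -0.06, 1.46, 0.02, 1.35, -0.09]
[ 0.07171426 -0.00031117 -0.09142151]
[[ 0.    -0.964 -0.266]
 [ 1.     0.    -0.   ]
 [ 0.    -0.266  0.964]]
```

```bash
python3 -c "
from h import *
go([.52,.17,.42],np.radians(91))"
```

```text
t3.5 shift [-0.4004, -0.2522, -0.1278] turn [0.0, -0.0, 0.1782] rows~7.8
```

drive_tool([
  {"x": -0.4, "y": -0.252, "z": -0.128, "rz": 0.178},
  {"x": -0.4, "y": -0.252, "z": -0.128, "rz": 0.178},
  {"x": -0.4, "y": -0.252, "z": -0.128, "rz": 0.178},
  {"x": -0.4, "y": -0.252, "z": -0.128, "rz": 0.178},
  {"x": -0.4, "y": -0.252, "z": -0.128, "rz": 0.178},
  {"x": -0.4, "y": -0.252, "z": -0.128, "rz": 0.178},
  {"x": -0.4, "y": -0.252, "z": -0.128, "rz": 0.178},
  {"x": -0.4, "y": -0.252, "z": -0.128, "rz": 0.178},
  {"x": -0.4, "y": -0.252, "z": -0.128, "rz": 0.178},
  {"x": -0.4, "y": -0.252, "z": -0.128, "rz": 0.178},
])

```text
validation failed for argument at $.pl...
```

```bash
cat >> h.py <<'E'
def wpts(c):
    """world points per pixel of equidistant fisheye; depth along optical axis"""
    K=c['camera_matrix'];d=c['depth'];v,u=np.mgrid[0:384,0:512]
    x=(u-K[0,2]);y=(v-K[1,2]);rr=np.hypot(x,y)+1e-9;th=rr/K[0,0]
    t=np.tan(th);p=np.stack([x/rr*t*d,y/rr*t*d,d],-1)
    return p@R.from_quat(c['rotation']).as_matrix().T+c['xyz']
def ray(c,u,v,z):
    """world point on plane z seen at wrist pixel"""
    K=c['camera_matrix'];x=u-K[0,2];y=v-K[1,2];rr=np.hypot(x,y)+1e-9;th=rr/K[0,0]
    d=np.array([x/rr*np.sin(th),y/rr*np.sin(th),np.cos(th)]);d=R.from_quat(c['rotation']).apply(d)
    o=np.array(c['xyz']);return o+d*(z-o[2])/d[2]
E
python3 - <<'E'
from h import *
rep();c=save('e_wrist','wrist');p=wpts(c)
np.save('e.npy',p)
for l in ['pallet_done','catch_pad','ring_bar','hatch','graver_a','dock_home']:
    print(l,[(np.round(o['centre'],3).tolist(),round(o['confidence'],2)) for o in nets.find_in(l,'wrist')][:4])
k=(p[...,2]>.08)&(p[...,2]<.095)&(p[...,0]>.55)&(p[...,0]<.745)&(p[...,1]>-.035)&(p[...,1]<.28)&(c['depth']>0)
q=p[k];print('locker',cv2.minAreaRect((q[:,:2]*1000).astype(np.float32)),np.median(q[:,2]))
cv2.imwrite('pics/e_w2.png',cv2.resize(c['color'][:,:,::-1],(800,600),interpolation=cv2.INTER_CUBIC))
E
```

```text
t3.50 pos [0.2627, 0.5671, 0.2923] xyaw 155.1 zax [-0.0, 0.0, -1.0] F [0.9, -0.1, 1.5] w 0.0869 j [-1.16, 0.33, -0.06, 1.46, 0.02, 1.35, -0.09]
pallet_done []
catch_pad []
ring_bar []
hatch []
graver_a []
dock_home []
locker ((0.0, 0.0), (0.0, 0.0), 0.0) nan
  return _methods._mean(a, axis=axis, dtype=dtype,
  ret = ret.dtype.type(ret / rcount)
```

View pics/e_w2.png

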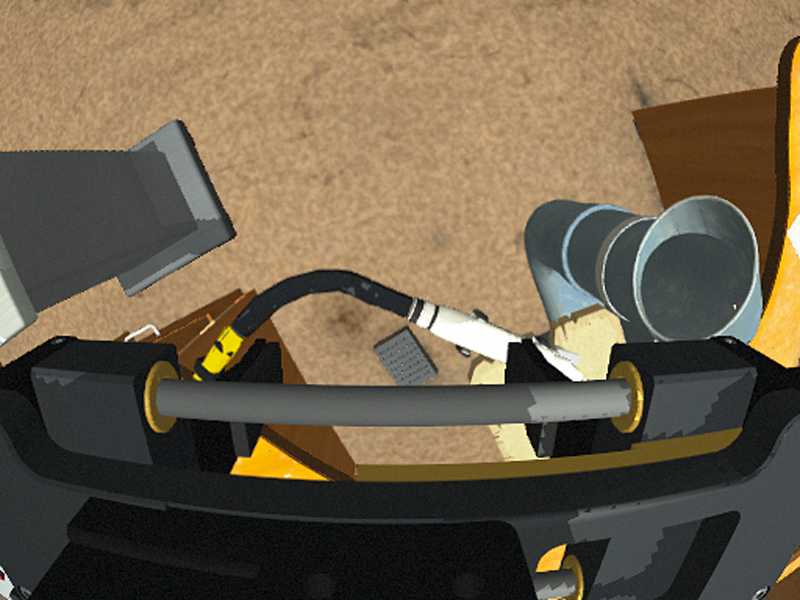

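drive_tool([
  {"rx": 0, "ry": 0, "rz": 0.178, "x": -0.4, "y": -0.252, "z": -0.128, "fingers": 1},
  {"rx": 0, "ry": 0, "rz": 0.178, "x": -0.4, "y": -0.252, "z": -0.128, "fingers": 1},
  {"rx": 0, "ry": 0, "rz": 0.178, "x": -0.4, "y": -0.252, "z": -0.128, "fingers": 1},
  {"rx": 0, "ry": 0, "rz": 0.178, "x": -0.4, "y": -0.252, "z": -0.128, "fingers": 1},
  {"rx": 0, "ry": 0, "rz": 0.178, "x": -0.4, "y": -0.252, "z": -0.128, "fingers": 1},
  {"rx": 0, "ry": 0, "rz": 0.178, "x": -0.4, "y": -0.252, "z": -0.128, "fingers": 1},
  {"rx": 0, "ry": 0, "rz": 0.178, "x": -0.4, "y": -0.252, "z": -0.128, "fingers": 1},
  {"rx": 0, "ry": 0, "rz": 0.178, "x": -0.4, "y": -0.252, "z": -0.128, "fingers": 1},
  {"rx": 0, "ry": 0, "rz": 0.178, "x": -0.4, "y": -0.252, "z": -0.128, "fingers": 1},
  {"rx": 0, "ry": 0, "rz": 0.178, "x": -0.4, "y": -0.252, "z": -0.128, "fingers": 1},
], squeeze=20)

```text
time: 5.1
ee_pos: [0.5194, 0.1709, 0.42]
eef_rot: [0.7, 0.714, 0.0, -0.0]
ft_force: [-0.4, 0.1, -0.5]
width: 0.0869
```

```bash
cat > w.py <<'E'
from h import *
import sys
n=sys.argv[1]
rep();c=save(n,'wrist');p=wpts(c)
np.savez(n+'.npz',p=p,d=c['depth'],col=c['color'],xyz=c['xyz'],rotation=c['rotation'],camera_matrix=c['camera_matrix'])
for l in sys.argv[2:]:
    print(l,[(np.round(o['centre'],3).tolist(),round(o['confidence'],2)) for o in nets.find_in(l,'wrist')][:4])
cv2.imwrite(f'pics/{n}.png',cv2.resize(c['color'][:,:,::-1],(800,600),interpolation=cv2.INTER_CUBIC))
E
python3 w.py e1 pallet_done catch_pad ring_bar graver_a dock_home
```

```text
t5.10 pos [0.5194, 0.1709, 0.42] xyaw 91.1 zax [-0.0, 0.0, -1.0] F [-0.4, 0.1, -0.5] w 0.0869 j [-0.72, 0.12, 0.36, 1.47, -0.04, 1.57, -0.35]
pallet_done [([0.478, 0.22, 0.027], 0.83)]
catch_pad [([0.468, 0.147, 0.046], 0.6), ([0.672, -0.056, 0.036], 0.5)]
ring_bar [([0.622, 0.123, 0.089], 0.78)]
graver_a [([0.429, 0.054, 0.017], 0.85), ([0.467, 0.146, 0.041], 0.58), ([0.619, 0.121, 0.088], 0.48)]
dock_home [([0.468, 0.168, 0.034], 0.98)]
```

View pics/e1.png

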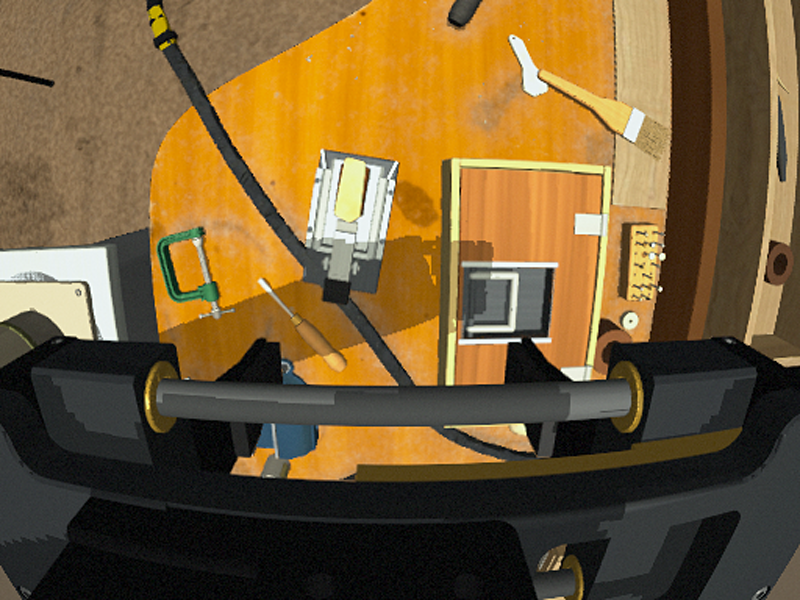

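```bash
python3 - <<'E'
from h import *
z=np.load('e1.npz');p=z['p'];ok=z['d']>0
def box(x0,x1,y0,y1,z0,z1): return p[ok&(p[...,0]>x0)&(p[...,0]<x1)&(p[...,1]>y0)&(p[...,1]<y1)&(p[...,2]>z0)&(p[...,2]<z1)]
q=box(.4,.56,.1,.3,.057,.075);print('bone',len(q),cv2.minAreaRect((q[:,:2]*1000).astype(np.float32)),np.median(q,0))
q=box(.4,.56,.1,.3,.031,.038);print('railtops',len(q),cv2.minAreaRect((q[:,:2]*1000).astype(np.float32)))
q=box(.4,.56,.1,.3,.015,.038);print('dockall',len(q),cv2.minAreaRect((q[:,:2]*1000).astype(np.float32)))
q=box(.43,.5,.1,.17,.040,.056);print('pad',len(q),cv2.minAreaRect((q[:,:2]*1000).astype(np.float32)),np.median(q,0))
q=box(.55,.75,-.04,.28,.08,.095);print('locker',len(q),cv2.minAreaRect((q[:,:2]*1000).astype(np.float32)),np.median(q,0))
q=box(.59,.68,.085,.16,.074,.0858);print('ring',len(q),cv2.minAreaRect((q[:,:2]*1000).astype(np.float32)),np.median(q,0))
c={k:z[k] for k in z.files}
for u,v in [(517,300),(470,272),(470,330),(462,262),(557,265),(553,343),(462,341)]: print((u,v),np.round(ray(c,u*.64,v*.64,.085),4))
print('dock px')
for u,v,h in [(325,150,.0345),(397,162,.0345),(379,293,.02),(336,290,.046),(326,302,.046),(348,304,.046),(352,158,.063),(347,222,.063)]: print((u,v),np.round(ray(c,u*.64,v*.64,h),4))
cv2.imwrite('pics/e2.png',cv2.resize(z['col'][85:235,180:380,::-1],(800,600),interpolation=cv2.INTER_CUBIC))
E
```

```text
bone 617 ((477.5658874511719, 223.88372802734375), (63.24611282348633, 26.075944900512695), 81.24639129638672) [0.47753712 0.22424805 0.06151555]
railtops 735 ((473.0138244628906, 196.14385986328125), (123.5263442993164, 82.96427917480469), 80.93423461914062)
dockall 3236 ((457.1175842285156, 187.99493408203125), (150.2790985107422, 112.96926879882812), 80.96809387207031)
pad 602 ((463.2837829589844, 137.04849243164062), (66.32174682617188, 31.384777069091797), 85.99810028076172) [0.46322573 0.13498856 0.04370707]
locker 11249 ((654.1646118164062, 120.93025207519531), (160.76803588867188, 276.37249755859375), 1.4830501079559326) [0.64679196 0.17327469 0.08598739]
ring 666 ((635.7896728515625, 122.06790161132812), (88.24058532714844, 73.77013397216797), 0.0017287046648561954) [0.63385225 0.12102132 0.08414157]
(517, 300) [0.6422 0.1229 0.085 ]
(470, 272) [0.5934 0.1497 0.085 ]
(470, 330) [0.5972 0.0914 0.085 ]
(462, 262) [0.5852 0.1591 0.085 ]
(557, 265) [0.6804 0.1591 0.085 ]
(553, 343) [0.6859 0.0778 0.085 ]
(462, 341) [0.59   0.0798 0.085 ]
dock px
(325, 150) [0.4489 0.2635 0.0345]
(397, 162) [0.5224 0.2516 0.0345]
(379, 293) [0.5058 0.1098 0.02  ]
(336, 290) [0.4616 0.1192 0.046 ]
(326, 302) [0.4508 0.106  0.046 ]
(348, 304) [0.474  0.1043 0.046 ]
(352, 158) [0.4792 0.2544 0.063 ]
(347, 222) [0.4749 0.1922 0.063 ]
```

View pics/e2.png

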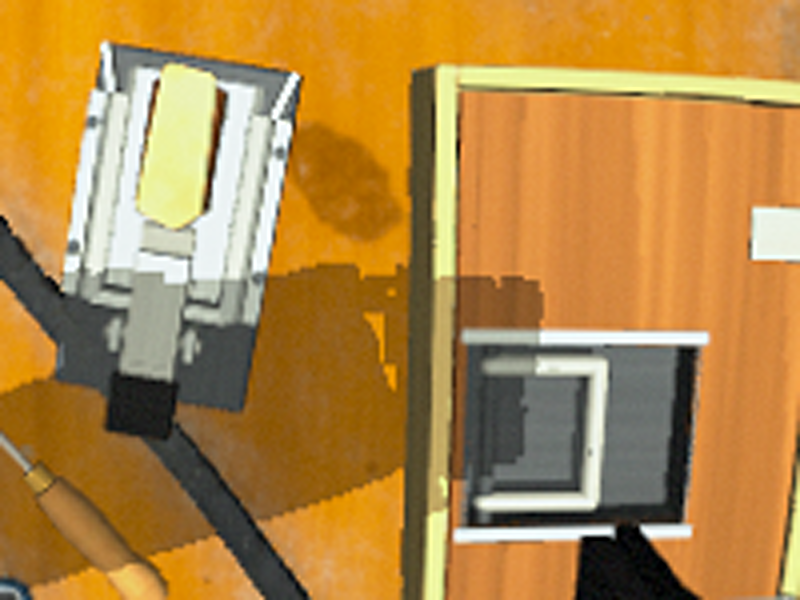

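```bash
python3 -c "
from h import *
go([.640,.121,.17],np.radians(91.4));go([.640,.121,.138],np.radians(91.4))"
```

```text
t5.4 shift [-0.0526, 0.1197, 0.25] turn [-0.0, -0.0, -0.0007] rows~4.5
t5.4 shift [-0.0526, 0.1197, 0.282] turn [-0.0, -0.0, -0.0007] rows~5.0
```

drive_tool([
  {"rx": 0, "ry": 0, "rz": -0.001, "x": -0.053, "y": 0.12, "z": 0.1, "fingers": 0.345},
  {"rx": 0, "ry": 0, "rz": -0.001, "x": -0.053, "y": 0.12, "z": 0.1, "fingers": 0.345},
  {"rx": 0, "ry": 0, "rz": -0.001, "x": -0.053, "y": 0.12, "z": 0.16, "fingers": 0.345},
  {"rx": 0, "ry": 0, "rz": -0.001, "x": -0.053, "y": 0.12, "z": 0.21, "fingers": 0.345},
  {"rx": 0, "ry": 0, "rz": -0.001, "x": -0.053, "y": 0.12, "z": 0.21, "fingers": 0.345},
  {"rx": 0, "ry": 0, "rz": -0.001, "x": -0.053, "y": 0.12, "z": 0.21, "fingers": 0.345},
], squeeze=8)

```text
time: 6.15
ee_pos: [0.6407, 0.1202, 0.2112]
eef_rot: [0.698, 0.716, 0.0, -0.0]
ft_force: [-0.3, -0.3, 0.3]
width: 0.0357
```

```bash
python3 w.py f1; python3 -c "
from h import *
go([.640,.121,.138],np.radians(91.4))
save('f1s','scene')"
```

```text
t6.15 pos [0.6407, 0.1202, 0.2112] xyaw 91.5 zax [0.0, 0.0, -1.0] F [-0.3, -0.3, 0.3] w 0.0357 j [-0.55, 0.46, 0.4, 1.51, -0.19, 1.21, -0.1]
t6.2 shift [0.0007, -0.0015, 0.0747] turn [0.0004, -0.0002, 0.0002] rows~1.2
```

View pics/f1.png

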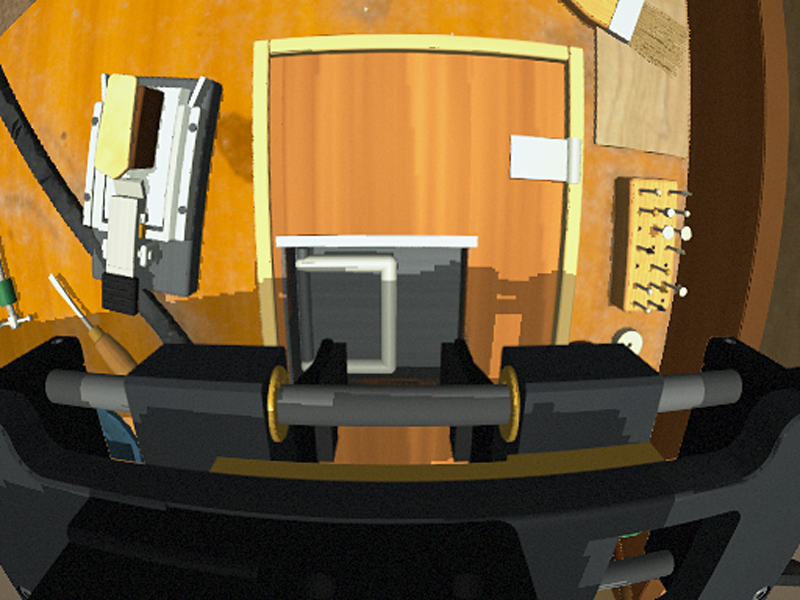

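View pics/f1s.png

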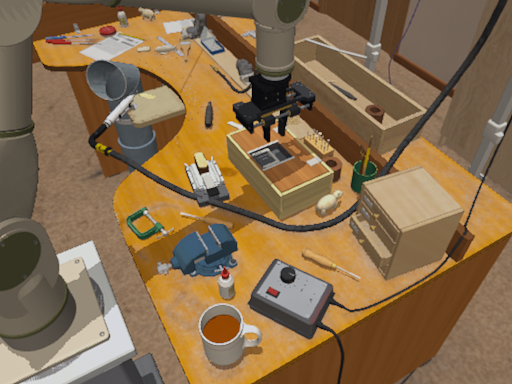

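drive_tool([
  {"rx": 0, "ry": 0, "rz": 0, "x": 0.001, "y": -0.001, "z": 0.04, "fingers": 0.345},
  {"rx": 0, "ry": 0, "rz": 0, "x": 0.001, "y": -0.001, "z": 0.06, "fingers": 0.345},
  {"rx": 0, "ry": 0, "rz": 0, "x": 0.001, "y": -0.001, "z": 0.073, "fingers": 0.345},
  {"rx": 0, "ry": 0, "rz": 0, "x": 0.001, "y": -0.001, "z": 0.073, "fingers": 0.345},
  {"rx": 0, "ry": 0, "rz": 0, "x": 0.001, "y": -0.001, "z": 0.073, "fingers": 0.0},
  {"rx": 0, "ry": 0, "rz": 0, "x": 0.001, "y": -0.001, "z": 0.073, "fingers": 0.0},
  {"rx": 0, "ry": 0, "rz": 0, "x": 0.001, "y": -0.001, "z": 0.073, "fingers": 0.0},
  {"rx": 0, "ry": 0, "rz": 0, "x": 0.001, "y": -0.001, "z": 0.073, "fingers": 0.0},
], squeeze=8)

```text
time: 7.25
ee_pos: [0.6386, 0.1206, 0.1375]
eef_rot: [0.698, 0.716, -0.001, -0.001]
ft_force: [-7.5, -0.3, 6.8]
width: 0.0074
```

```bash
python3 - <<'E'
from h import *
z=np.load('e1.npz');p=z['p'];ok=z['d']>0
for x in np.arange(.74,1.1,.03):
    k=ok&(p[...,0]>x)&(p[...,0]<x+.03)&(p[...,1]>-.05)&(p[...,1]<.28); print(round(x,2),k.sum(),np.round(np.percentile(p[k][:,2],[5,50,99]),3) if k.sum() else '')
H=np.array([.725,.087]);p0=None
_,pp,_=st();print(pp)
def bar(phi,rho):
    u=np.array([-np.cos(phi),np.sin(phi)]);n=np.array([np.sin(phi),np.cos(phi)])
    return H+.128*u-.0045*n+.042*(-np.cos(rho)*u+np.sin(rho)*n)
b0=bar(0,0);print('bar0',b0)
for phi,rho in [(0,.4),(0,.8),(0,1.2),(0,1.57),(.1,1.65),(.2,1.75),(.35,1.9),(.5,2.05),(.65,2.15),(.8,2.2),(.95,2.2),(1.1,2.2),(1.25,2.2),(1.4,2.2),(1.55,2.2),(1.7,2.2),(1.85,2.2),(1.95,2.2)]:
    print(phi,rho,np.round(bar(phi,rho)-b0,4))
E
```

```text
0.74 287 [-0.002  0.036  0.046]
0.77 1877 [-0.002  0.004  0.045]
0.8 1563 [-0.002  0.009  0.048]
0.83 3951 [-0.001  0.035  0.086]
0.86 872 [0.084 0.085 0.087]
0.89 0 
0.92 3317 [0.016 0.061 0.099]
0.95 144 [0.096 0.097 0.099]
0.98 77 [0.048 0.054 0.095]
1.01 323 [0.038 0.054 0.098]
1.04 784 [0.007 0.01  0.098]
1.07 1400 [0.007 0.017 0.071]
1.1 3 [0.013 0.03  0.051]
[0.63860047 0.12060642 0.13754545]
bar0 [0.639  0.0825]
0 0.4 [-0.0033  0.0164]
0 0.8 [-0.0127  0.0301]
0 1.2 [-0.0268  0.0391]
0 1.57 [-0.042  0.042]
0.1 1.65 [-0.0409  0.0548]
0.2 1.75 [-0.0395  0.0675]
0.35 1.9 [-0.0349  0.0862]
0.5 2.05 [-0.0276  0.1039]
0.65 2.15 [-0.0157  0.1203]
0.8 2.2 [0.0007 0.1346]
0.95 2.2 [0.0211 0.1459]
1.1 2.2 [0.043 0.154]
1.25 2.2 [0.0658 0.1587]
1.4 2.2 [0.0891 0.16  ]
1.55 2.2 [0.1123 0.1578]
1.7 2.2 [0.1349 0.1521]
1.85 2.2 [0.1564 0.1432]
1.95 2.2 [0.1699 0.1355]
```

drive_tool([
  {"rx": 0, "ry": 0, "rz": 0, "x": 0, "y": -0.001, "z": -0.008, "fingers": 0},
  {"rx": 0, "ry": 0, "rz": 0, "x": 0, "y": -0.003, "z": -0.016, "fingers": 0},
  {"rx": 0, "ry": 0, "rz": 0, "x": 0, "y": -0.007, "z": -0.024, "fingers": 0},
  {"rx": 0, "ry": 0, "rz": 0, "x": 0, "y": -0.013, "z": -0.03, "fingers": 0},
  {"rx": 0, "ry": 0, "rz": 0, "x": 0, "y": -0.02, "z": -0.035, "fingers": 0},
  {"rx": 0, "ry": 0, "rz": 0, "x": 0, "y": -0.027, "z": -0.039, "fingers": 0},
  {"rx": 0, "ry": 0, "rz": 0, "x": 0, "y": -0.035, "z": -0.041, "fingers": 0},
  {"rx": 0, "ry": 0, "rz": 0, "x": 0, "y": -0.042, "z": -0.042, "fingers": 0},
  {"rx": 0, "ry": 0, "rz": 0, "x": 0, "y": -0.041, "z": -0.048, "fingers": 0},
  {"rx": 0, "ry": 0, "rz": 0, "x": 0, "y": -0.041, "z": -0.055, "fingers": 0},
  {"rx": 0, "ry": 0, "rz": 0, "x": 0, "y": -0.04, "z": -0.067, "fingers": 0},
  {"rx": 0, "ry": 0, "rz": 0, "x": 0, "y": -0.04, "z": -0.067, "fingers": 0},
])

```text
time: 8.75
ee_pos: [0.6005, 0.1196, 0.2057]
eef_rot: [0.698, 0.716, 0.001, 0.0]
ft_force: [-1.0, 0.8, 0.9]
width: 0.0075
```

```bash
python3 w.py g1; python3 -c "
from h import *
c=save('g1s','scene');cv2.imwrite('pics/g1z.png',cv2.resize(c['color'][60:240,180:360,::-1],(600,600),interpolation=cv2.INTER_CUBIC))"
```

```text
t8.75 pos [0.6005, 0.1196, 0.2057] xyaw 91.4 zax [0.002, 0.001, -1.0] F [-1.0, 0.8, 0.9] w 0.0075 j [-0.59, 0.38, 0.4, 1.63, -0.16, 1.17, -0.13]
```

View pics/g1z.png

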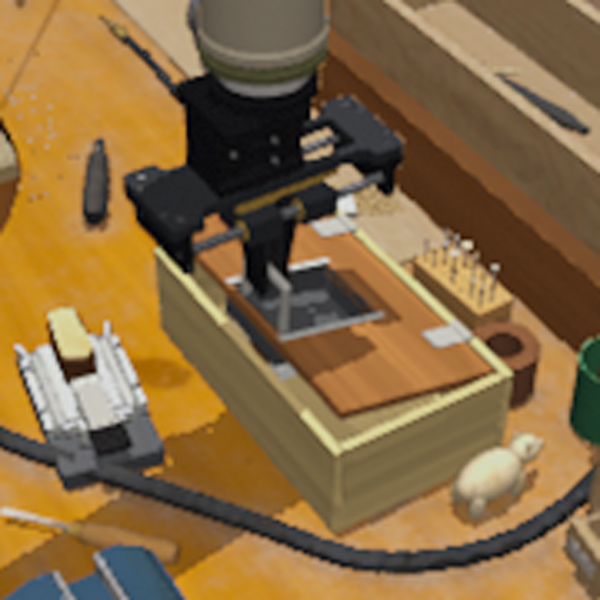

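drive_tool([
  {"rx": 0, "ry": 0, "rz": 0, "x": 0, "y": 0.005, "z": -0.019, "fingers": 0},
  {"rx": 0, "ry": 0, "rz": 0, "x": 0, "y": 0.012, "z": -0.037, "fingers": 0},
  {"rx": 0, "ry": 0, "rz": 0, "x": 0, "y": 0.024, "z": -0.053, "fingers": 0},
  {"rx": 0, "ry": 0, "rz": 0, "x": 0, "y": 0.04, "z": -0.067, "fingers": 0},
  {"rx": 0, "ry": 0, "rz": 0, "x": 0, "y": 0.061, "z": -0.079, "fingers": 0},
  {"rx": 0, "ry": 0, "rz": 0, "x": 0, "y": 0.083, "z": -0.087, "fingers": 0},
  {"rx": 0, "ry": 0, "rz": 0, "x": 0, "y": 0.105, "z": -0.092, "fingers": 0},
  {"rx": 0, "ry": 0, "rz": 0, "x": 0, "y": 0.129, "z": -0.093, "fingers": 0},
  {"rx": 0, "ry": 0, "rz": 0, "x": 0, "y": 0.152, "z": -0.091, "fingers": 0},
  {"rx": 0, "ry": 0, "rz": 0, "x": 0, "y": 0.175, "z": -0.085, "fingers": 0},
  {"rx": 0, "ry": 0, "rz": 0, "x": 0, "y": 0.196, "z": -0.076, "fingers": 0},
  {"rx": 0, "ry": 0, "rz": 0, "x": 0, "y": 0.209, "z": -0.069, "fingers": 0},
])

```text
time: 10.35
ee_pos: [0.8092, 0.1244, 0.2721]
eef_rot: [0.698, 0.716, -0.001, -0.0]
ft_force: [-1.9, 0.3, -0.5]
width: 0.0078
```

```bash
python3 -c "
from h import *
rep()
c=save('g2s','scene');cv2.imwrite('pics/g2z.png',cv2.resize(c['color'][40:240,180:380,::-1],(600,600),interpolation=cv2.INTER_CUBIC))"
```

```text
t10.35 pos [0.8092, 0.1244, 0.2721] xyaw 91.4 zax [-0.001, -0.001, -1.0] F [-1.9, 0.3, -0.5] w 0.0078 j [-0.38, 0.84, 0.41, 0.79, -0.3, 1.55, -0.07]
```

View pics/g2z.png

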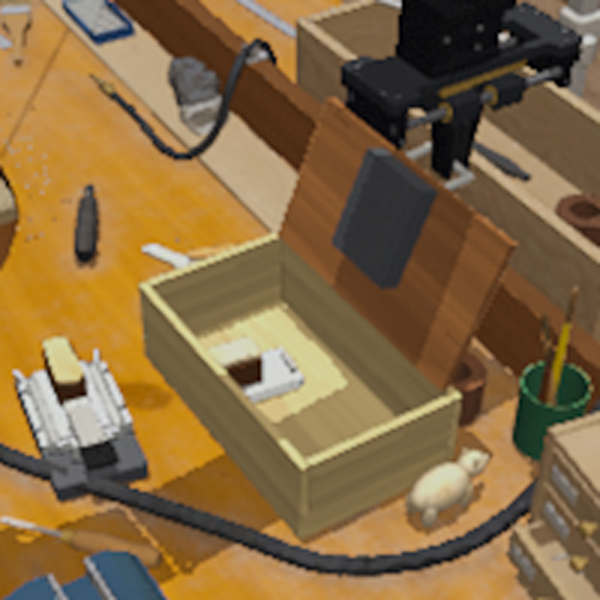

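```bash
python3 -c "
from h import *
go([.461,.118,.135],np.radians(81.1));go([.461,.118,.106],np.radians(81.1))"
```

```text
t10.4 shift [0.0023, -0.3487, 0.1361] turn [-0.0003, 0.0001, 0.0286] rows~6.0
t10.4 shift [0.0023, -0.3487, 0.1651] turn [-0.0003, 0.0001, 0.0286] rows~6.2
```

drive_tool([
  {"rx": 0, "ry": 0, "rz": 0, "x": 0, "y": 0, "z": 0, "fingers": 0.3},
  {"rx": 0, "ry": 0, "rz": 0, "x": 0, "y": 0, "z": 0, "fingers": 0.3},
  {"rx": 0, "ry": 0, "rz": 0, "x": 0, "y": 0, "z": 0, "fingers": 0.3},
  {"rx": 0, "ry": 0, "rz": 0, "x": 0, "y": 0, "z": -0.05, "fingers": 0.3},
  {"rx": 0, "ry": 0, "rz": 0, "x": 0, "y": -0.01, "z": -0.08, "fingers": 0.3},
  {"rx": 0, "ry": 0, "rz": 0.029, "x": 0.002, "y": -0.349, "z": -0.05, "fingers": 0},
  {"rx": 0, "ry": 0, "rz": 0.029, "x": 0.002, "y": -0.349, "z": -0.05, "fingers": 0},
  {"rx": 0, "ry": 0, "rz": 0.029, "x": 0.002, "y": -0.349, "z": -0.03, "fingers": 0},
  {"rx": 0, "ry": 0, "rz": 0.029, "x": 0.002, "y": -0.349, "z": 0.0, "fingers": 0},
  {"rx": 0, "ry": 0, "rz": 0.029, "x": 0.002, "y": -0.349, "z": 0.06, "fingers": 0},
  {"rx": 0, "ry": 0, "rz": 0.029, "x": 0.002, "y": -0.349, "z": 0.12, "fingers": 0},
  {"rx": 0, "ry": 0, "rz": 0.029, "x": 0.002, "y": -0.349, "z": 0.12, "fingers": 0},
])

```text
time: 11.9
ee_pos: [0.4636, 0.1184, 0.1622]
eef_rot: [0.76, 0.65, 0.001, -0.0]
ft_force: [0.4, 0.4, 0.2]
width: 0.0003
```

```bash
python3 w.py h1 ; python3 -c "
from h import *
go([.461,.118,.135],np.radians(81.1));go([.461,.118,.106],np.radians(81.1))
c=save('h1s','side')"
```

```text
t11.90 pos [0.4636, 0.1184, 0.1622] xyaw 81.0 zax [0.002, 0.002, -1.0] F [0.4, 0.4, 0.2] w 0.0003 j [-0.75, 0.13, 0.43, 2.01, -0.07, 1.01, -0.44]
t11.9 shift [0.0023, 0.0052, 0.019] turn [-0.0018, 0.0008, -0.0001] rows~0.3
t11.9 shift [0.0025, 0.0056, 0.048] turn [-0.0018, 0.0008, -0.0001] rows~0.8
```

View pics/h1.png

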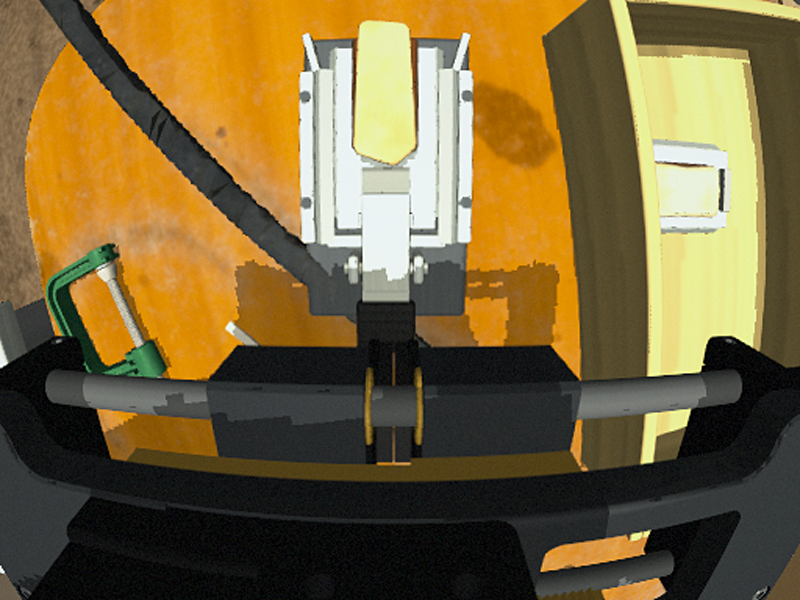

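View pics/h1s.png

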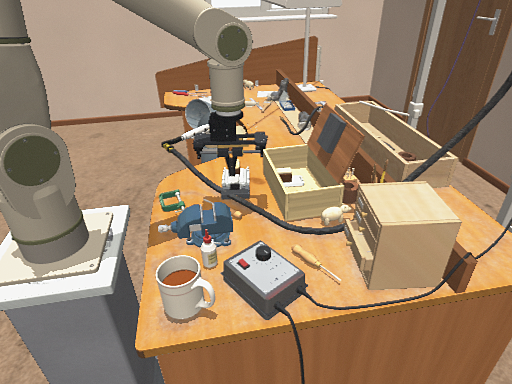

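```bash
python3 -c "
from h import *
rep()
go([.461,.118,.106],np.radians(81.1))"
```

```text
t12.00 pos [0.4584, 0.1169, 0.1574] xyaw 81.1 zax [-0.011, -0.003, -1.0] F [-0.5, 0.2, 1.4] w 0.0005 j [-0.75, 0.13, 0.43, 2.02, -0.07, 1.01, -0.44]
t12.0 shift [0.0018, 0.0029, 0.0514] turn [-0.0016, 0.0008, -0.0001] rows~0.8
```

drive_tool([
  {"rx": 0, "ry": 0, "rz": 0, "x": 0, "y": 0, "z": 0.02, "fingers": 0},
  {"rx": 0, "ry": 0, "rz": 0, "x": 0, "y": 0, "z": 0.033, "fingers": 0},
  {"rx": 0, "ry": 0, "rz": 0, "x": 0, "y": 0, "z": 0.038, "fingers": 0},
  {"rx": 0, "ry": 0, "rz": 0, "x": 0, "y": 0, "z": 0.042, "fingers": 0},
  {"rx": 0, "ry": 0, "rz": 0, "x": 0, "y": 0, "z": 0.045, "fingers": 0},
  {"rx": 0, "ry": 0, "rz": 0, "x": 0, "y": 0, "z": 0.045, "fingers": 0},
  {"rx": 0, "ry": 0, "rz": 0, "x": 0, "y": 0, "z": 0.045, "fingers": 0},
  {"rx": 0, "ry": 0, "rz": 0, "x": 0, "y": 0, "z": 0.045, "fingers": 0},
  {"rx": 0, "ry": 0, "rz": 0, "x": 0, "y": 0, "z": 0.045, "fingers": 0},
])

```text
time: 13.12
ee_pos: [0.465, 0.1182, 0.1179]
eef_rot: [0.761, 0.649, 0.0, -0.0]
ft_force: [0.4, 0.6, -0.3]
width: 0.0002
```

```bash
python3 w.py h2
```

```text
t13.12 pos [0.465, 0.1182, 0.1179] xyaw 81.0 zax [0.0, 0.0, -1.0] F [0.4, 0.6, -0.3] w 0.0002 j [-0.73, 0.2, 0.43, 2.05, -0.11, 0.91, -0.41]
```

View pics/h2.png

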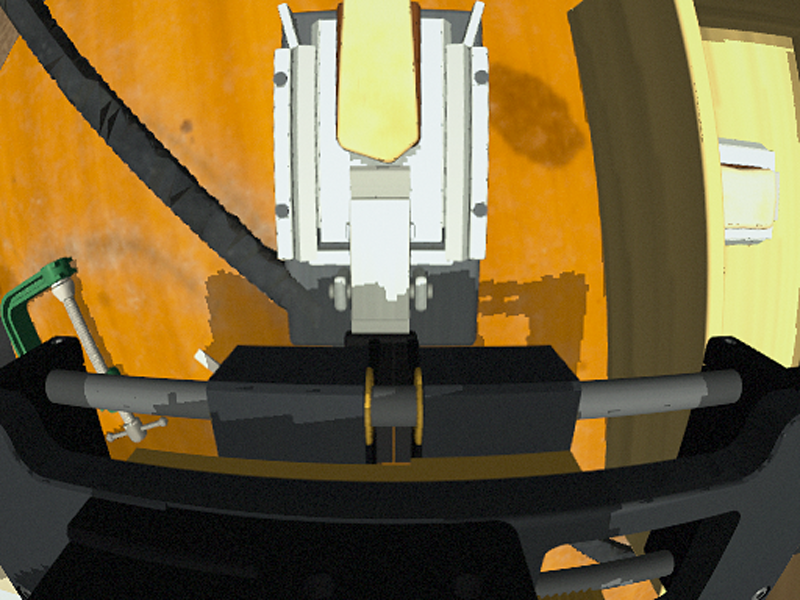

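drive_tool([
  {"rx": 0, "ry": 0, "rz": 0, "x": 0, "y": -0.004, "z": 0.0, "fingers": 0},
  {"rx": 0, "ry": 0, "rz": 0, "x": 0, "y": -0.004, "z": 0.004, "fingers": 0},
  {"rx": 0, "ry": 0, "rz": 0, "x": 0, "y": -0.004, "z": 0.008, "fingers": 0},
  {"rx": 0, "ry": 0, "rz": 0, "x": 0, "y": -0.004, "z": 0.0125, "fingers": 0},
  {"rx": 0, "ry": 0, "rz": 0, "x": 0, "y": -0.004, "z": 0.0125, "fingers": 0},
  {"rx": 0, "ry": 0, "rz": 0, "x": 0, "y": -0.004, "z": 0.0125, "fingers": 0},
  {"rx": 0, "ry": 0, "rz": 0, "x": 0, "y": -0.004, "z": 0.0125, "fingers": 0},
  {"rx": 0, "ry": 0, "rz": 0, "x": 0, "y": -0.004, "z": 0.0125, "fingers": 0},
])

```text
time: 14.18
ee_pos: [0.4614, 0.1171, 0.1082]
eef_rot: [0.761, 0.649, -0.0, -0.0]
ft_force: [-19.0, -14.2, 53.0]
width: 0.0003
```

```bash
python3 w.py h3
```

```text
t14.18 pos [0.4614, 0.1171, 0.1082] xyaw 80.9 zax [-0.001, -0.0, -1.0] F [-19.0, -14.2, 53.0] w 0.0003 j [-0.73, 0.21, 0.42, 2.06, -0.11, 0.89, -0.4]
```

View pics/h3.png

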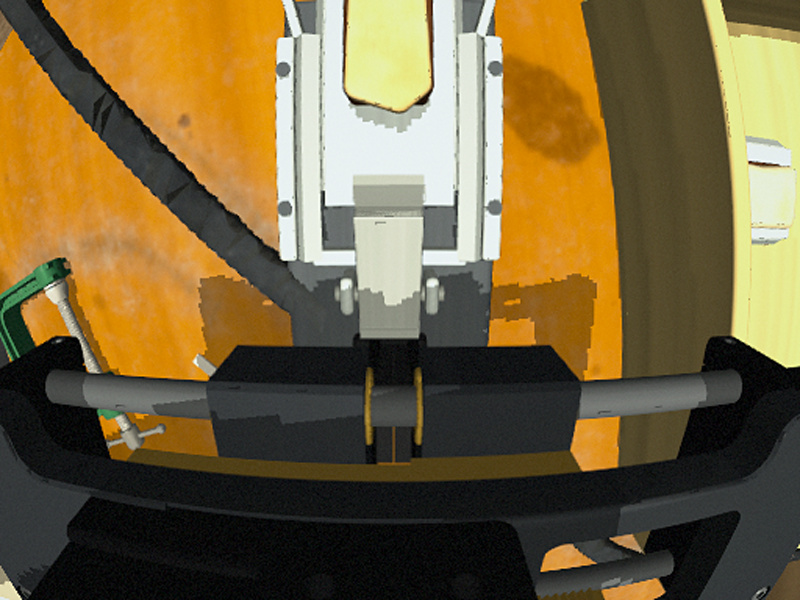

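drive_tool([
  {"rx": 0, "ry": 0, "rz": 0, "x": 0, "y": 0, "z": -0.02, "fingers": 0},
  {"rx": 0, "ry": 0, "rz": 0, "x": 0, "y": 0, "z": -0.07, "fingers": 1},
  {"rx": 0, "ry": 0, "rz": 0, "x": 0, "y": 0, "z": -0.13, "fingers": 1},
  {"rx": 0, "ry": 0, "rz": 0, "x": 0, "y": 0, "z": -0.15, "fingers": 1},
  {"rx": 0, "ry": 0, "rz": 0, "x": 0, "y": 0, "z": -0.15, "fingers": 1},
  {"rx": 0, "ry": 0, "rz": 0, "x": 0, "y": 0, "z": -0.15, "fingers": 1},
])

```text
time: 14.98
ee_pos: [0.4605, 0.1188, 0.254]
eef_rot: [0.76, 0.649, -0.001, -0.0]
ft_force: [0.7, -1.3, -0.3]
width: 0.0426
```

```bash
python3 w.py i1 pallet_next; python3 - <<'E'
from h import *
z=np.load('i1.npz');p=z['p'];ok=z['d']>0
def box(x0,x1,y0,y1,z0,z1): return p[ok&(p[...,0]>x0)&(p[...,0]<x1)&(p[...,1]>y0)&(p[...,1]<y1)&(p[...,2]>z0)&(p[...,2]<z1)]
q=box(.4,.56,.1,.32,.057,.075);print('bone',len(q),cv2.minAreaRect((q[:,:2]*1000).astype(np.float32)),np.median(q,0))
q=box(.4,.56,.1,.3,.031,.038);print('railtops',len(q),cv2.minAreaRect((q[:,:2]*1000).astype(np.float32)))
q=box(.5,.75,.03,.3,.048,.062);print('lump',len(q),cv2.minAreaRect((q[:,:2]*1000).astype(np.float32)),np.median(q,0))
q=box(.59,.72,.03,.3,.012,.030);print('nextplate',len(q),cv2.minAreaRect((q[:,:2]*1000).astype(np.float32)),np.median(q,0))
E
```

```text
t14.97 pos [0.4605, 0.1188, 0.254] xyaw 81.0 zax [-0.002, -0.001, -1.0] F [0.7, -1.3, -0.3] w 0.0426 j [-0.78, 0.01, 0.43, 1.91, -0.01, 1.22, -0.5]
pallet_next [([0.631, 0.166, 0.018], 0.76), ([0.468, 0.148, 0.043], 0.24)]
bone 1545 ((479.5223083496094, 236.620361328125), (62.412296295166016, 25.79161262512207), 80.91649627685547) [0.47929238 0.23624746 0.06155359]
railtops 1574 ((472.56719970703125, 193.63638305664062), (129.4093780517578, 83.06546020507812), 80.18440246582031)
lump 3254 ((649.6480712890625, 144.561767578125), (154.9122772216797, 226.55641174316406), 1.2576390504837036) [0.62910876 0.16586273 0.05362037]
nextplate 1347 ((662.8165893554688, 193.29583740234375), (116.68291473388672, 116.52974700927734), 1.1697765588760376) [0.65439681 0.17584221 0.01521365]
```

View pics/i1.png

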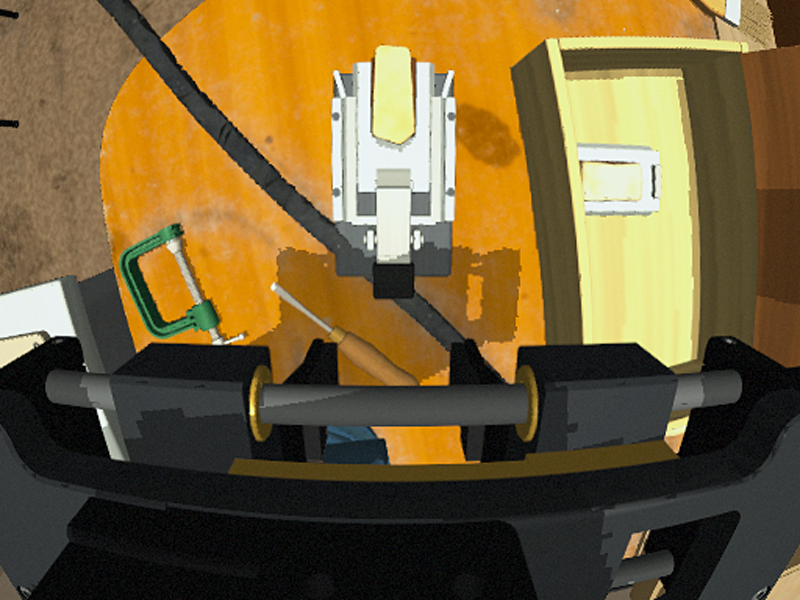

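```bash
python3 -c "
from h import *
rep();go([.4795,.2366,.107],np.radians(81))"
```

```text
t15.07 pos [0.4605, 0.1187, 0.2539] xyaw 81.0 zax [-0.002, -0.001, -1.0] F [-0.3, 0.0, -0.5] w 0.0507 j [-0.78, 0.01, 0.44, 1.91, -0.01, 1.22, -0.5]
t15.1 shift [0.1197, 0.0006, 0.1467] turn [-0.0003, 0.0002, -0.0] rows~3.0
```

drive_tool([
  {"rx": 0, "ry": 0, "rz": 0, "x": 0.06, "y": 0.001, "z": 0.0, "fingers": 0.6},
  {"rx": 0, "ry": 0, "rz": 0, "x": 0.12, "y": 0.001, "z": 0.02, "fingers": 0.6},
  {"rx": 0, "ry": 0, "rz": 0, "x": 0.12, "y": 0.001, "z": 0.08, "fingers": 0.6},
  {"rx": 0, "ry": 0, "rz": 0, "x": 0.12, "y": 0.001, "z": 0.12, "fingers": 0.6},
  {"rx": 0, "ry": 0, "rz": 0, "x": 0.12, "y": 0.001, "z": 0.146, "fingers": 0.6},
  {"rx": 0, "ry": 0, "rz": 0, "x": 0.12, "y": 0.001, "z": 0.146, "fingers": 0.6},
  {"rx": 0, "ry": 0, "rz": 0, "x": 0.12, "y": 0.001, "z": 0.146, "fingers": 0},
  {"rx": 0, "ry": 0, "rz": 0, "x": 0.12, "y": 0.001, "z": 0.146, "fingers": 0},
  {"rx": 0, "ry": 0, "rz": 0, "x": 0.12, "y": 0.001, "z": 0.146, "fingers": 0},
  {"rx": 0, "ry": 0, "rz": 0, "x": 0.12, "y": 0.001, "z": 0.146, "fingers": 0},
  {"rx": 0, "ry": 0, "rz": 0, "x": 0.12, "y": 0.001, "z": 0.146, "fingers": 0},
], squeeze=25)

```text
time: 16.45
ee_pos: [0.4806, 0.2376, 0.11]
eef_rot: [0.76, 0.649, 0.0, -0.001]
ft_force: [-2.9, 0.4, 5.7]
width: 0.0277
```

```bash
python3 w.py i2
```

```text
t16.45 pos [0.4806, 0.2376, 0.11] xyaw 81.0 zax [-0.0, 0.001, -1.0] F [-2.9, 0.4, 5.7] w 0.0277 j [-0.84, 0.33, 0.34, 1.91, -0.14, 0.93, -0.59]
```

View pics/i2.png

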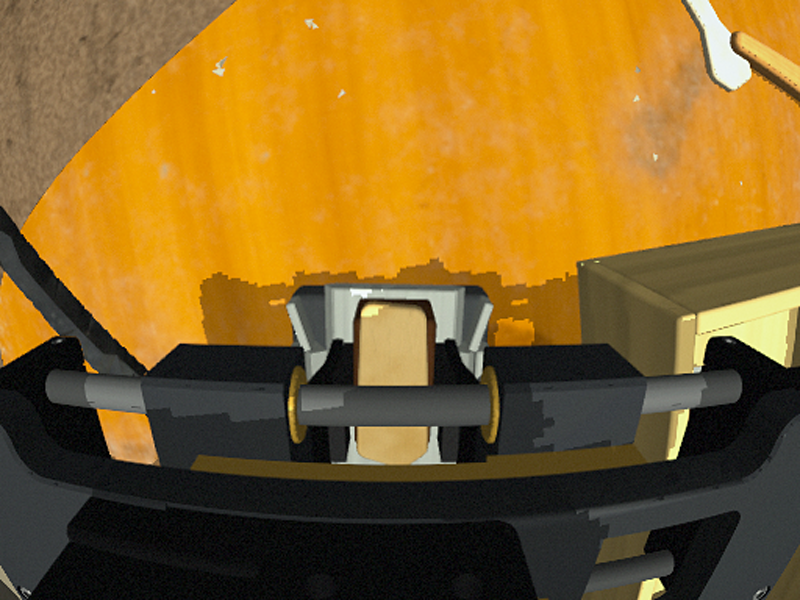

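drive_tool([
  {"rx": 0, "ry": 0, "rz": 0, "x": 0.015, "y": 0, "z": 0, "fingers": 0},
  {"rx": 0, "ry": 0, "rz": 0, "x": 0.035, "y": 0, "z": 0, "fingers": 0},
  {"rx": 0, "ry": 0, "rz": 0, "x": 0.06, "y": 0, "z": 0, "fingers": 0},
  {"rx": 0, "ry": 0, "rz": 0, "x": 0.085, "y": 0, "z": -0.001, "fingers": 0},
  {"rx": 0, "ry": 0, "rz": 0, "x": 0.11, "y": 0, "z": -0.001, "fingers": 0},
  {"rx": 0, "ry": 0, "rz": 0, "x": 0.115, "y": 0, "z": -0.002, "fingers": 0},
  {"rx": 0, "ry": 0, "rz": 0, "x": 0.115, "y": 0, "z": -0.03, "fingers": 0},
  {"rx": 0, "ry": 0, "rz": 0, "x": 0.115, "y": 0, "z": -0.08, "fingers": 0},
  {"rx": 0, "ry": 0, "rz": 0, "x": 0.115, "y": 0, "z": -0.13, "fingers": 0},
  {"rx": 0, "ry": 0, "rz": 0, "x": 0.115, "y": 0, "z": -0.13, "fingers": 0},
])

```text
time: 17.75
ee_pos: [0.5006, 0.3505, 0.2438]
eef_rot: [0.761, 0.649, 0.004, -0.0]
ft_force: [1.1, 0.5, -2.7]
width: 0.0277
```

```bash
python3 w.py i3 pallet_done; python3 - <<'E'
from h import *
c=save('i3s','scene');p=pts(c);np.save('i3s.npy',p)
cv2.imwrite('pics/i3z.png',cv2.resize(c['color'][40:240,160:360,::-1],(600,600),interpolation=cv2.INTER_CUBIC))
for o in nets.find_in('pallet_next','scene')[:3]: print(o)
E
```

```text
t17.75 pos [0.5006, 0.3505, 0.2438] xyaw 80.9 zax [0.005, 0.005, -1.0] F [1.1, 0.5, -2.7] w 0.0277 j [-0.95, 0.33, 0.33, 1.59, -0.11, 1.23, -0.76]
pallet_done [([0.499, 0.366, 0.194], 0.57), ([0.744, 0.14, 0.204], 0.45)]
{'centre': [0.6384, 0.1514, 0.0275], 'confidence': 0.72}
```

View pics/i3z.png

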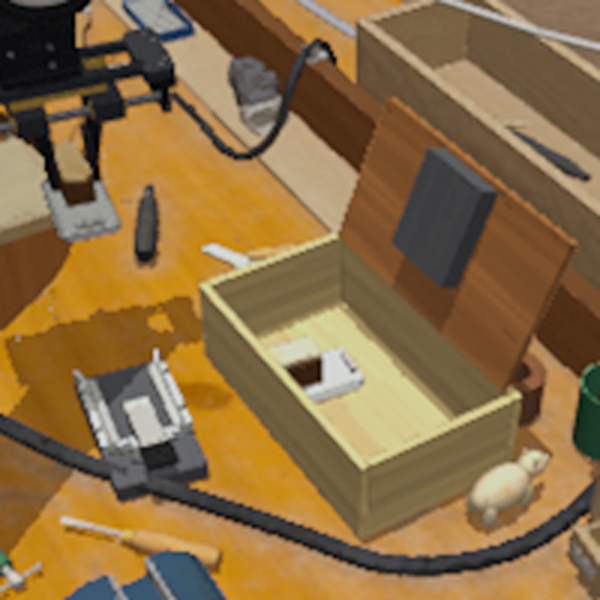

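View pics/i3.png

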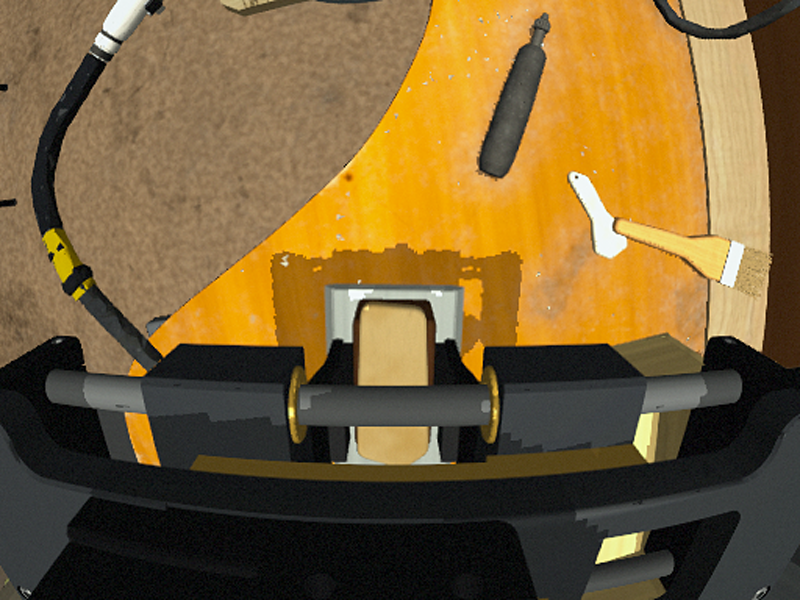

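```bash
python3 - <<'E'
from h import *
z=np.load('i1.npz');p=z['p'];ok=z['d']>0
def box(x0,x1,y0,y1,z0,z1): return p[ok&(p[...,0]>x0)&(p[...,0]<x1)&(p[...,1]>y0)&(p[...,1]<y1)&(p[...,2]>z0)&(p[...,2]<z1)]
q=box(.6,.68,.12,.22,.05,.060);print('lump',len(q),cv2.minAreaRect((q[:,:2]*1000).astype(np.float32)),np.median(q,0))
q=box(.595,.72,.1,.24,.0105,.024);print('plate',len(q),cv2.minAreaRect((q[:,:2]*1000).astype(np.float32)),np.median(q,0))
go([.637,.036,.245],np.radians(181.4))
E
```

```text
lump 810 ((620.4119262695312, 165.4469451904297), (26.458005905151367, 42.96912384033203), 84.52058410644531) [0.61920654 0.16552382 0.05313917]
plate 1197 ((643.238037109375, 163.0049285888672), (55.164207458496094, 72.05718994140625), 85.32679748535156) [0.65345009 0.1662892  0.01498341]
t17.9 shift [-0.2882, 0.1863, -0.007] turn [-0.0005, 0.0, -0.279] rows~9.4
```

drive_tool([
  {"rx": 0, "ry": 0, "rz": -0.279, "x": -0.288, "y": 0.186, "z": -0.007, "fingers": 0},
  {"rx": 0, "ry": 0, "rz": -0.279, "x": -0.288, "y": 0.186, "z": -0.007, "fingers": 0},
  {"rx": 0, "ry": 0, "rz": -0.279, "x": -0.288, "y": 0.186, "z": -0.007, "fingers": 0},
  {"rx": 0, "ry": 0, "rz": -0.279, "x": -0.288, "y": 0.186, "z": -0.007, "fingers": 0},
  {"rx": 0, "ry": 0, "rz": -0.279, "x": -0.288, "y": 0.186, "z": -0.007, "fingers": 0},
  {"rx": 0, "ry": 0, "rz": -0.279, "x": -0.288, "y": 0.186, "z": -0.007, "fingers": 0},
  {"rx": 0, "ry": 0, "rz": -0.279, "x": -0.288, "y": 0.186, "z": -0.007, "fingers": 0},
  {"rx": 0, "ry": 0, "rz": -0.279, "x": -0.288, "y": 0.186, "z": -0.007, "fingers": 0},
  {"rx": 0, "ry": 0, "rz": -0.279, "x": -0.288, "y": 0.186, "z": -0.007, "fingers": 0},
  {"rx": 0, "ry": 0, "rz": -0.279, "x": -0.288, "y": 0.186, "z": -0.007, "fingers": 0},
  {"rx": 0, "ry": 0, "rz": -0.279, "x": -0.288, "y": 0.186, "z": -0.007, "fingers": 0},
  {"rx": 0, "ry": 0, "rz": -0.279, "x": -0.288, "y": 0.186, "z": -0.007, "fingers": 0},
])

```text
time: 19.45
ee_pos: [0.6371, 0.0371, 0.2454]
eef_rot: [-0.011, 1.0, -0.0, -0.001]
ft_force: [-0.5, -0.7, -2.3]
width: 0.028
```

```bash
python3 w.py j1 pallet_next; python3 -c "
from h import *
c=save('j1s','scene');cv2.imwrite('pics/j1z.png',cv2.resize(c['color'][40:240,180:380,::-1],(600,600),interpolation=cv2.INTER_CUBIC))
go([.637,.036,.15],np.radians(181.4));go([.637,.036,.0975],np.radians(181.4))"
```

```text
t19.45 pos [0.6371, 0.0371, 0.2454] xyaw -178.7 zax [-0.001, -0.0, -1.0] F [-0.5, -0.7, -2.3] w 0.0280 j [-0.3, 0.39, 0.22, 1.5, -0.09, 1.27, 1.53]
pallet_next [([0.628, 0.156, 0.017], 0.58)]
t19.6 shift [0.0003, -0.0012, 0.096] turn [-0.0, -0.0001, -0.0001] rows~1.5
t19.6 shift [0.0003, -0.0012, 0.1485] turn [-0.0, -0.0001, -0.0001] rows~2.4
```

View pics/j1.png

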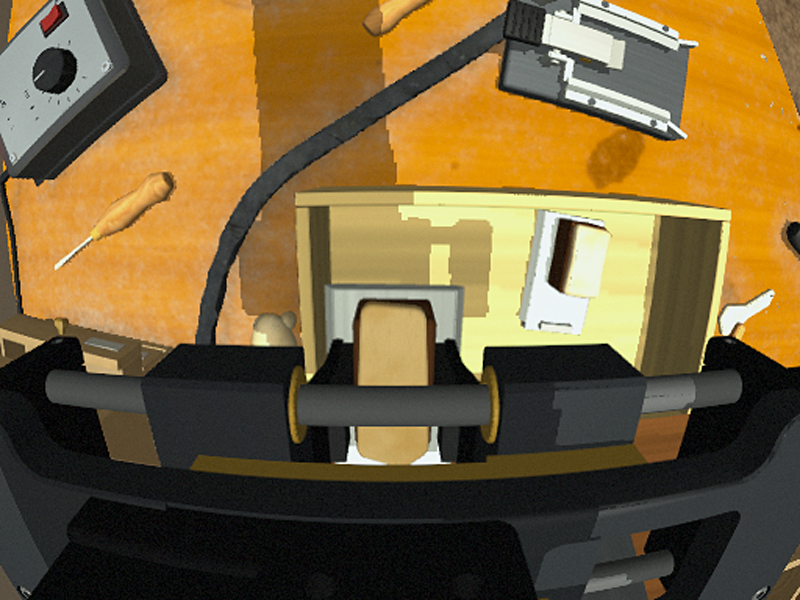

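View pics/j1z.png

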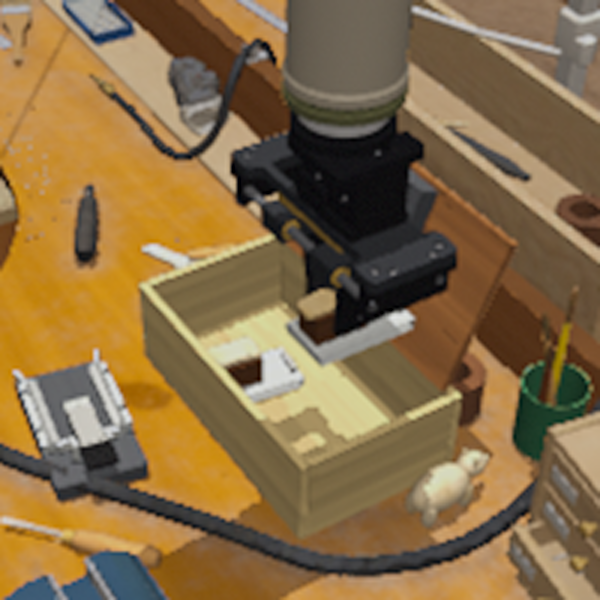

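drive_tool([
  {"rx": 0, "ry": 0, "rz": 0, "x": 0, "y": -0.001, "z": 0.05, "fingers": 0},
  {"rx": 0, "ry": 0, "rz": 0, "x": 0, "y": -0.001, "z": 0.1, "fingers": 0},
  {"rx": 0, "ry": 0, "rz": 0, "x": 0, "y": -0.001, "z": 0.13, "fingers": 0},
  {"rx": 0, "ry": 0, "rz": 0, "x": 0, "y": -0.001, "z": 0.143, "fingers": 0},
  {"rx": 0, "ry": 0, "rz": 0, "x": 0, "y": -0.001, "z": 0.148, "fingers": 0},
  {"rx": 0, "ry": 0, "rz": 0, "x": 0, "y": -0.001, "z": 0.148, "fingers": 0},
])

```text
time: 20.35
ee_pos: [0.6381, 0.0363, 0.0993]
eef_rot: [-0.012, 1.0, 0.0, 0.001]
ft_force: [-0.2, 0.2, -1.3]
width: 0.0275
```

drive_tool([
  {"rx": 0, "ry": 0, "rz": 0, "x": 0, "y": 0, "z": 0.002, "fingers": 0},
  {"rx": 0, "ry": 0, "rz": 0, "x": 0, "y": 0, "z": 0.003, "fingers": 0},
  {"rx": 0, "ry": 0, "rz": 0, "x": 0, "y": 0, "z": 0.003, "fingers": 0},
])

```text
time: 20.72
ee_pos: [0.6379, 0.0363, 0.096]
eef_rot: [-0.012, 1.0, 0.0, 0.001]
ft_force: [-0.8, 0.1, 2.9]
width: 0.0277
```

Contact. Release and rise.

drive_tool([
  {"rx": 0, "ry": 0, "rz": 0, "x": 0, "y": 0, "z": 0, "fingers": 0.46},
  {"rx": 0, "ry": 0, "rz": 0, "x": 0, "y": 0, "z": 0, "fingers": 0.46},
  {"rx": 0, "ry": 0, "rz": 0, "x": 0, "y": 0, "z": -0.03, "fingers": 0.46},
  {"rx": 0, "ry": 0, "rz": 0, "x": 0, "y": 0, "z": -0.09, "fingers": 0.46},
  {"rx": 0, "ry": 0, "rz": 0, "x": 0, "y": -0.05, "z": -0.14, "fingers": 0.6},
  {"rx": 0, "ry": 0, "rz": 0, "x": 0.06, "y": -0.11, "z": -0.14, "fingers": 0.6},
  {"rx": 0, "ry": 0, "rz": 0, "x": 0.06, "y": -0.13, "z": -0.14, "fingers": 0.6},
  {"rx": 0, "ry": 0, "rz": 0, "x": 0.06, "y": -0.13, "z": -0.14, "fingers": 0.6},
])

```text
time: 21.72
ee_pos: [0.5794, -0.0996, 0.236]
eef_rot: [-0.009, 1.0, -0.001, 0.0]
ft_force: [1.1, -0.4, -0.3]
width: 0.0519
```

```bash
python3 w.py k1 pallet_next pallet_done; python3 - <<'E'
from h import *
z=np.load('k1.npz');p=z['p'];ok=z['d']>0
def box(x0,x1,y0,y1,z0,z1): return p[ok&(p[...,0]>x0)&(p[...,0]<x1)&(p[...,1]>y0)&(p[...,1]<y1)&(p[...,2]>z0)&(p[...,2]<z1)]
def mr(n,q): print(n,len(q),cv2.minAreaRect((q[:,:2]*1000).astype(np.float32)),np.median(q,0))
mr('lump',box(.595,.70,.11,.23,.05,.060));mr('plate',box(.595,.72,.1,.24,.0105,.026));mr('done',box(.59,.72,-.005,.1,.042,.06))
E
```

```text
t21.73 pos [0.5794, -0.0996, 0.236] xyaw -178.9 zax [0.001, -0.001, -1.0] F [1.1, -0.4, -0.3] w 0.0519 j [-0.14, 0.29, 0.28, 1.65, -0.08, 1.21, 1.75]
pallet_next [([0.695, -0.056, 0.041], 0.71), ([0.615, 0.154, 0.03], 0.66)]
pallet_done [([0.615, 0.03, 0.021], 0.83), ([0.748, 0.154, 0.178], 0.33)]
lump 203 ((603.1903076171875, 165.9885711669922), (28.030057907104492, 18.70550537109375), 77.4630355834961) [0.60347558 0.16597079 0.05242088]
plate 501 ((632.3837280273438, 148.2316436767578), (58.78020477294922, 29.050785064697266), 16.301185607910156) [0.62594375 0.14905668 0.01510944]
done 163 ((612.59326171875, 35.0024299621582), (11.35509204864502, 27.364917755126953), 2.0705435276031494) [0.6121479  0.03156451 0.04737093]
```

View pics/k1.png

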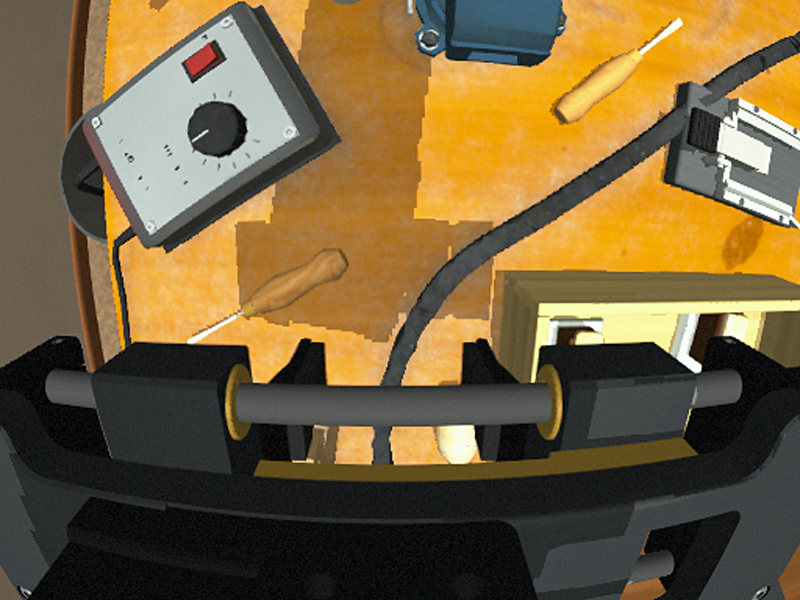

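```bash
python3 -c "
from h import *
go([.68,.15,.36],np.radians(181.4))"
```

```text
t21.9 shift [-0.1053, 0.2415, -0.1247] turn [0.0001, 0.0, 0.0003] rows~4.7
```

drive_tool([
  {"rx": 0, "ry": 0, "rz": 0, "x": -0.05, "y": 0.06, "z": -0.07, "fingers": 0.6},
  {"rx": 0, "ry": 0, "rz": 0, "x": -0.105, "y": 0.24, "z": -0.125, "fingers": 0.6},
  {"rx": 0, "ry": 0, "rz": 0, "x": -0.105, "y": 0.24, "z": -0.125, "fingers": 0.6},
  {"rx": 0, "ry": 0, "rz": 0, "x": -0.105, "y": 0.24, "z": -0.125, "fingers": 0.6},
  {"rx": 0, "ry": 0, "rz": 0, "x": -0.105, "y": 0.24, "z": -0.125, "fingers": 0.6},
  {"rx": 0, "ry": 0, "rz": 0, "x": -0.105, "y": 0.24, "z": -0.125, "fingers": 0.6},
])

```text
time: 22.62
ee_pos: [0.6798, 0.1542, 0.3601]
eef_rot: [-0.017, 1.0, 0.001, 0.0]
ft_force: [-0.0, -0.4, 1.3]
width: 0.052
```

```bash
python3 w.py k2 pallet_next pallet_done; cat > k.py <<'E'
from h import *
import sys
z=np.load(sys.argv[1]+'.npz');p=z['p'];ok=z['d']>0
def box(x0,x1,y0,y1,z0,z1): return p[ok&(p[...,0]>x0)&(p[...,0]<x1)&(p[...,1]>y0)&(p[...,1]<y1)&(p[...,2]>z0)&(p[...,2]<z1)]
def mr(n,q): print(n,len(q),cv2.minAreaRect((q[:,:2]*1000).astype(np.float32)),np.median(q,0))
E
cat > k2.py <<'E'
from k import *
mr('lump',box(.59,.70,.11,.23,.05,.060));mr('plate',box(.59,.72,.1,.24,.0105,.026));mr('done',box(.59,.72,-.005,.1,.042,.06))
E
python3 k2.py k2
```

```text
t22.62 pos [0.6798, 0.1542, 0.3601] xyaw -178.1 zax [0.0, 0.003, -1.0] F [-0.0, -0.4, 1.3] w 0.0520 j [-0.41, 0.48, 0.19, 1.13, -0.09, 1.54, 1.37]
pallet_next [([0.634, 0.162, 0.016], 0.69)]
pallet_done [([0.65, 0.046, 0.017], 0.56)]
lump 686 ((618.1677856445312, 165.34188842773438), (26.25461196899414, 47.97251892089844), 84.5665283203125) [0.61778691 0.16509613 0.05295945]
plate 1456 ((635.2357177734375, 163.8043212890625), (54.88611602783203, 91.1526870727539), 84.44720458984375) [0.65017349 0.15965321 0.01494522]
done 749 ((639.54345703125, 36.441192626953125), (62.34663772583008, 27.703826904296875), 2.055105209350586) [0.63948828 0.03692006 0.04748638]
```

View pics/k2.png

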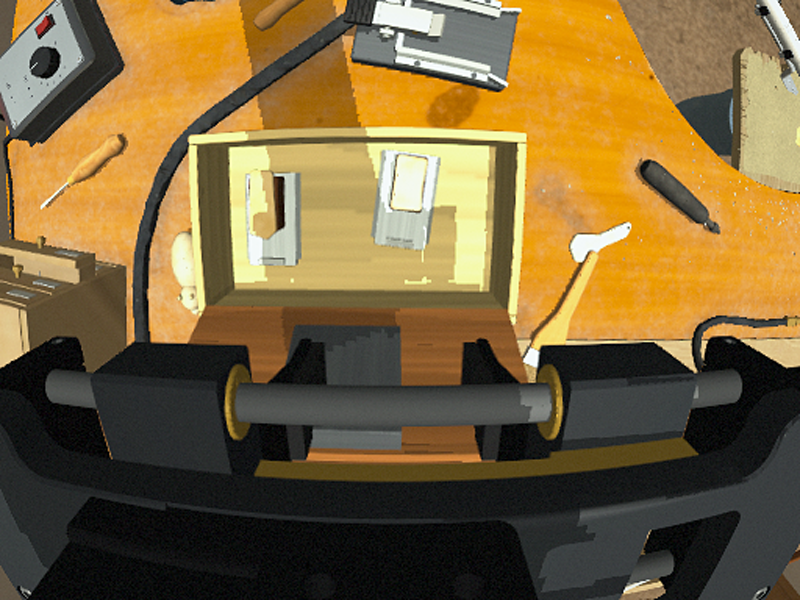

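```bash
python3 -c "
from h import *
go([.618,.1653,.096],np.radians(174.5))"
```

```text
t22.8 shift [0.0608, 0.0196, 0.2635] turn [-0.0001, -0.0002, 0.0193] rows~4.3
```

drive_tool([
  {"rx": 0, "ry": 0, "rz": 0.019, "x": 0.061, "y": 0.019, "z": 0.06, "fingers": 0.6},
  {"rx": 0, "ry": 0, "rz": 0.019, "x": 0.061, "y": 0.019, "z": 0.12, "fingers": 0.6},
  {"rx": 0, "ry": 0, "rz": 0.019, "x": 0.061, "y": 0.019, "z": 0.17, "fingers": 0.6},
  {"rx": 0, "ry": 0, "rz": 0.019, "x": 0.061, "y": 0.019, "z": 0.17, "fingers": 0.6},
  {"rx": 0, "ry": 0, "rz": 0.019, "x": 0.061, "y": 0.019, "z": 0.17, "fingers": 0.6},
])

```text
time: 23.4
ee_pos: [0.6193, 0.1642, 0.1924]
eef_rot: [0.048, 0.999, 0.0, 0.001]
ft_force: [0.5, 0.1, 0.3]
width: 0.0523
```

```bash
python3 w.py k3; python3 k2.py k3;python3 -c "
from h import *
rep();go([.618,.1653,.096],np.radians(174.5))"
```

```text
t23.40 pos [0.6193, 0.1642, 0.1924] xyaw 174.5 zax [0.002, 0.0, -1.0] F [0.5, 0.1, 0.3] w 0.0523 j [-0.47, 0.43, 0.18, 1.55, -0.08, 1.16, 1.2]
lump 1761 ((617.748291015625, 165.7400665283203), (27.352924346923828, 47.75056838989258), 84.34969329833984) [0.61588541 0.16540631 0.05285983]
plate 2773 ((634.95947265625, 163.88198852539062), (54.72186279296875, 89.29265594482422), 84.37102508544922) [0.64680681 0.16232325 0.01490804]
done 567 ((619.5651245117188, 37.610408782958984), (26.62567710876465, 22.863374710083008), 85.45743560791016) [0.61964131 0.03816615 0.0474522 ]
t23.45 pos [0.6199, 0.1644, 0.1933] xyaw 174.5 zax [0.004, 0.001, -1.0] F [0.5, 0.3, 1.0] w 0.0522 j [-0.47, 0.43, 0.18, 1.55, -0.08, 1.16, 1.2]
t23.4 shift [0.0023, 0.0005, 0.0973] turn [0.0002, 0.0006, 0.0001] rows~1.6
```

View pics/k3.png

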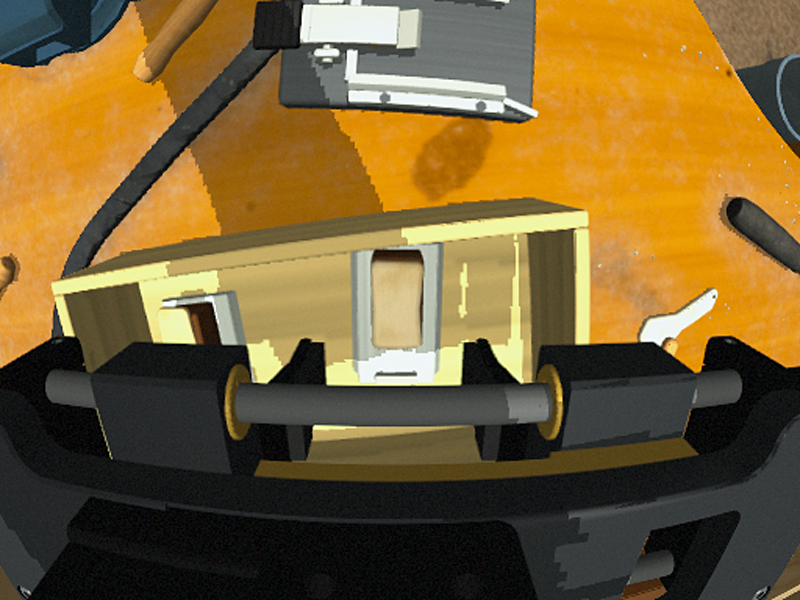

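drive_tool([
  {"rx": 0, "ry": 0, "rz": 0, "x": 0.001, "y": 0.001, "z": 0.04, "fingers": 0.6},
  {"rx": 0, "ry": 0, "rz": 0, "x": 0.001, "y": 0.001, "z": 0.075, "fingers": 0.6},
  {"rx": 0, "ry": 0, "rz": 0, "x": 0.001, "y": 0.001, "z": 0.09, "fingers": 0.6},
  {"rx": 0, "ry": 0, "rz": 0, "x": 0.001, "y": 0.001, "z": 0.097, "fingers": 0.6},
  {"rx": 0, "ry": 0, "rz": 0, "x": 0.001, "y": 0.001, "z": 0.097, "fingers": 0.6},
  {"rx": 0, "ry": 0, "rz": 0, "x": 0.001, "y": 0.001, "z": 0.097, "fingers": 0},
  {"rx": 0, "ry": 0, "rz": 0, "x": 0.001, "y": 0.001, "z": 0.097, "fingers": 0},
  {"rx": 0, "ry": 0, "rz": 0, "x": 0.001, "y": 0.001, "z": 0.097, "fingers": 0},
  {"rx": 0, "ry": 0, "rz": 0, "x": 0.001, "y": 0.001, "z": 0.097, "fingers": 0},
  {"rx": 0, "ry": 0, "rz": 0, "x": 0.001, "y": 0.001, "z": 0.097, "fingers": 0},
], squeeze=30)

```text
time: 24.7
ee_pos: [0.6175, 0.1659, 0.0936]
eef_rot: [0.047, 0.999, 0.0, 0.0]
ft_force: [-0.5, -0.3, 3.7]
width: 0.0282
```

```bash
python3 w.py k4
```

```text
t24.70 pos [0.6175, 0.1659, 0.0936] xyaw 174.6 zax [0.0, 0.0, -1.0] F [-0.5, -0.3, 3.7] w 0.0282 j [-0.46, 0.54, 0.17, 1.63, -0.1, 0.99, 1.21]
```

View pics/k4.png

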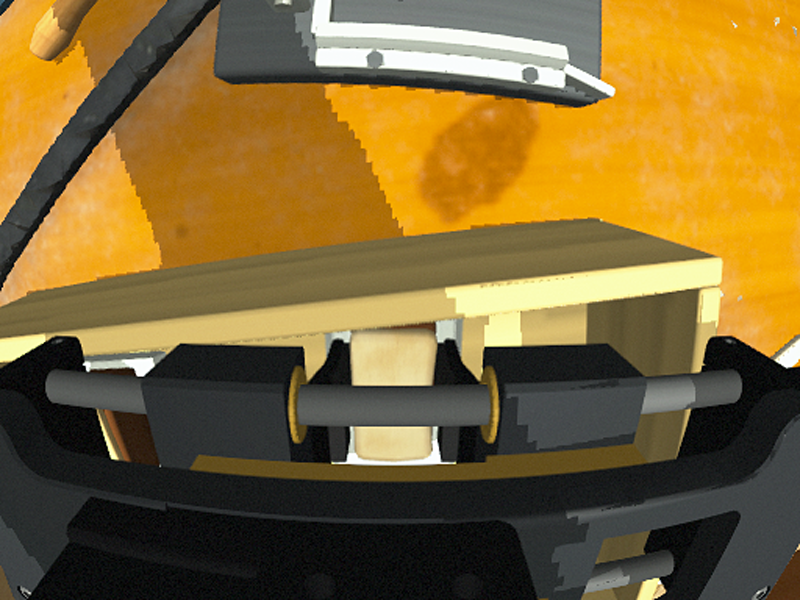

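drive_tool([
  {"rx": 0, "ry": 0, "rz": 0, "x": 0, "y": 0, "z": -0.04, "fingers": 0},
  {"rx": 0, "ry": 0, "rz": 0, "x": 0, "y": 0, "z": -0.1, "fingers": 0},
  {"rx": 0, "ry": 0, "rz": 0, "x": 0, "y": 0, "z": -0.15, "fingers": 0},
  {"rx": 0, "ry": 0, "rz": 0, "x": 0, "y": 0, "z": -0.15, "fingers": 0},
  {"rx": 0, "ry": 0, "rz": 0, "x": 0, "y": 0, "z": -0.15, "fingers": 0},
])

```text
time: 25.38
ee_pos: [0.6168, 0.1657, 0.242]
eef_rot: [0.047, 0.999, -0.0, -0.001]
ft_force: [-1.0, 1.1, -2.5]
width: 0.0275
```

```bash
python3 -c "
from h import *
rep();go([.4947,.3326,.18],np.radians(81.1))"
```

```text
t25.38 pos [0.6168, 0.1657, 0.242] xyaw 174.6 zax [-0.002, -0.0, -1.0] F [-1.0, 1.1, -2.5] w 0.0275 j [-0.48, 0.39, 0.19, 1.5, -0.07, 1.26, 1.2]
t25.4 shift [0.1372, 0.1547, 0.0621] turn [-0.0003, -0.0001, 0.2597] rows~8.7
```

drive_tool([
  {"rx": 0, "ry": 0, "rz": 0.26, "x": 0.137, "y": 0.155, "z": 0.0, "fingers": 0},
  {"rx": 0, "ry": 0, "rz": 0.26, "x": 0.137, "y": 0.155, "z": 0.0, "fingers": 0},
  {"rx": 0, "ry": 0, "rz": 0.26, "x": 0.137, "y": 0.155, "z": 0.0, "fingers": 0},
  {"rx": 0, "ry": 0, "rz": 0.26, "x": 0.137, "y": 0.155, "z": 0.0, "fingers": 0},
  {"rx": 0, "ry": 0, "rz": 0.26, "x": 0.137, "y": 0.155, "z": 0.0, "fingers": 0},
  {"rx": 0, "ry": 0, "rz": 0.26, "x": 0.137, "y": 0.155, "z": 0.0, "fingers": 0},
  {"rx": 0, "ry": 0, "rz": 0.26, "x": 0.137, "y": 0.155, "z": 0.0, "fingers": 0},
  {"rx": 0, "ry": 0, "rz": 0.26, "x": 0.137, "y": 0.155, "z": 0.0, "fingers": 0},
  {"rx": 0, "ry": 0, "rz": 0.26, "x": 0.137, "y": 0.155, "z": 0.03, "fingers": 0},
  {"rx": 0, "ry": 0, "rz": 0.26, "x": 0.137, "y": 0.155, "z": 0.08, "fingers": 0},
  {"rx": 0, "ry": 0, "rz": 0.26, "x": 0.137, "y": 0.155, "z": 0.09, "fingers": 0},
  {"rx": 0, "ry": 0, "rz": 0.26, "x": 0.137, "y": 0.155, "z": 0.09, "fingers": 0},
])

```text
time: 26.88
ee_pos: [0.4953, 0.3328, 0.1528]
eef_rot: [0.76, 0.649, -0.001, 0.0]
ft_force: [-0.1, 0.3, -1.3]
width: 0.0278
```

```bash
python3 w.py l1;python3 -c "
from h import *
go([.4947,.3326,.1085],np.radians(81.1))
c=save('l1s','scene');cv2.imwrite('pics/l1z.png',cv2.resize(c['color'][70:220,140:290,::-1],(600,600),interpolation=cv2.INTER_CUBIC))
c=save('l1d','side');cv2.imwrite('pics/l1dz.png',cv2.resize(c['color'][120:220,180:300,::-1],(720,600),interpolation=cv2.INTER_CUBIC));rep()"
```

```text
t26.88 pos [0.4953, 0.3328, 0.1528] xyaw 81.0 zax [-0.001, -0.001, -1.0] F [-0.1, 0.3, -1.3] w 0.0278 j [-0.91, 0.39, 0.3, 1.71, -0.13, 1.06, -0.73]
t26.9 shift [-0.0008, -0.0012, 0.0456] turn [0.0001, -0.0001, -0.0003] rows~0.7
t27.02 pos [0.4964, 0.3335, 0.155] xyaw 81.0 zax [0.002, 0.002, -1.0] F [-0.1, 0.2, -2.3] w 0.0276 j [-0.91, 0.39, 0.3, 1.71, -0.13, 1.06, -0.73]
```

View pics/l1z.png

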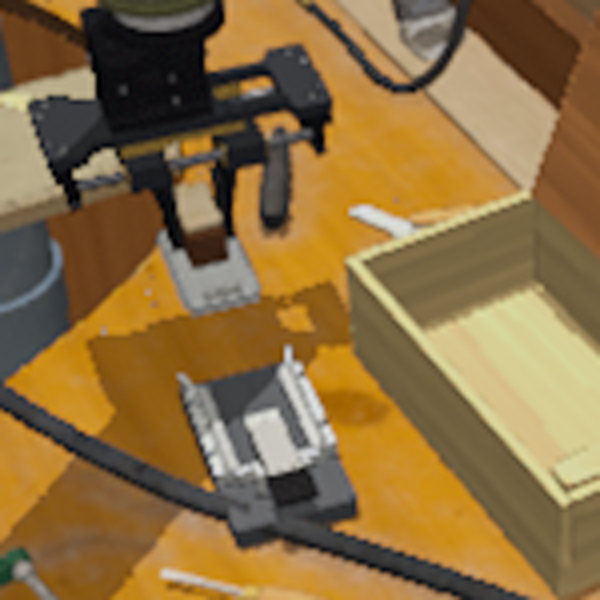

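View pics/l1.png

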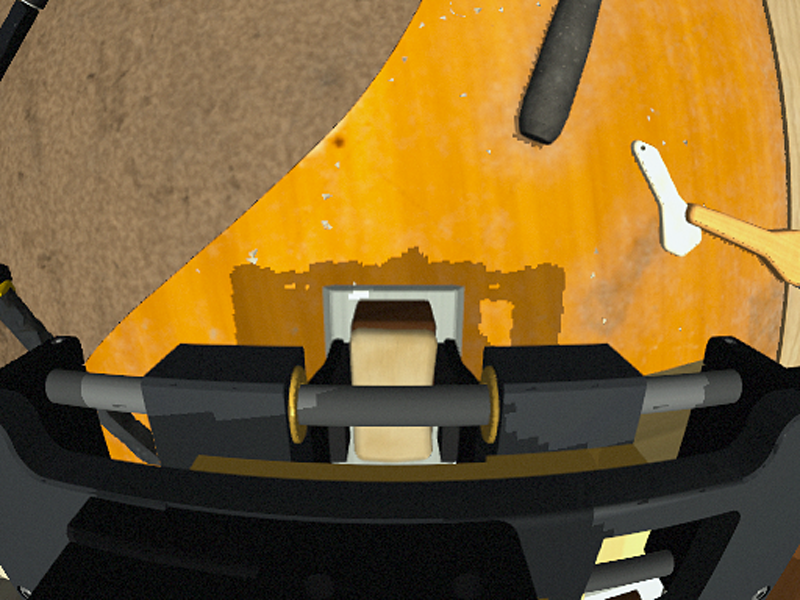

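View pics/l1dz.png

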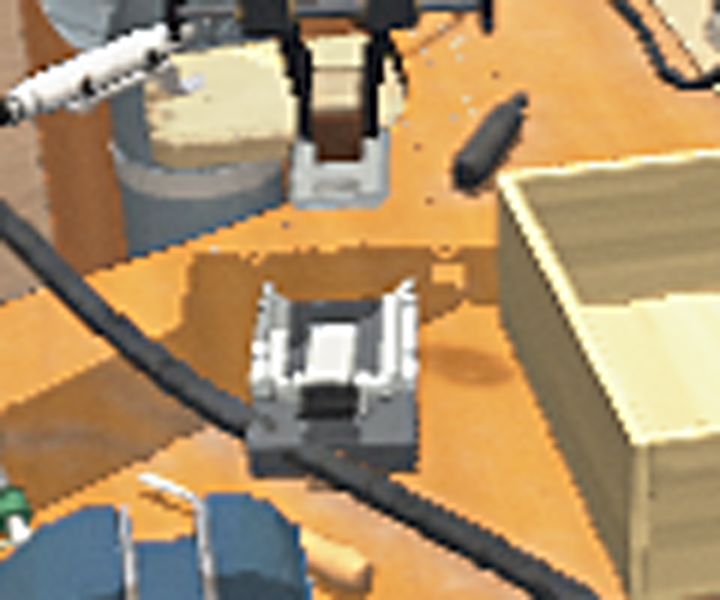

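drive_tool([
  {"rx": 0, "ry": 0, "rz": 0, "x": 0, "y": 0, "z": 0.03, "fingers": 0},
  {"rx": 0, "ry": 0, "rz": 0, "x": 0, "y": 0, "z": 0.043, "fingers": 0},
  {"rx": 0, "ry": 0, "rz": 0, "x": 0, "y": 0, "z": 0.044, "fingers": 0},
  {"rx": 0, "ry": 0, "rz": 0, "x": 0, "y": 0, "z": 0.044, "fingers": 0},
])

```text
time: 27.52
ee_pos: [0.4961, 0.3334, 0.1103]
eef_rot: [0.761, 0.649, 0.001, -0.0]
ft_force: [-0.2, 0.4, -2.3]
width: 0.0277
```

```bash
python3 -c "
from h import *
rep();go([.4947,.3326,.1085],np.radians(81.1))
s,p,q=st();e=np.array([.155,.988]);f=np.array([.988,-.155]);print('lat',p[:2]@f-.4372,'along',(p[:2]-[.4776,.2239])@e)"
```

```text
t27.52 pos [0.4961, 0.3334, 0.1103] xyaw 81.0 zax [0.001, 0.001, -1.0] F [-0.2, 0.4, -2.3] w 0.0277 j [-0.9, 0.44, 0.29, 1.74, -0.15, 0.98, -0.71]
t27.5 shift [-0.001, -0.0013, 0.0018] turn [0.0001, -0.0002, -0.0003] rows~0.0
lat 0.0012608577442902447 along 0.11105455478715937
```

Go in with a 1 mm lateral correction and 1.5 mm lower, down to 45 mm from home.

drive_tool([
  {"rx": 0, "ry": 0, "rz": 0, "x": 0, "y": -0.001, "z": 0.0015, "fingers": 0},
  {"rx": 0, "ry": 0, "rz": 0, "x": -0.01, "y": -0.001, "z": 0.0015, "fingers": 0},
  {"rx": 0, "ry": 0, "rz": 0, "x": -0.02, "y": -0.001, "z": 0.0015, "fingers": 0},
  {"rx": 0, "ry": 0, "rz": 0, "x": -0.03, "y": -0.001, "z": 0.0015, "fingers": 0},
  {"rx": 0, "ry": 0, "rz": 0, "x": -0.04, "y": -0.001, "z": 0.0015, "fingers": 0},
  {"rx": 0, "ry": 0, "rz": 0, "x": -0.05, "y": -0.001, "z": 0.0015, "fingers": 0},
])

```text
time: 28.28
ee_pos: [0.4867, 0.2831, 0.1078]
eef_rot: [0.761, 0.649, 0.0, -0.0]
ft_force: [-0.3, 0.4, -1.9]
width: 0.0278
```

```bash
cat > lat.py <<'E'
from h import *
rep();s,p,q=st();e=np.array([.155,.988]);f=np.array([.988,-.155]);print('lat',p[:2]@f-.4372,'along',(p[:2]-[.4776,.2239])@e, 'Flat %.1f Falong %.1f'%(s['ft_force'][:2]@f,s['ft_force'][:2]@e))
E
python3 lat.py
```

```text
t28.27 pos [0.4867, 0.2831, 0.1078] xyaw 81.0 zax [0.0, 0.0, -1.0] F [-0.3, 0.4, -1.9] w 0.0278 j [-0.87, 0.38, 0.31, 1.84, -0.14, 0.94, -0.66]
lat -0.00021151944932573663 along 0.05987532214175259 Flat -0.3 Falong 0.4
```

drive_tool([
  {"rx": 0, "ry": 0, "rz": 0, "x": -0.01, "y": 0, "z": 0, "fingers": 0},
  {"rx": 0, "ry": 0, "rz": 0, "x": -0.02, "y": 0, "z": 0, "fingers": 0},
  {"rx": 0, "ry": 0, "rz": 0, "x": -0.03, "y": 0, "z": 0, "fingers": 0},
  {"rx": 0, "ry": 0, "rz": 0, "x": -0.04, "y": 0, "z": 0, "fingers": 0},
  {"rx": 0, "ry": 0, "rz": 0, "x": -0.045, "y": 0, "z": 0, "fingers": 0},
  {"rx": 0, "ry": 0, "rz": 0, "x": -0.045, "y": 0, "z": 0, "fingers": 0},
])

```text
time: 29.02
ee_pos: [0.4796, 0.2389, 0.1077]
eef_rot: [0.761, 0.649, -0.0, 0.0]
ft_force: [0.5, -1.5, -3.5]
width: 0.028
```

```bash
python3 lat.py
```

```text
t29.02 pos [0.4796, 0.2389, 0.1077] xyaw 81.0 zax [-0.0, -0.0, -1.0] F [0.5, -1.5, -3.5] w 0.0280 j [-0.83, 0.33, 0.32, 1.91, -0.13, 0.92, -0.6]
lat -0.00035088016722695237 along 0.015130388803719756 Flat 0.8 Falong -1.4
```

drive_tool([
  {"rx": 0, "ry": 0, "rz": 0, "x": -0.004, "y": 0, "z": 0, "fingers": 0},
  {"rx": 0, "ry": 0, "rz": 0, "x": -0.008, "y": 0, "z": 0, "fingers": 0},
  {"rx": 0, "ry": 0, "rz": 0, "x": -0.011, "y": 0, "z": 0, "fingers": 0},
  {"rx": 0, "ry": 0, "rz": 0, "x": -0.014, "y": 0, "z": 0, "fingers": 0},
  {"rx": 0, "ry": 0, "rz": 0, "x": -0.015, "y": 0, "z": 0, "fingers": 0},
  {"rx": 0, "ry": 0, "rz": 0, "x": -0.016, "y": 0, "z": 0, "fingers": 0},
  {"rx": 0, "ry": 0, "rz": 0, "x": -0.016, "y": 0, "z": 0, "fingers": 0},
], squeeze=35)

```text
time: 29.9
ee_pos: [0.4773, 0.2249, 0.1081]
eef_rot: [0.76, 0.65, 0.001, -0.0]
ft_force: [1.6, 6.0, -4.3]
width: 0.0276
```

```bash
python3 lat.py; python3 w.py m1; python3 -c "
from h import *
c=save('m1s','scene');cv2.imwrite('pics/m1z.png',cv2.resize(c['color'][120:220,160:260,::-1],(600,600),interpolation=cv2.INTER_CUBIC))
c=save('m1d','side');cv2.imwrite('pics/m1dz.png',cv2.resize(c['color'][140:220,190:290,::-1],(750,600),interpolation=cv2.INTER_CUBIC))"
```

```text
t29.90 pos [0.4773, 0.2249, 0.1081] xyaw 81.0 zax [0.001, 0.002, -1.0] F [1.6, 6.0, -4.3] w 0.0276 j [-0.81, 0.31, 0.33, 1.93, -0.13, 0.92, -0.58]
lat -0.0005153440620607741 along 0.0009182236347002626 Flat 0.7 Falong 6.2
t29.90 pos [0.4773, 0.2249, 0.1081] xyaw 81.0 zax [0.001, 0.002, -1.0] F [1.6, 6.0, -4.3] w 0.0276 j [-0.81, 0.31, 0.33, 1.93, -0.13, 0.92, -0.58]
```

View pics/m1z.png

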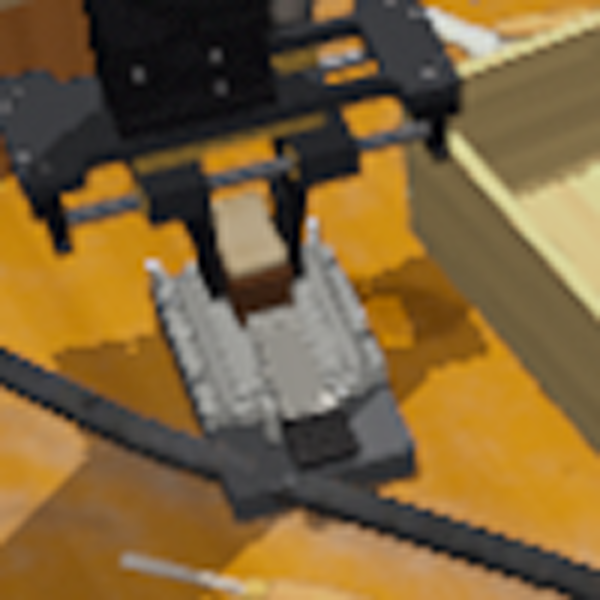

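View pics/m1dz.png

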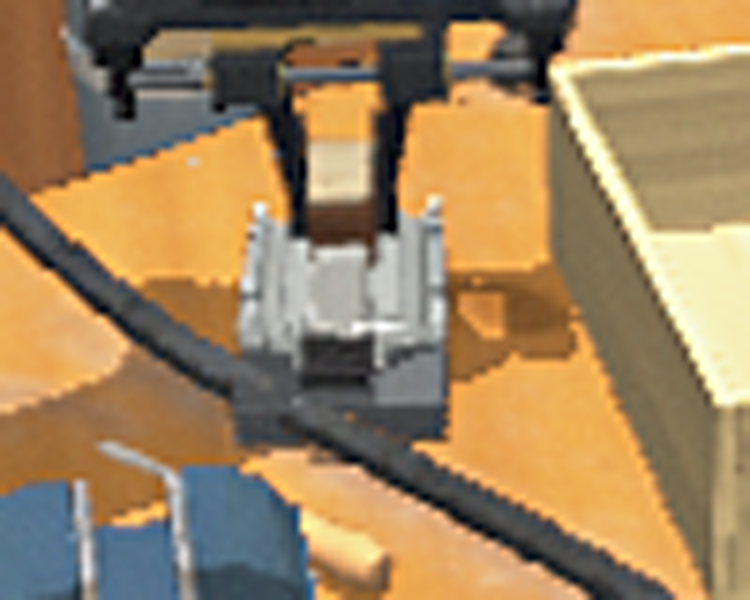

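drive_tool([
  {"rx": 0, "ry": 0, "rz": 0, "x": -0.001, "y": 0, "z": 0, "fingers": 0},
  {"rx": 0, "ry": 0, "rz": 0, "x": -0.002, "y": 0, "z": 0, "fingers": 0},
  {"rx": 0, "ry": 0, "rz": 0, "x": -0.003, "y": 0, "z": 0, "fingers": 0},
  {"rx": 0, "ry": 0, "rz": 0, "x": -0.003, "y": 0, "z": 0, "fingers": 0},
])

```text
time: 30.55
ee_pos: [0.4768, 0.2216, 0.108]
eef_rot: [0.76, 0.65, 0.001, -0.0]
ft_force: [-0.6, 5.2, -2.7]
width: 0.0277
```

```bash
python3 lat.py
```

```text
t30.55 pos [0.4768, 0.2216, 0.108] xyaw 81.0 zax [0.001, 0.001, -1.0] F [-0.6, 5.2, -2.7] w 0.0277 j [-0.81, 0.31, 0.33, 1.93, -0.13, 0.92, -0.57]
lat -0.0004954165263799104 along -0.0024127014839413724 Flat -1.4 Falong 5.1
```

drive_tool([
  {"rx": 0, "ry": 0, "rz": 0, "x": -0.001, "y": 0, "z": 0, "fingers": 0},
  {"rx": 0, "ry": 0, "rz": 0, "x": -0.002, "y": 0, "z": 0, "fingers": 0},
  {"rx": 0, "ry": 0, "rz": 0, "x": -0.002, "y": 0, "z": 0, "fingers": 0},
])

```text
time: 30.92
ee_pos: [0.4766, 0.2209, 0.1083]
eef_rot: [0.76, 0.65, 0.002, -0.001]
ft_force: [1.0, 9.9, -3.8]
width: 0.0277
```

```bash
python3 lat.py
```

```text
t30.93 pos [0.4766, 0.2209, 0.1083] xyaw 81.1 zax [0.002, 0.003, -1.0] F [1.0, 9.9, -3.8] w 0.0277 j [-0.81, 0.31, 0.33, 1.94, -0.13, 0.92, -0.57]
lat -0.0005471580536988152 along -0.0031348527361121825 Flat -0.5 Falong 9.9
```

drive_tool([
  {"rx": 0, "ry": 0, "rz": 0, "x": -0.001, "y": 0, "z": 0, "fingers": 0},
  {"rx": 0, "ry": 0, "rz": 0, "x": -0.002, "y": 0, "z": 0, "fingers": 0},
  {"rx": 0, "ry": 0, "rz": 0, "x": -0.002, "y": 0, "z": 0, "fingers": 0},
])

```text
time: 31.3
ee_pos: [0.4765, 0.2204, 0.1088]
eef_rot: [0.76, 0.65, 0.003, -0.001]
ft_force: [1.6, 14.0, -2.9]
width: 0.0278
```

```bash
python3 lat.py
```

```text
t31.30 pos [0.4765, 0.2204, 0.1088] xyaw 81.1 zax [0.003, 0.005, -1.0] F [1.6, 14.0, -2.9] w 0.0278 j [-0.81, 0.3, 0.33, 1.94, -0.13, 0.91, -0.57]
lat -0.000587051488117829 along -0.0035918613501520935 Flat -0.6 Falong 14.1
```

drive_tool([
  {"rx": 0, "ry": 0, "rz": 0, "x": -0.001, "y": 0, "z": 0, "fingers": 0},
  {"rx": 0, "ry": 0, "rz": 0, "x": -0.002, "y": 0, "z": 0, "fingers": 0},
  {"rx": 0, "ry": 0, "rz": 0, "x": -0.003, "y": 0, "z": 0, "fingers": 0},
  {"rx": 0, "ry": 0, "rz": 0, "x": -0.003, "y": 0, "z": 0, "fingers": 0},
])

```text
time: 31.8
ee_pos: [0.4763, 0.2198, 0.1095]
eef_rot: [0.759, 0.651, 0.004, -0.002]
ft_force: [1.7, 22.0, -2.8]
width: 0.0278
```

```bash
python3 lat.py;  python3 -c "
from h import *
c=save('m2s','scene');cv2.imwrite('pics/m2z.png',cv2.resize(c['color'][140:210,170:240,::-1],(600,600),interpolation=cv2.INTER_CUBIC))"
```

```text
t31.80 pos [0.4763, 0.2198, 0.1095] xyaw 81.2 zax [0.004, 0.009, -1.0] F [1.7, 22.0, -2.8] w 0.0278 j [-0.81, 0.3, 0.33, 1.94, -0.13, 0.91, -0.56]
lat -0.0007238155098648336 along -0.004251300529309371 Flat -1.8 Falong 22.0
```

View pics/m2z.png

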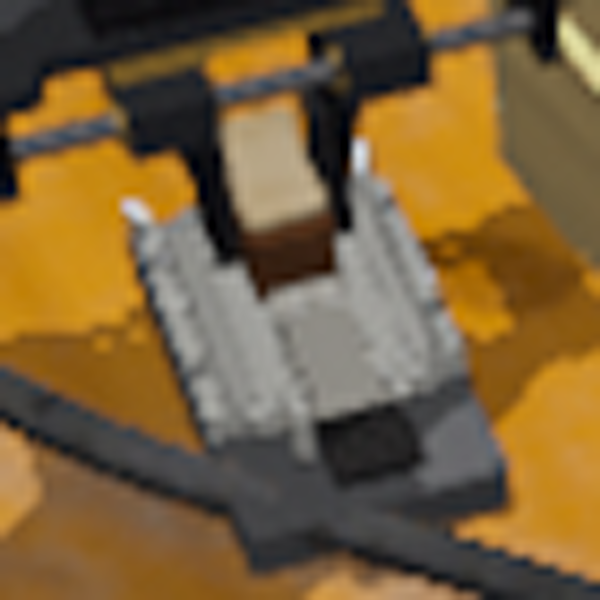

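drive_tool([
  {"rx": 0, "ry": 0, "rz": 0, "x": 0.004, "y": 0, "z": 0, "fingers": 0},
  {"rx": 0, "ry": 0, "rz": 0, "x": 0.007, "y": 0, "z": 0, "fingers": 0},
  {"rx": 0, "ry": 0, "rz": 0, "x": 0.007, "y": 0, "z": 0, "fingers": 0},
  {"rx": 0, "ry": 0, "rz": 0, "x": 0.007, "y": 0, "z": 0, "fingers": 0},
])

```text
time: 32.35
ee_pos: [0.477, 0.2217, 0.1084]
eef_rot: [0.76, 0.65, 0.001, -0.0]
ft_force: [-0.4, 7.8, 1.8]
width: 0.028
```

```bash
python3 lat.py
```

```text
t32.35 pos [0.477, 0.2217, 0.1084] xyaw 81.0 zax [0.001, 0.002, -1.0] F [-0.4, 7.8, 1.8] w 0.0280 j [-0.81, 0.31, 0.33, 1.93, -0.13, 0.92, -0.57]
lat -0.0002943575560725442 along -0.0022403375484320153 Flat -1.6 Falong 7.7
```

drive_tool([
  {"rx": 0, "ry": 0, "rz": 0, "x": 0.002, "y": 0, "z": 0, "fingers": 0},
  {"rx": 0, "ry": 0, "rz": 0, "x": 0.003, "y": 0, "z": 0, "fingers": 0},
  {"rx": 0, "ry": 0, "rz": 0, "x": 0.003, "y": 0, "z": 0, "fingers": 0},
  {"rx": 0, "ry": 0, "rz": 0, "x": 0.003, "y": 0, "z": 0, "fingers": 0},
])

```text
time: 32.85
ee_pos: [0.4773, 0.2236, 0.108]
eef_rot: [0.761, 0.649, 0.0, -0.0]
ft_force: [-0.6, 3.6, 4.1]
width: 0.0277
```

```bash
python3 lat.py
```

```text
t32.85 pos [0.4773, 0.2236, 0.108] xyaw 81.0 zax [0.0, 0.0, -1.0] F [-0.6, 3.6, 4.1] w 0.0277 j [-0.81, 0.31, 0.33, 1.93, -0.13, 0.92, -0.58]
lat -0.00025512909046748744 along -0.0002885236071499257 Flat -1.1 Falong 3.5
```

drive_tool([
  {"rx": 0, "ry": 0, "rz": 0, "x": 0.002, "y": 0, "z": 0, "fingers": 0},
  {"rx": 0, "ry": 0, "rz": 0, "x": 0.004, "y": 0, "z": 0, "fingers": 0},
  {"rx": 0, "ry": 0, "rz": 0, "x": 0.004, "y": 0, "z": 0, "fingers": 0},
])

```text
time: 33.22
ee_pos: [0.4776, 0.2246, 0.1076]
eef_rot: [0.761, 0.649, -0.002, 0.001]
ft_force: [-6.0, -9.7, 13.0]
width: 0.028
```

```bash
python3 lat.py; python3 w.py m3
```

```text
t33.23 pos [0.4776, 0.2246, 0.1076] xyaw 80.9 zax [-0.002, -0.004, -1.0] F [-6.0, -9.7, 13.0] w 0.0280 j [-0.82, 0.32, 0.33, 1.93, -0.12, 0.92, -0.58]
lat -0.0001361026581292446 along 0.000695317163921209 Flat -4.4 Falong -10.5
t33.23 pos [0.4776, 0.2246, 0.1076] xyaw 80.9 zax [-0.002, -0.004, -1.0] F [-6.0, -9.7, 13.0] w 0.0280 j [-0.82, 0.32, 0.33, 1.93, -0.12, 0.92, -0.58]
```

View pics/m3.png

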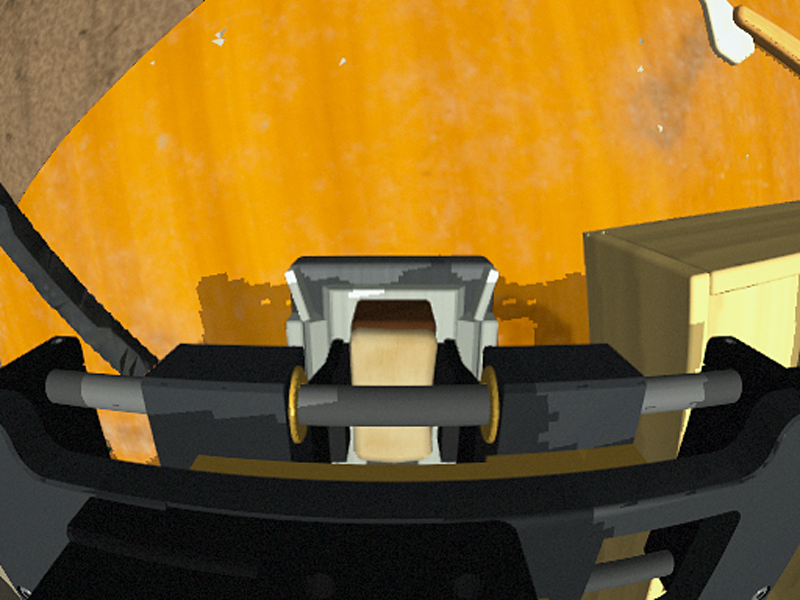

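drive_tool([
  {"rx": 0, "ry": 0, "rz": 0, "x": -0.002, "y": 0, "z": 0, "fingers": 0},
  {"rx": 0, "ry": 0, "rz": 0, "x": -0.002, "y": 0, "z": 0, "fingers": 0.55},
  {"rx": 0, "ry": 0, "rz": 0, "x": -0.002, "y": 0, "z": 0, "fingers": 0.55},
  {"rx": 0, "ry": 0, "rz": 0, "x": -0.002, "y": 0, "z": 0, "fingers": 0.55},
  {"rx": 0, "ry": 0, "rz": 0, "x": -0.002, "y": 0, "z": -0.03, "fingers": 0.55},
  {"rx": 0, "ry": 0, "rz": 0, "x": -0.002, "y": 0, "z": -0.08, "fingers": 0.55},
  {"rx": 0, "ry": 0, "rz": 0, "x": -0.1, "y": 0, "z": -0.15, "fingers": 0.6},
  {"rx": 0, "ry": 0, "rz": 0, "x": -0.15, "y": 0, "z": -0.2, "fingers": 0.6},
  {"rx": 0, "ry": 0, "rz": 0, "x": -0.2, "y": 0, "z": -0.22, "fingers": 0.6},
  {"rx": 0, "ry": 0, "rz": 0, "x": -0.25, "y": 0, "z": -0.22, "fingers": 0.6},
  {"rx": 0, "ry": 0, "rz": 0, "x": -0.25, "y": 0, "z": -0.22, "fingers": 0.6},
])

```text
time: 34.65
ee_pos: [0.4382, -0.0222, 0.3289]
eef_rot: [0.761, 0.648, 0.001, 0.0]
ft_force: [0.8, 1.8, -0.9]
width: 0.0523
```

```bash
python3 w.py n1 graver_a catch_pad pallet_next; python3 - <<'E'
import sys;sys.argv=['','n1']
from k import *
mr('lump',box(.40,.56,.1,.32,.060,.08));mr('g1',box(.38,.48,0,.1,.008,.035))
E
```

```text
t34.65 pos [0.4382, -0.0222, 0.3289] xyaw 80.8 zax [0.002, 0.001, -1.0] F [0.8, 1.8, -0.9] w 0.0523 j [-0.64, -0.16, 0.54, 1.89, 0.08, 1.39, -0.29]
graver_a [([0.431, 0.046, 0.018], 0.6)]
catch_pad [([0.467, 0.143, 0.047], 0.84)]
pallet_next [([0.478, 0.182, 0.032], 0.91)]
lump 0 ((0.0, 0.0), (0.0, 0.0), 0.0) [nan nan nan]
g1 1199 ((430.18359375, 49.98779296875), (99.8187026977539, 99.50373840332031), 89.92935180664062) [0.43879121 0.05181665 0.01581734]
  return _methods._mean(a, axis=axis, dtype=dtype,
  ret = um.true_divide(
```

View pics/n1.png

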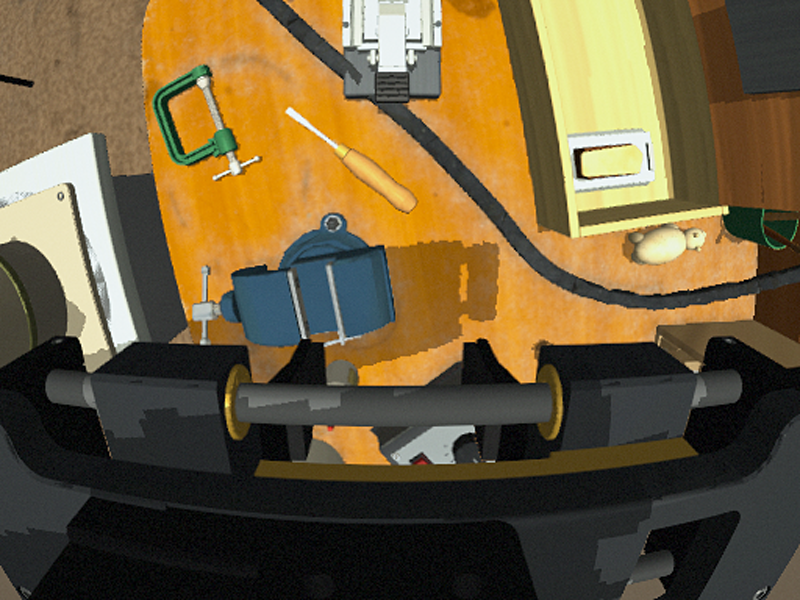

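```bash
python3 - <<'E'
import sys;sys.argv=['','n1']
from k import *
c={k:z[k] for k in z.files}
A=ray(c,343*.64,150*.64,.011);B=ray(c,410*.64,207*.64,.011);T=ray(c,290*.64,111*.64,.004);print(A,B,T,np.degrees(np.arctan2(*(B-A)[1::-1])),np.degrees(np.arctan2(*(B-T)[1::-1])))
# handle points by color & height
q=box(.40,.48,.0,.075,.006,.03)
col=z['col'].astype(int)
m=ok&(p[...,0]>.39)&(p[...,0]<.49)&(p[...,1]>-.005)&(p[...,1]<.09)&(p[...,2]>.009)&(p[...,2]<.03)&(col[...,0]-col[...,2]>40)&(col[...,0]>120)
q=p[m];mr('handle',q)
v=box(.3,.48,-.12,.03,.03,.2);print('vise',len(v),np.percentile(v,[1,99],axis=0))
for x in np.arange(.34,.46,.02):
    w=v[(v[:,0]>x)&(v[:,0]<x+.02)]; print(round(x,2),np.round([w[:,1].max(),w[:,2].max()],3) if len(w) else '')
E
```

```text
[0.41084438 0.07417574 0.011     ] [0.46052628 0.0147618  0.011     ] [0.36891516 0.11918644 0.004     ] -50.09765657608251 -48.73971319530395
handle 804 ((439.98162841796875, 59.0482177734375), (75.3658447265625, 79.82670593261719), 67.34359741210938) [0.435507   0.04512837 0.01654539]
vise 5023 [[ 0.30380052 -0.06965801  0.03540388]
 [ 0.43294274 -0.01025577  0.08321516]]
0.34 [-0.01   0.084]
0.36 [-0.01   0.083]
0.38 [-0.01   0.084]
0.4 [-0.01   0.084]
0.42 [-0.01   0.076]
0.44
```

```bash
python3 - <<'E'
import sys;sys.argv=['','n1']
from k import *
for u,v in [(385,100),(400,118),(432,150),(455,180),(480,210),(520,255)]: print((u,v),np.round(p[int(v*.64),int(u*.64)],3))
for u,v in [(330,146),(340,150),(352,150),(365,165),(385,180),(400,190),(410,205)]: print((u,v),np.round(p[int(v*.64),int(u*.64)],3))
go([.4185,.0655,.18],np.radians(117))
E
```

```text
(385, 100) [0.453 0.107 0.045]
(400, 118) [0.464 0.094 0.015]
(432, 150) [0.486 0.062 0.015]
(455, 180) [0.503 0.033 0.012]
(480, 210) [ 0.524  0.002 -0.001]
(520, 255) [ 0.555 -0.044  0.004]
(330, 146) [0.399 0.081 0.   ]
(340, 150) [0.408 0.075 0.015]
(352, 150) [0.418 0.073 0.014]
(365, 165) [0.427 0.058 0.019]
(385, 180) [0.442 0.042 0.016]
(400, 190) [0.454 0.032 0.017]
(410, 205) [0.46  0.017 0.017]
t34.9 shift [0.0806, -0.0333, 0.148] turn [0.0001, -0.0001, -0.1002] rows~3.4
```

drive_tool([
  {"rx": 0, "ry": 0, "rz": -0.1, "x": 0.08, "y": -0.033, "z": 0.06, "fingers": 0.45},
  {"rx": 0, "ry": 0, "rz": -0.1, "x": 0.08, "y": -0.033, "z": 0.12, "fingers": 0.45},
  {"rx": 0, "ry": 0, "rz": -0.1, "x": 0.08, "y": -0.033, "z": 0.148, "fingers": 0.45},
  {"rx": 0, "ry": 0, "rz": -0.1, "x": 0.08, "y": -0.033, "z": 0.148, "fingers": 0.45},
  {"rx": 0, "ry": 0, "rz": -0.1, "x": 0.08, "y": -0.033, "z": 0.148, "fingers": 0.45},
  {"rx": 0, "ry": 0, "rz": -0.1, "x": 0.08, "y": -0.033, "z": 0.148, "fingers": 0.45},
])

```text
time: 35.6
ee_pos: [0.4189, 0.0654, 0.1801]
eef_rot: [0.523, 0.852, 0.0, 0.0]
ft_force: [-0.6, 0.5, 0.1]
width: 0.0391
```

```bash
python3 w.py n2; python3 -c "
from h import *
go([.4185,.0655,.074],np.radians(117))
c=save('n2s','side');cv2.imwrite('pics/n2z.png',cv2.resize(c['color'][120:270,140:300,::-1],(640,600),interpolation=cv2.INTER_CUBIC))"
```

```text
t35.60 pos [0.4189, 0.0654, 0.1801] xyaw 116.9 zax [0.001, 0.0, -1.0] F [-0.6, 0.5, 0.1] w 0.0391 j [-0.76, -0.04, 0.5, 2.12, 0.02, 1.05, 0.2]
t35.6 shift [0.0005, -0.0004, 0.1062] turn [0.0002, -0.0, -0.0002] rows~1.7
```

View pics/n2.png

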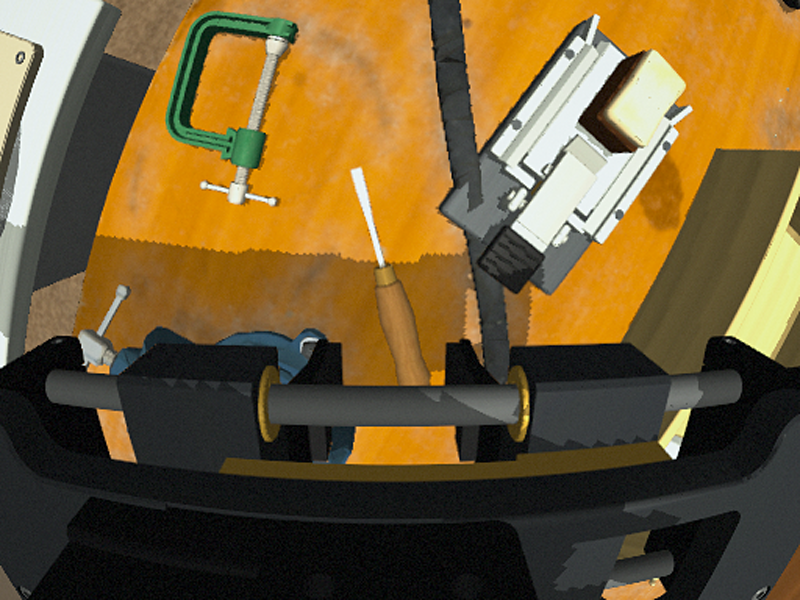

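View pics/n2z.png

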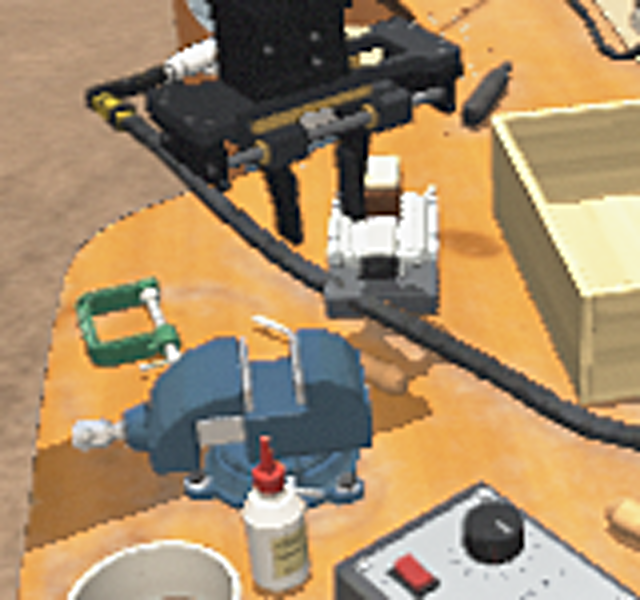

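```bash
python3 - <<'E'
import sys;sys.argv=['','n1']
from k import *
for u,v in [(333,222),(333,212),(345,222),(320,222),(360,245),(300,240),(380,250),(390,300)]: print((u,v),np.round(p[int(v*.64),int(u*.64)],3))
w=box(.3,.46,-.05,.06,.022,.2)
for y in np.arange(-.03,.06,.01):
    q=w[(w[:,1]>y)&(w[:,1]<y+.01)]
    if len(q): print(round(y,2),np.round([q[:,0].min(),q[:,0].max(),q[:,2].max()],3))
E
```

```text
(333, 222) [0.391 0.013 0.014]
(333, 212) [0.391 0.022 0.   ]
(345, 222) [0.4   0.011 0.007]
(320, 222) [ 0.377  0.014 -0.   ]
(360, 245) [ 0.411 -0.011  0.008]
(300, 240) [0.358 0.002 0.008]
(380, 250) [ 0.431 -0.011  0.061]
(390, 300) [ 0.431 -0.052  0.062]
-0.03 [0.3   0.433 0.084]
-0.02 [0.3   0.433 0.084]
-0.01 [0.359 0.421 0.079]
```

```bash
python3 -c "
from h import *
go([.4165,.068,.075],np.radians(112));rep()"
```

```text
t35.7 shift [0.0037, -0.001, 0.1052] turn [0.0002, -0.0, 0.0137] rows~1.7
t35.70 pos [0.419, 0.0651, 0.1802] xyaw 116.9 zax [0.001, 0.001, -1.0] F [-0.0, 0.3, -0.3] w 0.0388 j [-0.76, -0.04, 0.5, 2.12, 0.02, 1.05, 0.2]
```

drive_tool([
  {"rx": 0, "ry": 0, "rz": 0.014, "x": 0.004, "y": -0.001, "z": 0.04, "fingers": 0.45},
  {"rx": 0, "ry": 0, "rz": 0.014, "x": 0.004, "y": -0.001, "z": 0.08, "fingers": 0.45},
  {"rx": 0, "ry": 0, "rz": 0.014, "x": 0.004, "y": -0.001, "z": 0.1, "fingers": 0.45},
  {"rx": 0, "ry": 0, "rz": 0.014, "x": 0.004, "y": -0.001, "z": 0.105, "fingers": 0.45},
  {"rx": 0, "ry": 0, "rz": 0.014, "x": 0.004, "y": -0.001, "z": 0.105, "fingers": 0.45},
  {"rx": 0, "ry": 0, "rz": 0.014, "x": 0.004, "y": -0.001, "z": 0.105, "fingers": 0},
  {"rx": 0, "ry": 0, "rz": 0.014, "x": 0.004, "y": -0.001, "z": 0.105, "fingers": 0},
  {"rx": 0, "ry": 0, "rz": 0.014, "x": 0.004, "y": -0.001, "z": 0.105, "fingers": 0},
  {"rx": 0, "ry": 0, "rz": 0.014, "x": 0.004, "y": -0.001, "z": 0.105, "fingers": 0},
  {"rx": 0, "ry": 0, "rz": 0.014, "x": 0.004, "y": -0.001, "z": 0.105, "fingers": 0},
], squeeze=15)

```text
time: 36.95
ee_pos: [0.4162, 0.0681, 0.0751]
eef_rot: [0.56, 0.829, 0.0, 0.0]
ft_force: [-1.4, -0.3, 6.1]
width: 0.0147
```

```bash
python3 w.py n3; python3 -c "
from h import *
c=save('n3s','scene');cv2.imwrite('pics/n3z.png',cv2.resize(c['color'][120:270,120:280,::-1],(640,600),interpolation=cv2.INTER_CUBIC))"
```

```text
t36.95 pos [0.4162, 0.0681, 0.0751] xyaw 111.9 zax [0.001, 0.001, -1.0] F [-1.4, -0.3, 6.1] w 0.0147 j [-0.74, 0.16, 0.5, 2.21, -0.11, 0.79, 0.21]
```

View pics/n3.png

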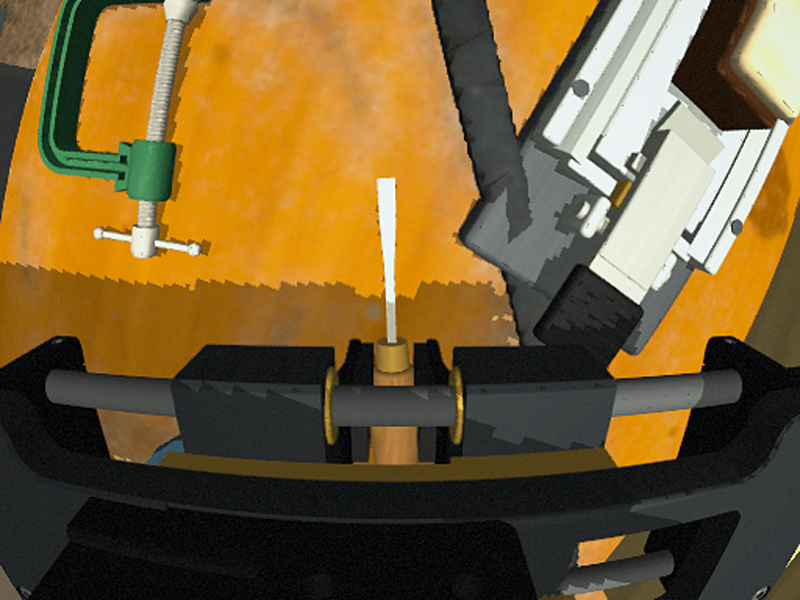

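View pics/n3z.png

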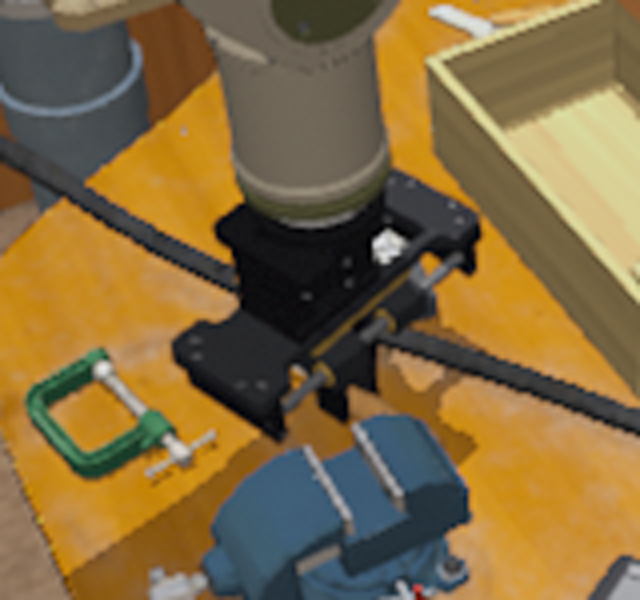

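drive_tool([
  {"rx": 0, "ry": 0, "rz": 0, "x": 0, "y": 0, "z": -0.02, "fingers": 0},
  {"rx": 0, "ry": 0, "rz": 0, "x": 0, "y": 0, "z": -0.07, "fingers": 0},
  {"rx": 0, "ry": 0, "rz": 0, "x": 0, "y": 0, "z": -0.13, "fingers": 0},
  {"rx": 0, "ry": 0, "rz": 0, "x": 0, "y": 0, "z": -0.17, "fingers": 0},
  {"rx": 0, "ry": 0, "rz": 0, "x": 0, "y": 0, "z": -0.17, "fingers": 0},
], squeeze=30)

```text
time: 37.67
ee_pos: [0.4171, 0.0683, 0.2473]
eef_rot: [0.56, 0.829, 0.002, 0.001]
ft_force: [-0.0, -0.1, -1.7]
width: 0.0145
```

```bash
python3 w.py n4; python3 - <<'E'
import sys;sys.argv=['','k2']
from k import *
for z0 in np.arange(.09,.24,.01):
    q=box(.66,.80,.09,.15,z0,z0+.01); q2=box(.66,.80,.19,.24,z0,z0+.01)
    print(round(z0,2),len(q),np.round(np.percentile(q[:,0],[2,50]),3) if len(q) else '',len(q2),np.round(np.percentile(q2[:,0],[2,50]),3) if len(q2) else '')
q=box(.572,.60,.05,.2,.08,.095);print('near rim x',np.percentile(q[:,0],[2,98]))
go([.61,.155,.24],np.radians(91.4))
E
```

```text
t37.67 pos [0.4171, 0.0683, 0.2473] xyaw 111.9 zax [0.005, 0.003, -1.0] F [-0.0, -0.1, -1.7] w 0.0145 j [-0.8, -0.13, 0.5, 2.05, 0.07, 1.21, 0.06]
0.09 243 [0.718 0.72 ] 203 [0.715 0.718]
0.1 269 [0.721 0.724] 215 [0.719 0.721]
0.11 39 [0.725 0.726] 239 [0.723 0.725]
0.12 0  227 [0.727 0.729]
0.13 47 [0.716 0.717] 157 [0.731 0.734]
0.14 341 [0.717 0.719] 135 [0.735 0.738]
0.15 327 [0.721 0.723] 104 [0.739 0.742]
0.16 281 [0.725 0.727] 62 [0.744 0.746]
0.17 288 [0.729 0.731] 0 
0.18 292 [0.733 0.735] 0 
0.19 45 [0.737 0.738] 1 [0.761 0.761]
0.2 0  151 [0.76  0.762]
0.21 504 [0.761 0.769] 235 [0.764 0.767]
0.22 524 [0.75  0.756] 38 [0.767 0.769]
0.23 0  0 
near rim x [0.57297017 0.58279998]
t37.7 shift [0.0082, 0.2122, 0.0058] turn [0.0003, -0.0002, 0.0571] rows~3.4
```

View pics/n4.png

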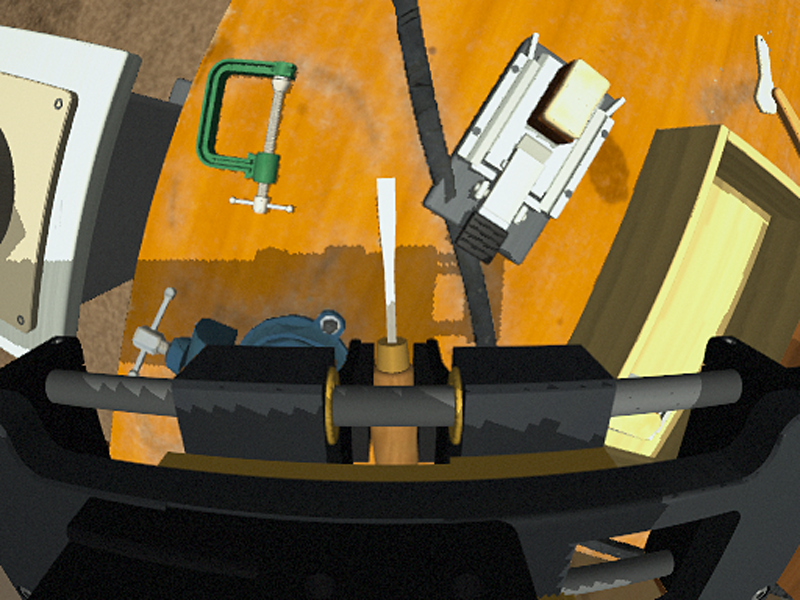

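drive_tool([
  {"rx": 0, "ry": 0, "rz": 0.057, "x": 0.01, "y": 0.215, "z": 0.005, "fingers": 0},
  {"rx": 0, "ry": 0, "rz": 0.057, "x": 0.01, "y": 0.215, "z": 0.005, "fingers": 0},
  {"rx": 0, "ry": 0, "rz": 0.057, "x": 0.01, "y": 0.215, "z": 0.005, "fingers": 0},
  {"rx": 0, "ry": 0, "rz": 0.057, "x": 0.01, "y": 0.215, "z": 0.005, "fingers": 0},
  {"rx": 0, "ry": 0, "rz": 0.057, "x": 0.01, "y": 0.215, "z": 0.05, "fingers": 0},
  {"rx": 0, "ry": 0, "rz": 0.057, "x": 0.01, "y": 0.215, "z": 0.1, "fingers": 0},
  {"rx": 0, "ry": 0, "rz": 0.057, "x": 0.01, "y": 0.215, "z": 0.1, "fingers": 0},
  {"rx": 0, "ry": 0, "rz": 0.057, "x": 0.01, "y": 0.215, "z": 0.1, "fingers": 0},
])

```text
time: 38.72
ee_pos: [0.612, 0.1573, 0.1457]
eef_rot: [0.698, 0.716, 0.0, 0.0]
ft_force: [-0.5, -0.6, 0.4]
width: 0.0141
```

```bash
python3 w.py o1; python3 -c "
from h import *
rep();go([.613,.155,.092],np.radians(91.4))"
```

```text
t38.73 pos [0.612, 0.1573, 0.1457] xyaw 91.4 zax [0.001, -0.0, -1.0] F [-0.5, -0.6, 0.4] w 0.0141 j [-0.71, 0.5, 0.51, 1.63, -0.27, 1.08, -0.11]
t38.77 pos [0.6125, 0.1575, 0.1466] xyaw 91.4 zax [0.002, 0.001, -1.0] F [0.8, 0.4, -0.4] w 0.0146 j [-0.71, 0.5, 0.51, 1.63, -0.27, 1.08, -0.11]
t38.8 shift [-0.0026, 0.0004, 0.0546] turn [0.0003, -0.0001, 0.0] rows~0.9
```

View pics/o1.png

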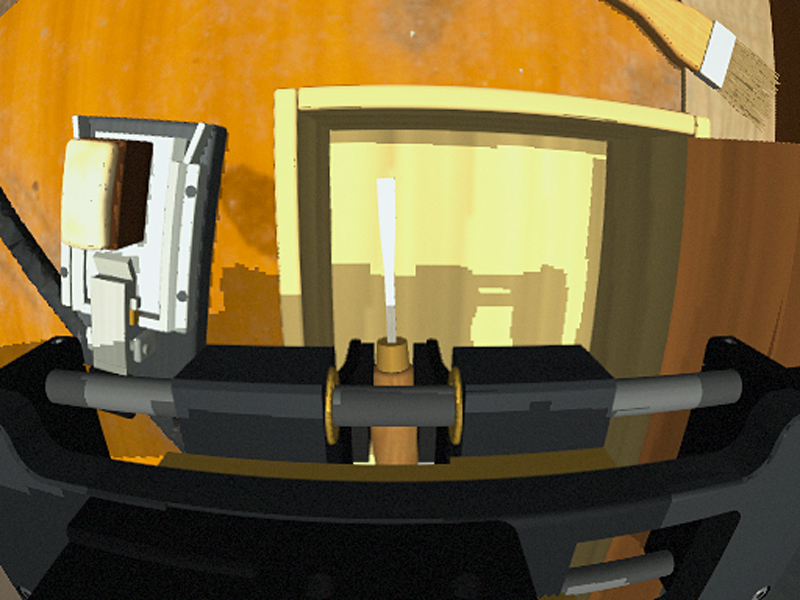

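drive_tool([
  {"rx": 0, "ry": 0, "rz": 0, "x": -0.002, "y": 0, "z": 0.025, "fingers": 0},
  {"rx": 0, "ry": 0, "rz": 0, "x": -0.002, "y": 0, "z": 0.045, "fingers": 0},
  {"rx": 0, "ry": 0, "rz": 0, "x": -0.002, "y": 0, "z": 0.053, "fingers": 0},
  {"rx": 0, "ry": 0, "rz": 0, "x": -0.002, "y": 0, "z": 0.053, "fingers": 0},
  {"rx": 0, "ry": 0, "rz": 0, "x": -0.002, "y": 0, "z": 0.053, "fingers": 0.28},
  {"rx": 0, "ry": 0, "rz": 0, "x": -0.002, "y": 0, "z": 0.053, "fingers": 0.28},
  {"rx": 0, "ry": 0, "rz": 0, "x": -0.002, "y": 0, "z": 0.053, "fingers": 0.28},
  {"rx": 0, "ry": 0, "rz": 0, "x": -0.002, "y": 0, "z": 0.0, "fingers": 0.28},
  {"rx": 0, "ry": 0, "rz": 0, "x": -0.002, "y": 0, "z": -0.06, "fingers": 0.28},
  {"rx": 0, "ry": 0, "rz": 0, "x": -0.002, "y": 0, "z": -0.1, "fingers": 0.28},
  {"rx": 0, "ry": 0, "rz": 0, "x": -0.002, "y": 0, "z": -0.1, "fingers": 0.28},
])

```text
time: 40.15
ee_pos: [0.6131, 0.1557, 0.2486]
eef_rot: [0.698, 0.716, 0.003, 0.001]
ft_force: [-0.2, 0.2, -0.6]
width: 0.0243
```

```bash
python3 w.py o2; python3 -c "
from h import *
c=save('o2s','scene');cv2.imwrite('pics/o2z.png',cv2.resize(c['color'][90:240,190:350,::-1],(640,600),interpolation=cv2.INTER_CUBIC))
for l in ['graver_a']:
  for cam in ['scene','side']:
    viewer.camera(cam);print(cam,[(np.round(o['centre'],3).tolist(),round(o['confidence'],2)) for o in nets.find_in(l,cam)])
go([.60,-.20,.33],np.radians(91.4))"
```

```text
t40.15 pos [0.6131, 0.1557, 0.2486] xyaw 91.4 zax [0.006, 0.003, -1.0] F [-0.2, 0.2, -0.6] w 0.0243 j [-0.74, 0.4, 0.55, 1.53, -0.22, 1.26, -0.14]
scene [([0.588, -0.18, 0.019], 0.62), ([0.472, 0.202, 0.041], 0.37)]
side [([0.585, -0.185, 0.018], 0.62), ([0.612, 0.12, 0.026], 0.5)]
t40.5 shift [-0.3552, -0.0201, -0.0863] turn [-0.0003, 0.0001, 0.0001] rows~5.9
```

View pics/o2.png

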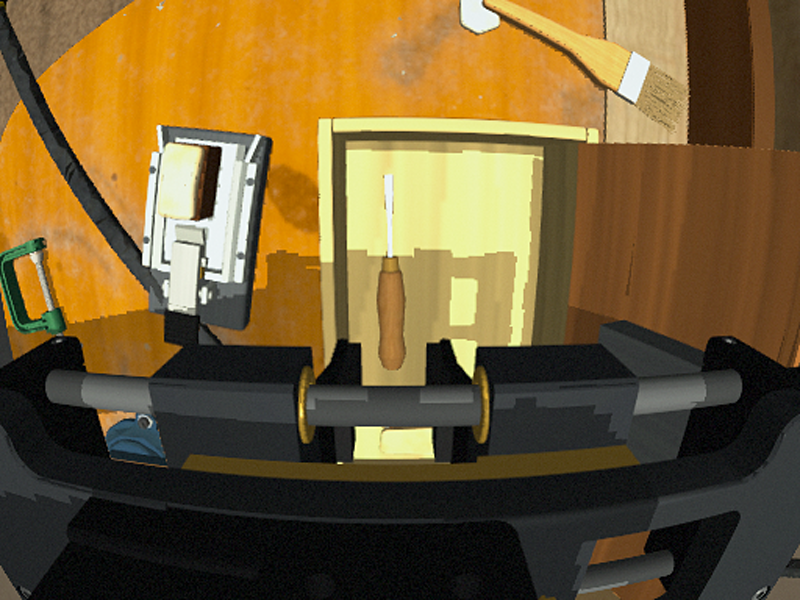

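View pics/o2z.png

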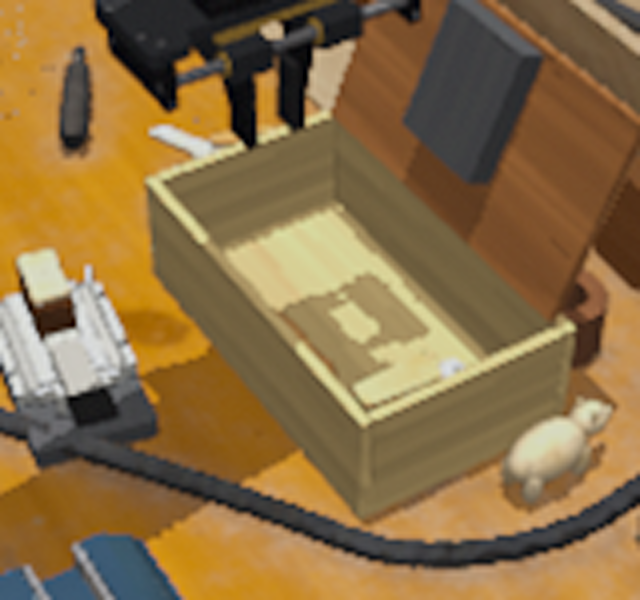

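drive_tool([
  {"rx": 0, "ry": 0, "rz": 0, "x": -0.06, "y": -0.01, "z": -0.06, "fingers": 0.5},
  {"rx": 0, "ry": 0, "rz": 0, "x": -0.36, "y": -0.035, "z": -0.086, "fingers": 0.5},
  {"rx": 0, "ry": 0, "rz": 0, "x": -0.36, "y": -0.035, "z": -0.086, "fingers": 0.5},
  {"rx": 0, "ry": 0, "rz": 0, "x": -0.36, "y": -0.035, "z": -0.086, "fingers": 0.5},
  {"rx": 0, "ry": 0, "rz": 0, "x": -0.36, "y": -0.035, "z": -0.086, "fingers": 0.5},
  {"rx": 0, "ry": 0, "rz": 0, "x": -0.36, "y": -0.035, "z": -0.086, "fingers": 0.5},
  {"rx": 0, "ry": 0, "rz": 0, "x": -0.36, "y": -0.035, "z": -0.086, "fingers": 0.5},
  {"rx": 0, "ry": 0, "rz": 0, "x": -0.36, "y": -0.035, "z": -0.086, "fingers": 0.5},
])

```text
time: 41.45
ee_pos: [0.5855, -0.2054, 0.33]
eef_rot: [0.699, 0.715, -0.0, -0.0]
ft_force: [0.3, 1.1, 0.5]
width: 0.0435
```

```bash
python3 w.py p1 graver_a; python3 - <<'E'
import sys;sys.argv=['','p1']
from k import *
col=z['col'].astype(int)
m=ok&(p[...,0]>.5)&(p[...,0]<.67)&(p[...,1]>-.28)&(p[...,1]<-.1)&(p[...,2]>.007)&(p[...,2]<.028)
q=p[m];mr('g',q)
for x in np.arange(.6,.75,.02):
    w=box(x,x+.02,-.3,-.05,.03,.4);print(round(x,2),len(w),np.round([w[:,1].max(),w[:,1].min(),w[:,2].max()],3) if len(w) else '')
E
```

```text
t41.45 pos [0.5855, -0.2054, 0.33] xyaw 91.4 zax [-0.001, 0.0, -1.0] F [0.3, 1.1, 0.5] w 0.0435 j [-0.28, 0.36, 0.72, 1.45, -0.23, 1.42, 0.46]
graver_a [([0.587, -0.175, 0.02], 0.91)]
g 1459 ((609.8842163085938, -190.8246612548828), (179.955810546875, 148.02085876464844), 23.246957778930664) [ 0.58252529 -0.17771203  0.01912133]
0.6 9780 [-0.167 -0.223  0.383]
0.62 8722 [-0.166 -0.232  0.373]
0.64 6637 [-0.166 -0.236  0.374]
0.66 6554 [-0.05  -0.278  0.374]
0.68 2966 [-0.05  -0.29   0.372]
0.7 3875 [-0.05  -0.276  0.173]
0.72 1733 [-0.05  -0.23   0.174]
0.74 1559 [-0.052 -0.239  0.173]
```

View pics/p1.png

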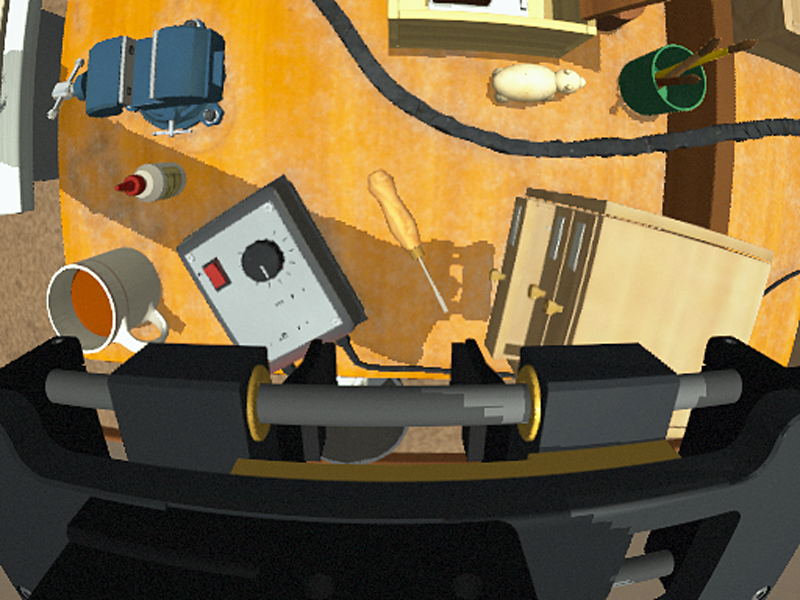

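```bash
python3 - <<'E'
import sys;sys.argv=['','p1']
from k import *
c={k:z[k] for k in z.files}
g=lambda u,v,h: ray(c,u*.64,v*.64,h)
E=g(377,178,.011);F=g(418,250,.011);T=g(447,310,.003);print(E,F,T,np.linalg.norm(E-T),np.degrees(np.arctan2(*(E-F)[1::-1])),np.degrees(np.arctan2(*(E-T)[1::-1])))
for n,(u,v) in dict(boxTop=(285,200),boxR=(340,320),boxcorner=(285,178),knob=(262,260),cabcorner=(528,190),cabfront=(497,275),cabknob=(535,290),drawer=(490,330)).items():
    print(n,np.round(p[int(v*.64),int(u*.64)],3))
d=(E-F)/np.linalg.norm(E-F)
for s in [.02,.035,.05,.06]: print(s,F+d*s)
E
```

```text
[ 0.57018623 -0.14049218  0.011     ] [ 0.6081147  -0.20389967  0.011     ] [ 0.63824688 -0.26192349  0.003     ] 0.13943391508359088 120.88660087398783 119.27005461704015
boxTop [ 0.496 -0.158  0.046]
boxR [ 0.542 -0.255  0.056]
boxcorner [ 0.49  -0.139  0.02 ]
knob [ 0.483 -0.202  0.075]
cabcorner [ 0.707 -0.145  0.002]
cabfront [ 0.667 -0.211  0.072]
cabknob [ 0.688 -0.213  0.109]
drawer [ 0.668 -0.261  0.059]
0.02 [ 0.59784789 -0.18673597  0.011     ]
0.035 [ 0.59014778 -0.17386319  0.011     ]
0.05 [ 0.58244767 -0.16099042  0.011     ]
0.06 [ 0.57731426 -0.15240857  0.011     ]
```

```bash
python3 - <<'E'
import sys;sys.argv=['','o2']
from k import *
c={k:z[k] for k in z.files}
g=lambda u,v,h: np.round(ray(c,u*.64,v*.64,h),4)
print('end',g(392,368,.017),'front',g(390,268,.017),'tip',g(389,175,.012))
mr('h',box(.595,.64,.08,.25,.014,.04))
go([.610,.107,.20],np.radians(91.4))
E
```

```text
end [0.6161 0.0818 0.017 ] front [0.6128 0.1591 0.017 ] tip [0.6106 0.2247 0.012 ]
h 1333 ((617.4244384765625, 166.303955078125), (167.34130859375, 42.76448440551758), 89.9229736328125) [0.61264512 0.13550562 0.02195842]
t41.5 shift [0.3093, 0.0325, 0.1302] turn [-0.0002, -0.0002, 0.0005] rows~5.4
```

```bash
python3 - <<'E'
from h import *
rep();go([.5925,.12,.20],np.radians(181.4))
E
```

```text
t41.55 pos [0.5861, -0.2033, 0.3299] xyaw 91.6 zax [-0.001, 0.001, -1.0] F [0.6, 1.9, -0.1] w 0.0431 j [-0.28, 0.36, 0.72, 1.45, -0.23, 1.42, 0.46]
t41.5 shift [0.3228, 0.0154, 0.1303] turn [0.0, -0.0003, -0.2495] rows~8.4
```

drive_tool([
  {"rx": 0, "ry": 0, "rz": -0.25, "x": 0.323, "y": 0.015, "z": 0.0, "fingers": 0.46},
  {"rx": 0, "ry": 0, "rz": -0.25, "x": 0.323, "y": 0.015, "z": 0.0, "fingers": 0.46},
  {"rx": 0, "ry": 0, "rz": -0.25, "x": 0.323, "y": 0.015, "z": 0.0, "fingers": 0.46},
  {"rx": 0, "ry": 0, "rz": -0.25, "x": 0.323, "y": 0.015, "z": 0.0, "fingers": 0.46},
  {"rx": 0, "ry": 0, "rz": -0.25, "x": 0.323, "y": 0.015, "z": 0.0, "fingers": 0.46},
  {"rx": 0, "ry": 0, "rz": -0.25, "x": 0.323, "y": 0.015, "z": 0.03, "fingers": 0.46},
  {"rx": 0, "ry": 0, "rz": -0.25, "x": 0.323, "y": 0.015, "z": 0.08, "fingers": 0.46},
  {"rx": 0, "ry": 0, "rz": -0.25, "x": 0.323, "y": 0.015, "z": 0.13, "fingers": 0.46},
  {"rx": 0, "ry": 0, "rz": -0.25, "x": 0.323, "y": 0.015, "z": 0.13, "fingers": 0.46},
  {"rx": 0, "ry": 0, "rz": -0.25, "x": 0.323, "y": 0.015, "z": 0.13, "fingers": 0.46},
  {"rx": 0, "ry": 0, "rz": -0.25, "x": 0.323, "y": 0.015, "z": 0.13, "fingers": 0.46},
])

```text
time: 42.92
ee_pos: [0.5926, 0.1191, 0.2014]
eef_rot: [-0.012, 1.0, 0.0, 0.001]
ft_force: [0.0, -0.4, 0.2]
width: 0.0402
```

```bash
python3 w.py q1; python3 - <<'E'
from h import *
rep()
E
```

```text
t42.92 pos [0.5926, 0.1191, 0.2014] xyaw -178.6 zax [0.001, 0.001, -1.0] F [0.0, -0.4, 0.2] w 0.0402 j [-0.54, 0.36, 0.33, 1.65, -0.13, 1.15, 1.42]
t42.98 pos [0.5927, 0.1189, 0.2015] xyaw -178.6 zax [0.001, 0.001, -1.0] F [0.4, -0.7, 0.6] w 0.0405 j [-0.54, 0.36, 0.33, 1.65, -0.13, 1.15, 1.42]
```

View pics/q1.png

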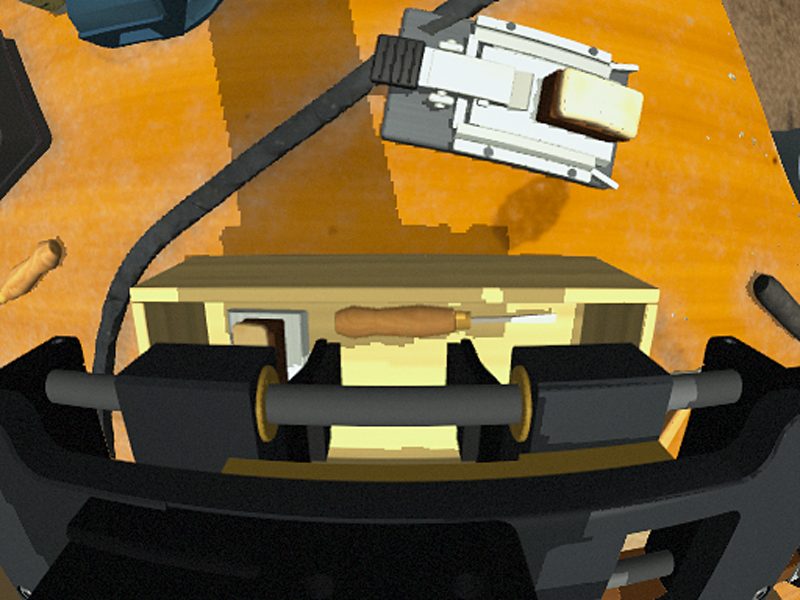

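```bash
python3 - <<'E'
import sys;sys.argv=['','q1']
from k import *
for y in np.arange(.075,.16,.01):
    q=box(.585,.66,y,y+.01,.012,.035); print(round(y,3),len(q),np.round(np.percentile(q,[2,98],axis=0)[:,[0,2]],3).tolist() if len(q)>3 else '')
q=box(.56,.60,.05,.2,.083,.093);print('rim',np.percentile(q[:,0],[1,50,99]))
c={k:z[k] for k in z.files}
for v in (289,303): print('rim ray',ray(c,400*.64,v*.64,.087))
for v in (304,308,338): print('h ray',ray(c,400*.64,v*.64,.017))
E
```

```text
0.075 42 [[0.608, 0.015], [0.62, 0.023]]
0.085 189 [[0.605, 0.014], [0.623, 0.026]]
0.095 199 [[0.605, 0.015], [0.622, 0.025]]
0.105 191 [[0.606, 0.016], [0.622, 0.025]]
0.115 190 [[0.604, 0.015], [0.621, 0.025]]
0.125 223 [[0.603, 0.015], [0.622, 0.026]]
0.135 204 [[0.603, 0.016], [0.621, 0.026]]
0.145 175 [[0.604, 0.015], [0.62, 0.025]]
0.155 125 [[0.605, 0.016], [0.617, 0.023]]
rim [0.5725522  0.57695782 0.58239961]
rim ray [0.57451369 0.1213278  0.087     ]
rim ray [0.5811936  0.12152074 0.087     ]
h ray [0.60243688 0.12316999 0.017     ]
h ray [0.60502663 0.12324533 0.017     ]
h ray [0.62492183 0.12383106 0.017     ]
```

drive_tool([
  {"rx": 0, "ry": 0, "rz": 0, "x": 0, "y": 0.001, "z": 0.04, "fingers": 0.46},
  {"rx": 0, "ry": 0, "rz": 0, "x": 0, "y": 0.001, "z": 0.08, "fingers": 0.46},
  {"rx": 0, "ry": 0, "rz": 0, "x": 0, "y": 0.001, "z": 0.1, "fingers": 0.46},
  {"rx": 0, "ry": 0, "rz": 0, "x": 0, "y": 0.001, "z": 0.107, "fingers": 0.46},
  {"rx": 0, "ry": 0, "rz": 0, "x": 0, "y": 0.001, "z": 0.11, "fingers": 0.46},
  {"rx": 0, "ry": 0, "rz": 0, "x": 0, "y": 0.001, "z": 0.11, "fingers": 0.46},
])

```text
time: 43.72
ee_pos: [0.5928, 0.1192, 0.0916]
eef_rot: [-0.012, 1.0, 0.0, 0.0]
ft_force: [-0.0, 0.6, 0.3]
width: 0.0402
```

```bash
python3 w.py q2
```

```text
t43.73 pos [0.5928, 0.1192, 0.0916] xyaw -178.6 zax [0.001, 0.0, -1.0] F [-0.0, 0.6, 0.3] w 0.0402 j [-0.52, 0.48, 0.3, 1.73, -0.17, 0.95, 1.45]
```

View pics/q2.png

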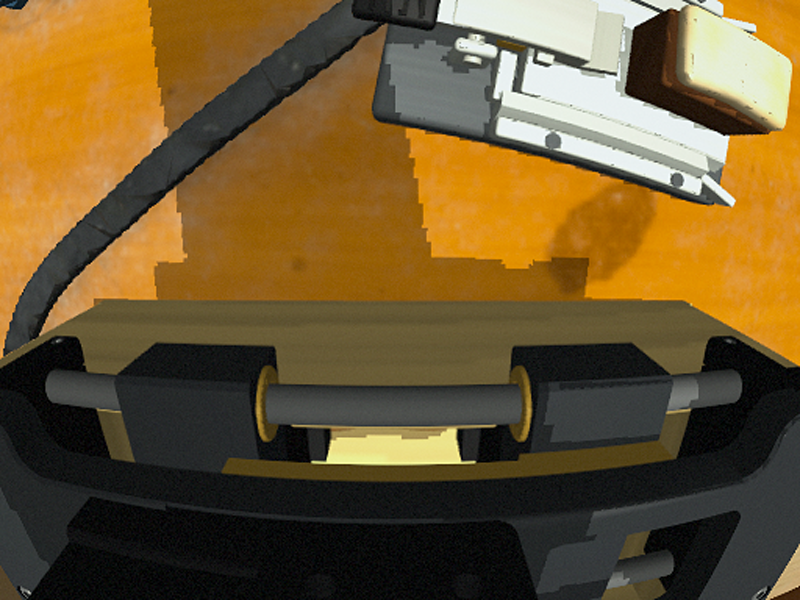

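drive_tool([
  {"rx": 0, "ry": 0, "rz": 0, "x": -0.008, "y": 0, "z": 0, "fingers": 0.46},
  {"rx": 0, "ry": 0, "rz": 0, "x": -0.016, "y": 0, "z": 0, "fingers": 0.46},
  {"rx": 0, "ry": 0, "rz": 0, "x": -0.024, "y": 0, "z": 0, "fingers": 0.46},
  {"rx": 0, "ry": 0, "rz": 0, "x": -0.032, "y": 0, "z": 0, "fingers": 0.46},
  {"rx": 0, "ry": 0, "rz": 0, "x": -0.04, "y": 0, "z": 0, "fingers": 0.46},
  {"rx": 0, "ry": 0, "rz": 0, "x": -0.048, "y": 0, "z": 0, "fingers": 0.46},
  {"rx": 0, "ry": 0, "rz": 0, "x": -0.056, "y": 0, "z": 0, "fingers": 0.46},
  {"rx": 0, "ry": 0, "rz": 0, "x": -0.065, "y": 0, "z": 0, "fingers": 0.46},
  {"rx": 0, "ry": 0, "rz": 0, "x": -0.065, "y": 0, "z": 0, "fingers": 0.46},
  {"rx": 0, "ry": 0, "rz": 0, "x": -0.06, "y": 0, "z": -0.05, "fingers": 0.46},
  {"rx": 0, "ry": 0, "rz": 0, "x": -0.06, "y": 0, "z": -0.11, "fingers": 0.46},
  {"rx": 0, "ry": 0, "rz": 0, "x": -0.06, "y": 0, "z": -0.15, "fingers": 0.46},
])

```text
time: 45.28
ee_pos: [0.6529, 0.1205, 0.244]
eef_rot: [-0.012, 1.0, 0.0, 0.001]
ft_force: [0.6, -0.0, 0.3]
width: 0.04
```

```bash
python3 w.py q3 graver_a
```

```text
t45.27 pos [0.6529, 0.1205, 0.244] xyaw -178.6 zax [0.003, 0.001, -1.0] F [0.6, -0.0, 0.3] w 0.0400 j [-0.5, 0.45, 0.34, 1.43, -0.15, 1.28, 1.45]
graver_a [([0.583, -0.166, 0.02], 0.9), ([0.498, 0.164, 0.031], 0.7), ([0.676, 0.132, 0.022], 0.67)]
```

View pics/q3.png

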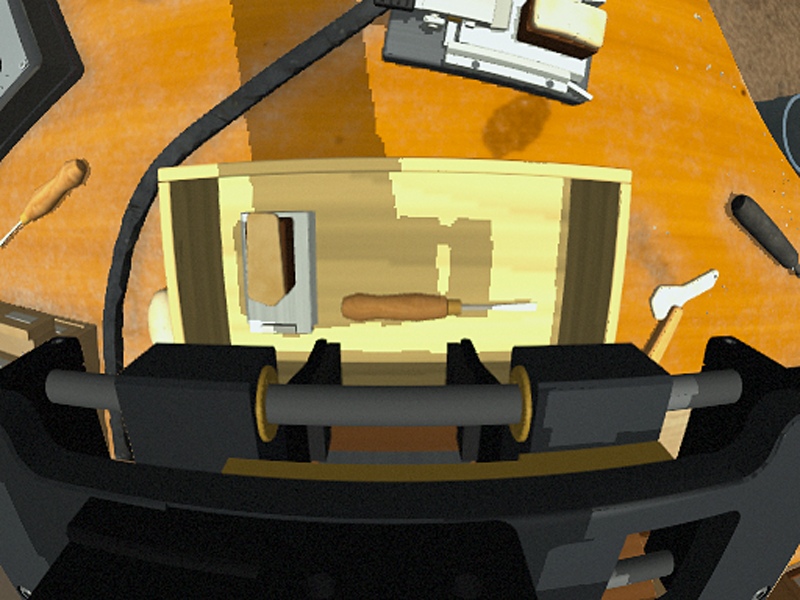

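```bash
python3 -c "
from h import *
go([.577,-.152,.244],np.radians(120.5))"
```

```text
t45.4 shift [0.084, -0.2707, 0.0012] turn [0.001, 0.001, 0.1692] rows~5.7
```

drive_tool([
  {"rx": 0, "ry": 0, "rz": 0.169, "x": 0.084, "y": -0.271, "z": 0, "fingers": 0.46},
  {"rx": 0, "ry": 0, "rz": 0.169, "x": 0.084, "y": -0.271, "z": 0, "fingers": 0.46},
  {"rx": 0, "ry": 0, "rz": 0.169, "x": 0.084, "y": -0.271, "z": 0, "fingers": 0.46},
  {"rx": 0, "ry": 0, "rz": 0.169, "x": 0.084, "y": -0.271, "z": 0, "fingers": 0.46},
  {"rx": 0, "ry": 0, "rz": 0.169, "x": 0.084, "y": -0.271, "z": 0, "fingers": 0.46},
  {"rx": 0, "ry": 0, "rz": 0.169, "x": 0.084, "y": -0.271, "z": 0, "fingers": 0.46},
  {"rx": 0, "ry": 0, "rz": 0.169, "x": 0.084, "y": -0.271, "z": 0.05, "fingers": 0.46},
  {"rx": 0, "ry": 0, "rz": 0.169, "x": 0.084, "y": -0.271, "z": 0.06, "fingers": 0.46},
  {"rx": 0, "ry": 0, "rz": 0.169, "x": 0.084, "y": -0.271, "z": 0.06, "fingers": 0.46},
], squeeze=15)

```text
time: 46.5
ee_pos: [0.575, -0.1524, 0.1807]
eef_rot: [0.495, 0.869, -0.0, -0.001]
ft_force: [0.2, -0.1, -0.4]
width: 0.0402
```

```bash
python3 w.py s1 graver_a; python3 - <<'E'
from h import *
go([.577,-.152,.079],np.radians(120.5))
c=save('s1s','scene');cv2.imwrite('pics/s1z.png',cv2.resize(c['color'][170:320,220:380,::-1],(640,600),interpolation=cv2.INTER_CUBIC))
p=pts(c)
for o in nets.regions_of('graver_a','scene')[:2]:
    m=o['region']&(c['depth']>0);q=p[m];print(o['confidence'],np.round(np.median(q,0),3),cv2.minAreaRect((q[:,:2]*1000).astype(np.float32)))
E
```

```text
t46.50 pos [0.575, -0.1524, 0.1807] xyaw 120.6 zax [-0.001, 0.0, -1.0] F [0.2, -0.1, -0.4] w 0.0402 j [-0.31, 0.4, 0.61, 1.71, -0.25, 1.12, 0.91]
graver_a [([0.672, 0.11, 0.024], 0.69), ([0.582, -0.17, 0.02], 0.61)]
t46.6 shift [0.0001, 0.0011, 0.1032] turn [0.0002, 0.0002, 0.0003] rows~1.7
0.87 [ 0.588 -0.181  0.018] ((602.0619506835938, -199.03530883789062), (21.34695816040039, 137.91464233398438), 32.08556365966797)
0.45 [0.675 0.122 0.022] ((619.2303466796875, 3.7076416015625), (353.4951171875, 47.048362731933594), 63.83416748046875)
```

View pics/s1.png

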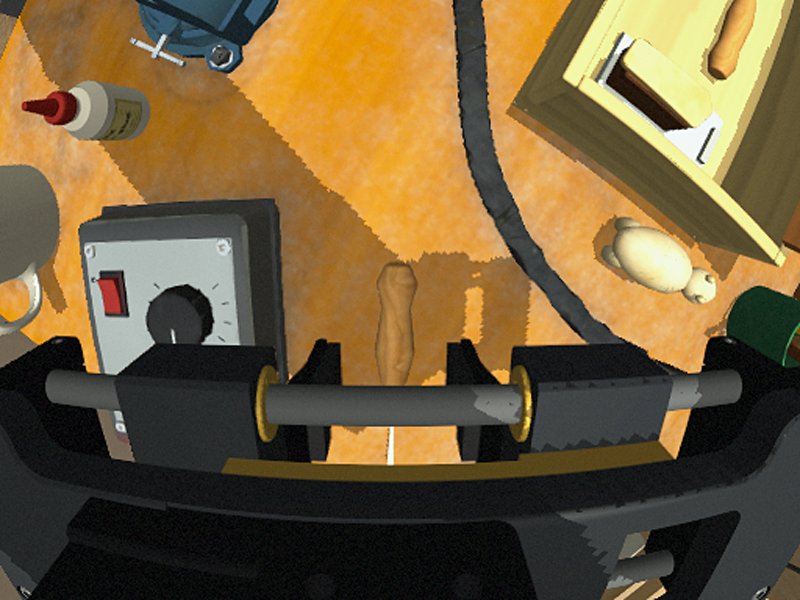

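View pics/s1z.png

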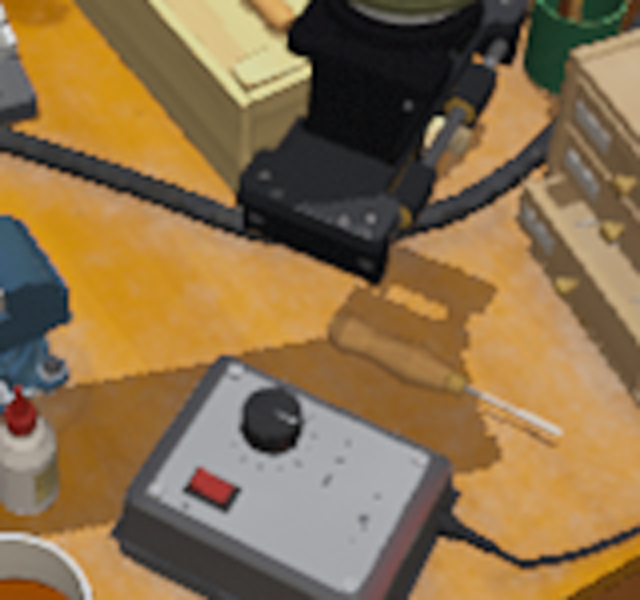

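drive_tool([
  {"rx": 0, "ry": 0, "rz": 0, "x": 0, "y": 0.001, "z": 0.05, "fingers": 0.46},
  {"rx": 0, "ry": 0, "rz": 0, "x": 0, "y": 0.001, "z": 0.085, "fingers": 0.46},
  {"rx": 0, "ry": 0, "rz": 0, "x": 0, "y": 0.001, "z": 0.098, "fingers": 0.46},
  {"rx": 0, "ry": 0, "rz": 0, "x": 0, "y": 0.001, "z": 0.102, "fingers": 0.46},
  {"rx": 0, "ry": 0, "rz": 0, "x": 0, "y": 0.001, "z": 0.102, "fingers": 0.46},
  {"rx": 0, "ry": 0, "rz": 0, "x": 0, "y": 0.001, "z": 0.102, "fingers": 0},
  {"rx": 0, "ry": 0, "rz": 0, "x": 0, "y": 0.001, "z": 0.102, "fingers": 0},
  {"rx": 0, "ry": 0, "rz": 0, "x": 0, "y": 0.001, "z": 0.102, "fingers": 0},
  {"rx": 0, "ry": 0, "rz": 0, "x": 0, "y": 0.001, "z": 0.102, "fingers": 0},
  {"rx": 0, "ry": 0, "rz": 0, "x": 0, "y": 0.001, "z": 0.102, "fingers": 0},
])

```text
time: 47.95
ee_pos: [0.5763, -0.1519, 0.079]
eef_rot: [0.496, 0.869, 0.0, 0.0]
ft_force: [-1.4, 0.5, 4.4]
width: 0.0149
```

Gripped (14.9 mm). Lift and check.

drive_tool([
  {"rx": 0, "ry": 0, "rz": 0, "x": 0, "y": 0, "z": -0.01, "fingers": 0},
  {"rx": 0, "ry": 0, "rz": 0, "x": 0, "y": 0, "z": -0.04, "fingers": 0},
  {"rx": 0, "ry": 0, "rz": 0, "x": 0, "y": 0, "z": -0.1, "fingers": 0},
  {"rx": 0, "ry": 0, "rz": 0, "x": 0, "y": 0, "z": -0.16, "fingers": 0},
  {"rx": 0, "ry": 0, "rz": 0, "x": 0, "y": 0, "z": -0.18, "fingers": 0},
  {"rx": 0, "ry": 0, "rz": 0, "x": 0, "y": 0, "z": -0.18, "fingers": 0},
], squeeze=35)

```text
time: 48.7
ee_pos: [0.5767, -0.1522, 0.2606]
eef_rot: [0.496, 0.869, 0.001, 0.001]
ft_force: [-0.7, 0.4, -1.0]
width: 0.0146
```

```bash
python3 w.py s2; python3 - <<'E'
from h import *
go([.612,.222,.26],np.radians(91.4))
c=save('s2s','side');cv2.imwrite('pics/s2z.png',cv2.resize(c['color'][90:290,200:400,::-1],(600,600),interpolation=cv2.INTER_CUBIC))
E
```

```text
t48.70 pos [0.5767, -0.1522, 0.2606] xyaw 120.6 zax [0.003, 0.0, -1.0] F [-0.7, 0.4, -1.0] w 0.0146 j [-0.34, 0.32, 0.64, 1.62, -0.2, 1.27, 0.87]
t48.8 shift [0.3036, 0.2212, -0.0011] turn [0.0001, -0.0, 0.0811] rows~6.0
```

View pics/s2z.png

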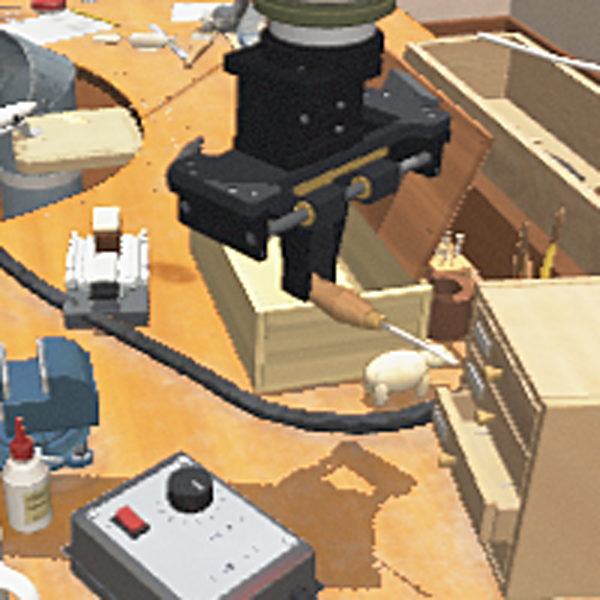

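View pics/s2.png

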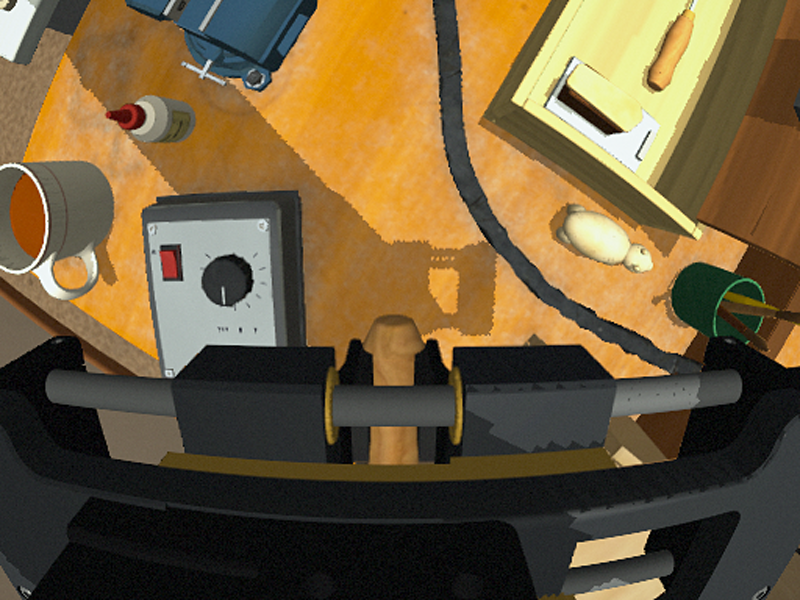

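drive_tool([
  {"rx": 0, "ry": 0, "rz": 0.081, "x": 0.304, "y": 0.221, "z": 0, "fingers": 0},
  {"rx": 0, "ry": 0, "rz": 0.081, "x": 0.304, "y": 0.221, "z": 0, "fingers": 0},
  {"rx": 0, "ry": 0, "rz": 0.081, "x": 0.304, "y": 0.221, "z": 0, "fingers": 0},
  {"rx": 0, "ry": 0, "rz": 0.081, "x": 0.304, "y": 0.221, "z": 0, "fingers": 0},
  {"rx": 0, "ry": 0, "rz": 0.081, "x": 0.304, "y": 0.221, "z": 0, "fingers": 0},
  {"rx": 0, "ry": 0, "rz": 0.081, "x": 0.304, "y": 0.221, "z": 0, "fingers": 0},
  {"rx": 0, "ry": 0, "rz": 0.081, "x": 0.304, "y": 0.221, "z": 0.04, "fingers": 0},
  {"rx": 0, "ry": 0, "rz": 0.081, "x": 0.304, "y": 0.221, "z": 0.09, "fingers": 0},
  {"rx": 0, "ry": 0, "rz": 0.081, "x": 0.304, "y": 0.221, "z": 0.11, "fingers": 0},
  {"rx": 0, "ry": 0, "rz": 0.081, "x": 0.304, "y": 0.221, "z": 0.11, "fingers": 0},
])

```text
time: 50.05
ee_pos: [0.611, 0.2215, 0.1473]
eef_rot: [0.698, 0.716, -0.002, -0.0]
ft_force: [-0.2, 0.1, 0.0]
width: 0.0147
```

```bash
python3 w.py s3; python3 -c "
from h import *
rep();go([.613,.222,.092],np.radians(91.4))"
```

```text
t50.05 pos [0.611, 0.2215, 0.1473] xyaw 91.4 zax [-0.003, -0.002, -1.0] F [-0.2, 0.1, 0.0] w 0.0147 j [-0.81, 0.54, 0.52, 1.57, -0.29, 1.11, -0.19]
t50.10 pos [0.612, 0.2218, 0.1492] xyaw 91.4 zax [-0.0, -0.0, -1.0] F [0.3, -0.1, -0.1] w 0.0149 j [-0.81, 0.54, 0.52, 1.57, -0.29, 1.11, -0.19]
t50.1 shift [0.0002, 0.001, 0.0572] turn [-0.0, 0.0001, -0.0] rows~0.9
```

View pics/s3.png

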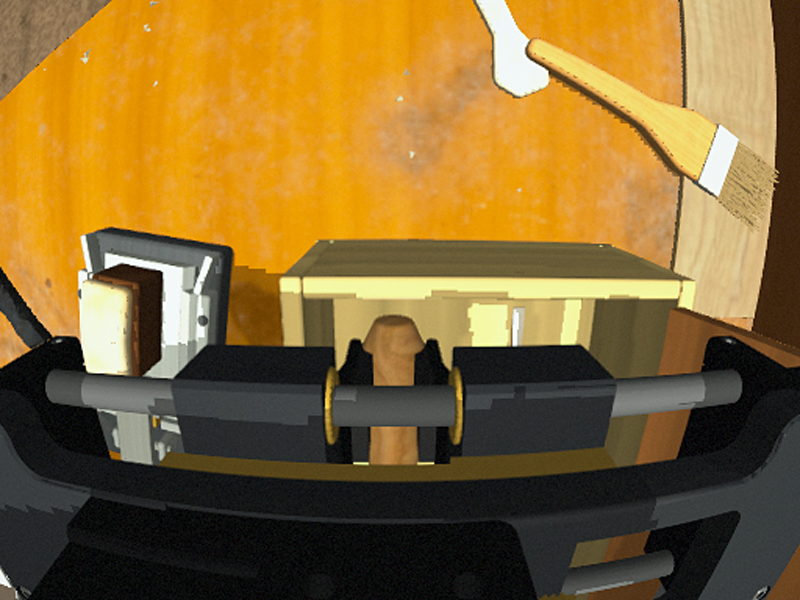

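drive_tool([
  {"rx": 0, "ry": 0, "rz": 0, "x": 0, "y": 0.001, "z": 0.03, "fingers": 0},
  {"rx": 0, "ry": 0, "rz": 0, "x": 0, "y": 0.001, "z": 0.05, "fingers": 0},
  {"rx": 0, "ry": 0, "rz": 0, "x": 0, "y": 0.001, "z": 0.056, "fingers": 0},
  {"rx": 0, "ry": 0, "rz": 0, "x": 0, "y": 0.001, "z": 0.057, "fingers": 0},
  {"rx": 0, "ry": 0, "rz": 0, "x": 0, "y": 0.001, "z": 0.057, "fingers": 0.28},
  {"rx": 0, "ry": 0, "rz": 0, "x": 0, "y": 0.001, "z": 0.057, "fingers": 0.28},
  {"rx": 0, "ry": 0, "rz": 0, "x": 0, "y": 0.001, "z": 0.057, "fingers": 0.28},
  {"rx": 0, "ry": 0, "rz": 0, "x": 0, "y": 0.001, "z": 0.0, "fingers": 0.28},
  {"rx": 0, "ry": 0, "rz": 0, "x": 0, "y": 0.001, "z": -0.06, "fingers": 0.28},
  {"rx": 0, "ry": 0, "rz": 0, "x": -0.06, "y": 0.001, "z": -0.12, "fingers": 0.28},
  {"rx": 0, "ry": 0, "rz": 0, "x": -0.12, "y": 0.001, "z": -0.18, "fingers": 0.28},
  {"rx": 0, "ry": 0, "rz": 0, "x": -0.14, "y": 0.001, "z": -0.2, "fingers": 0.28},
])

```text
time: 51.6
ee_pos: [0.6157, 0.0882, 0.3432]
eef_rot: [0.698, 0.716, 0.0, 0.0]
ft_force: [1.1, -0.1, -0.7]
width: 0.0245
```

```bash
python3 w.py t1 graver_a; python3 -c "
from h import *
c=save('t1s','scene')"
```

```text
t51.60 pos [0.6157, 0.0882, 0.3432] xyaw 91.4 zax [0.001, 0.001, -1.0] F [1.1, -0.1, -0.7] w 0.0245 j [-0.7, 0.34, 0.63, 1.42, -0.2, 1.45, -0.04]
graver_a [([0.612, 0.189, 0.025], 0.85), ([0.676, 0.132, 0.021], 0.56)]
```

View pics/t1.png

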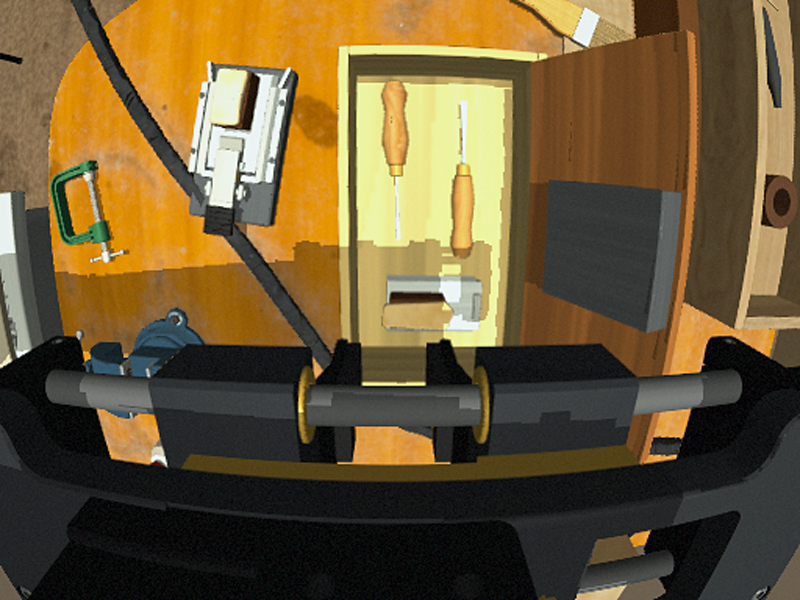

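View pics/t1s.png

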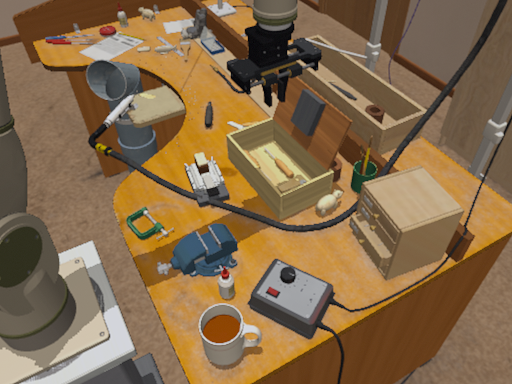

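```bash
python3 - <<'E'
import sys;sys.argv=['','t1']
from k import *
for z0 in np.arange(.11,.25,.02):
    q=box(.70,.83,.03,.07,z0,z0+.02); print(round(z0,2),len(q),np.round(np.percentile(q[:,0],[2,50,98]),3) if len(q)>5 else '')
w=box(.72,.95,-.12,.25,.10,.3);w=w[(w[:,0]>.79)|(w[:,1]<-.015)];print(len(w),np.percentile(w,[1,99],axis=0) if len(w) else '')
go([.832,.055,.343],np.radians(91.4));go([.832,.055,.265],np.radians(91.4))
E
```

```text
0.11 307 [0.727 0.731 0.735]
0.13 278 [0.735 0.739 0.744]
0.15 206 [0.743 0.747 0.751]
0.17 208 [0.751 0.755 0.759]
0.19 328 [0.759 0.764 0.768]
0.21 229 [0.767 0.77  0.779]
0.23 0 
0.25 0 
212 [[ 0.86265535 -0.07856185  0.10438246]
 [ 0.8890777  -0.05980076  0.12644648]]
t51.8 shift [-0.0354, 0.2144, 0.0027] turn [0.0008, -0.0001, -0.0008] rows~3.5
t51.8 shift [-0.0355, 0.214, 0.0807] turn [0.0008, -0.0001, -0.0008] rows~3.7
```

drive_tool([
  {"rx": 0, "ry": 0, "rz": 0, "x": -0.035, "y": 0.06, "z": 0, "fingers": 0},
  {"rx": 0, "ry": 0, "rz": 0, "x": -0.035, "y": 0.12, "z": 0, "fingers": 0},
  {"rx": 0, "ry": 0, "rz": 0, "x": -0.035, "y": 0.18, "z": 0, "fingers": 0},
  {"rx": 0, "ry": 0, "rz": 0, "x": -0.035, "y": 0.205, "z": 0, "fingers": 0},
  {"rx": 0, "ry": 0, "rz": 0, "x": -0.035, "y": 0.205, "z": 0, "fingers": 0},
  {"rx": 0, "ry": 0, "rz": 0, "x": -0.035, "y": 0.205, "z": 0.03, "fingers": 0},
  {"rx": 0, "ry": 0, "rz": 0, "x": -0.035, "y": 0.205, "z": 0.07, "fingers": 0},
  {"rx": 0, "ry": 0, "rz": 0, "x": -0.035, "y": 0.205, "z": 0.081, "fingers": 0},
  {"rx": 0, "ry": 0, "rz": 0, "x": -0.035, "y": 0.205, "z": 0.081, "fingers": 0},
])

```text
time: 52.88
ee_pos: [0.8213, 0.0607, 0.2607]
eef_rot: [0.698, 0.716, 0.0, -0.0]
ft_force: [0.3, -0.0, 0.7]
width: 0.0006
```

```bash
python3 - <<'E'
from h import *
rep();c=save('u1s','scene');cv2.imwrite('pics/u1z.png',cv2.resize(c['color'][50:230,230:410,::-1],(600,600),interpolation=cv2.INTER_CUBIC))
s,p,q=st();H=np.array([.7245,.087]);t0=p[[0,2]]
for phi in [1.93,1.8,1.7,1.6,1.5,1.4,1.3,1.2,1.1,1.0,.9,.8,.7,.6,.5,.4,.3,.2,.1,0]:
    if phi>1.57: P=H+[.139*abs(np.cos(phi)), .139*np.sin(phi)-.02]
    else: P=H+.120*np.array([-np.cos(phi),np.sin(phi)])
    T=P+[.015,.07];d=T-t0;print(phi,np.round(T,3),'y %.3f z %.3f'%(d[0],-d[1]))
E
```

```text
t52.88 pos [0.8213, 0.0607, 0.2607] xyaw 91.5 zax [-0.001, 0.001, -1.0] F [0.3, -0.0, 0.7] w 0.0006 j [-0.36, 0.89, 0.59, 0.79, -0.45, 1.55, 0.07]
1.93 [0.788 0.267] y -0.033 z -0.005
1.8 [0.771 0.272] y -0.051 z -0.010
1.7 [0.757 0.275] y -0.064 z -0.013
1.6 [0.744 0.276] y -0.078 z -0.014
1.5 [0.731 0.277] y -0.091 z -0.015
1.4 [0.719 0.275] y -0.103 z -0.013
1.3 [0.707 0.273] y -0.114 z -0.011
1.2 [0.696 0.269] y -0.126 z -0.007
1.1 [0.685 0.264] y -0.137 z -0.002
1.0 [0.675 0.258] y -0.147 z 0.004
0.9 [0.665 0.251] y -0.157 z 0.011
0.8 [0.656 0.243] y -0.166 z 0.019
0.7 [0.648 0.234] y -0.174 z 0.028
0.6 [0.64  0.225] y -0.181 z 0.037
0.5 [0.634 0.215] y -0.188 z 0.047
0.4 [0.629 0.204] y -0.193 z 0.058
0.3 [0.625 0.192] y -0.197 z 0.070
0.2 [0.622 0.181] y -0.200 z 0.081
0.1 [0.62  0.169] y -0.202 z 0.093
0 [0.62  0.157] y -0.202 z 0.105
```

View pics/u1z.png

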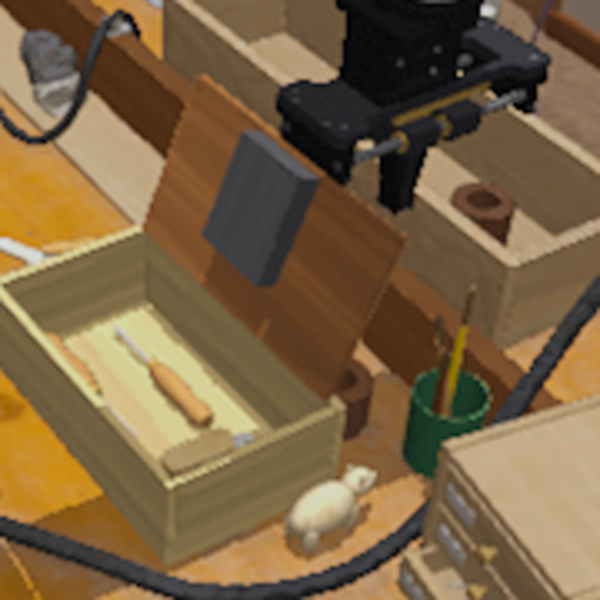

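drive_tool([
  {"rx": 0, "ry": 0, "rz": 0, "x": 0, "y": -0.02, "z": -0.004, "fingers": 0},
  {"rx": 0, "ry": 0, "rz": 0, "x": 0, "y": -0.033, "z": -0.005, "fingers": 0},
  {"rx": 0, "ry": 0, "rz": 0, "x": 0, "y": -0.042, "z": -0.007, "fingers": 0},
  {"rx": 0, "ry": 0, "rz": 0, "x": 0, "y": -0.051, "z": -0.01, "fingers": 0},
  {"rx": 0, "ry": 0, "rz": 0, "x": 0, "y": -0.058, "z": -0.012, "fingers": 0},
  {"rx": 0, "ry": 0, "rz": 0, "x": 0, "y": -0.064, "z": -0.013, "fingers": 0},
  {"rx": 0, "ry": 0, "rz": 0, "x": 0, "y": -0.071, "z": -0.014, "fingers": 0},
  {"rx": 0, "ry": 0, "rz": 0, "x": 0, "y": -0.078, "z": -0.014, "fingers": 0},
  {"rx": 0, "ry": 0, "rz": 0, "x": 0, "y": -0.091, "z": -0.015, "fingers": 0},
  {"rx": 0, "ry": 0, "rz": 0, "x": 0, "y": -0.103, "z": -0.013, "fingers": 0},
  {"rx": 0, "ry": 0, "rz": 0, "x": 0, "y": -0.103, "z": -0.013, "fingers": 0},
])

```text
time: 54.3
ee_pos: [0.7177, 0.0574, 0.2727]
eef_rot: [0.698, 0.716, -0.001, -0.001]
ft_force: [0.6, 0.3, 0.3]
width: 0.0002
```

```bash
python3 - <<'E'
from h import *
rep();c=save('u2s','scene');cv2.imwrite('pics/u2z.png',cv2.resize(c['color'][50:230,230:410,::-1],(600,600),interpolation=cv2.INTER_CUBIC))
E
```

```text
t54.30 pos [0.7177, 0.0574, 0.2727] xyaw 91.4 zax [-0.002, 0.0, -1.0] F [0.6, 0.3, 0.3] w 0.0002 j [-0.53, 0.62, 0.63, 1.22, -0.35, 1.42, 0.09]
```

View pics/u2z.png

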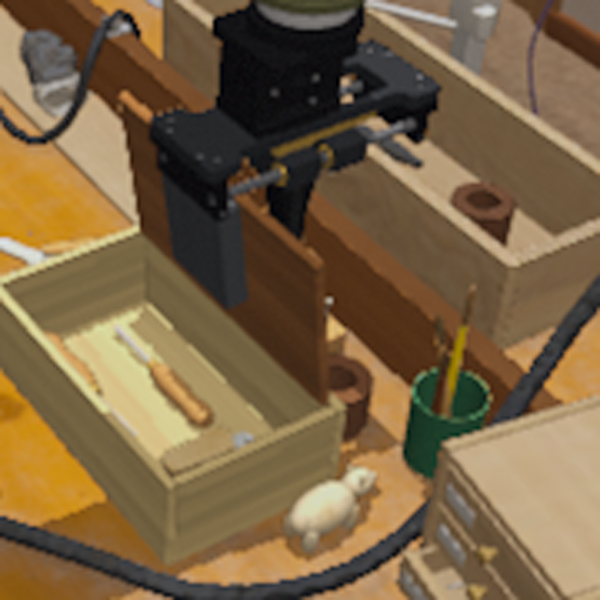

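drive_tool([
  {"rx": 0, "ry": 0, "rz": 0, "x": 0, "y": -0.012, "z": 0.002, "fingers": 0},
  {"rx": 0, "ry": 0, "rz": 0, "x": 0, "y": -0.024, "z": 0.006, "fingers": 0},
  {"rx": 0, "ry": 0, "rz": 0, "x": 0, "y": -0.035, "z": 0.011, "fingers": 0},
  {"rx": 0, "ry": 0, "rz": 0, "x": 0, "y": -0.045, "z": 0.017, "fingers": 0},
  {"rx": 0, "ry": 0, "rz": 0, "x": 0, "y": -0.055, "z": 0.024, "fingers": 0},
  {"rx": 0, "ry": 0, "rz": 0, "x": 0, "y": -0.064, "z": 0.032, "fingers": 0},
  {"rx": 0, "ry": 0, "rz": 0, "x": 0, "y": -0.072, "z": 0.041, "fingers": 0},
  {"rx": 0, "ry": 0, "rz": 0, "x": 0, "y": -0.079, "z": 0.05, "fingers": 0},
  {"rx": 0, "ry": 0, "rz": 0, "x": 0, "y": -0.086, "z": 0.06, "fingers": 0},
  {"rx": 0, "ry": 0, "rz": 0, "x": 0, "y": -0.091, "z": 0.071, "fingers": 0},
  {"rx": 0, "ry": 0, "rz": 0, "x": 0, "y": -0.095, "z": 0.082, "fingers": 0},
  {"rx": 0, "ry": 0, "rz": 0, "x": 0, "y": -0.098, "z": 0.093, "fingers": 0},
])

```text
time: 55.85
ee_pos: [0.6206, 0.0548, 0.1795]
eef_rot: [0.698, 0.716, -0.0, -0.0]
ft_force: [0.3, 0.5, 0.9]
width: 0.0008
```

```bash
python3 - <<'E'
from h import *
rep();c=save('u3s','scene');cv2.imwrite('pics/u3z.png',cv2.resize(c['color'][50:230,220:400,::-1],(600,600),interpolation=cv2.INTER_CUBIC))
E
```

```text
t55.85 pos [0.6206, 0.0548, 0.1795] xyaw 91.4 zax [-0.0, 0.0, -1.0] F [0.3, 0.5, 0.9] w 0.0008 j [-0.65, 0.47, 0.63, 1.63, -0.3, 1.14, 0.08]
```

View pics/u3z.png

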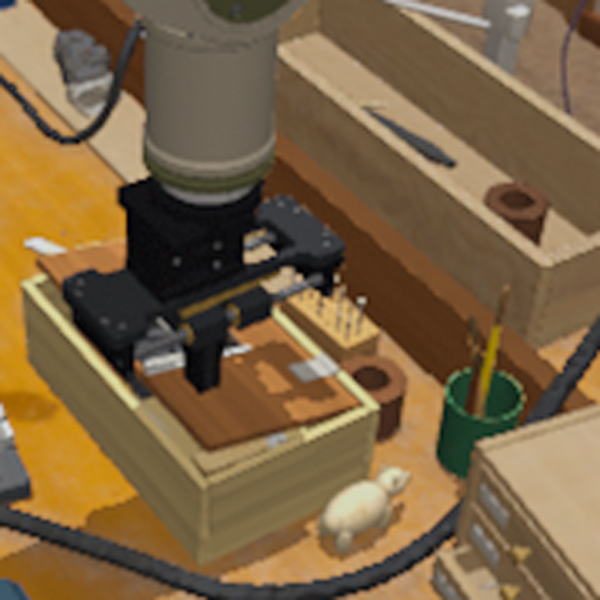

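drive_tool([
  {"rx": 0, "ry": 0, "rz": 0, "x": 0, "y": 0, "z": 0.007, "fingers": 0},
  {"rx": 0, "ry": 0, "rz": 0, "x": 0, "y": 0, "z": 0.014, "fingers": 0},
  {"rx": 0, "ry": 0, "rz": 0, "x": 0, "y": 0, "z": 0.02, "fingers": 0},
  {"rx": 0, "ry": 0, "rz": 0, "x": 0, "y": 0, "z": 0.023, "fingers": 0},
  {"rx": 0, "ry": 0, "rz": 0, "x": 0, "y": 0, "z": 0.025, "fingers": 0},
  {"rx": 0, "ry": 0, "rz": 0, "x": 0, "y": 0, "z": 0.025, "fingers": 0},
])

```text
time: 56.65
ee_pos: [0.6209, 0.0547, 0.1571]
eef_rot: [0.698, 0.716, 0.0, -0.0]
ft_force: [-8.5, -0.3, 18.6]
width: 0.0002
```

```bash
python3 w.py v1;  python3 - <<'E'
import sys;sys.argv=['','v1']
from k import *
m=box(.585,.61,.17,.25,.075,.11);print('edge z',np.percentile(m[:,2],[5,50,95]));m=box(.69,.71,.17,.25,.075,.11);print('hinge z',np.percentile(m[:,2],[5,50,95]))
E
```

```text
t56.65 pos [0.6209, 0.0547, 0.1571] xyaw 91.4 zax [-0.0, 0.001, -1.0] F [-8.5, -0.3, 18.6] w 0.0002 j [-0.64, 0.49, 0.62, 1.65, -0.31, 1.1, 0.1]
edge z [0.08474424 0.08588244 0.0871048 ]
hinge z [0.08481491 0.08610752 0.08766437]
```

View pics/v1.png

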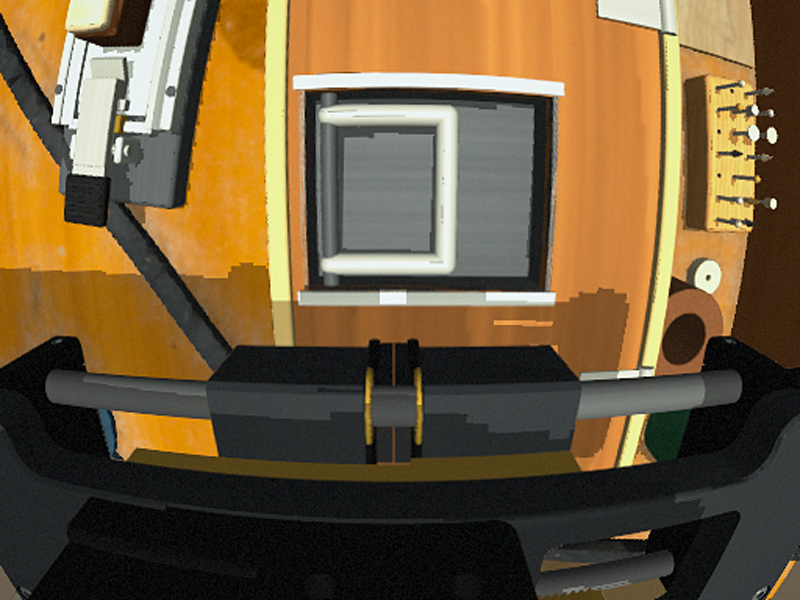

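drive_tool([
  {"rx": 0, "ry": 0, "rz": 0, "x": 0, "y": 0, "z": -0.02, "fingers": 0},
  {"rx": 0, "ry": 0, "rz": 0, "x": 0, "y": 0, "z": -0.08, "fingers": 0},
  {"rx": 0, "ry": 0, "rz": 0, "x": 0, "y": -0.04, "z": -0.14, "fingers": 0},
  {"rx": 0, "ry": 0, "rz": 0, "x": 0, "y": -0.08, "z": -0.2, "fingers": 0},
  {"rx": 0, "ry": 0, "rz": 0, "x": 0, "y": -0.08, "z": -0.26, "fingers": 0},
  {"rx": 0, "ry": 0, "rz": 0, "x": 0, "y": -0.08, "z": -0.26, "fingers": 0},
  {"rx": 0, "ry": 0, "rz": 0, "x": 0, "y": -0.08, "z": -0.26, "fingers": 0},
])

```text
time: 57.58
ee_pos: [0.5412, 0.0527, 0.4162]
eef_rot: [0.698, 0.716, 0.001, 0.0]
ft_force: [0.2, -1.4, -0.8]
width: 0.0003
```

```bash
python3 w.py x1 graver_a pallet_next; python3 - <<'E'
import sys;sys.argv=['','x1']
from k import *
for x in (.59,.62,.66,.70):
    m=box(x,x+.012,.17,.25,.075,.11);print(x,'z',np.percentile(m[:,2],[50]))
    m=box(x,x+.012,.0,.07,.075,.11);print(x,'z',np.percentile(m[:,2],[50]) if len(m) else '')
mr('lump',box(.43,.54,.15,.32,.063,.08))
for cam in ('scene','side'):
    c=save('x1'+cam,cam)
    for l in ['graver_a','tea_mug','carved_bear','glue_bottle','ring_bar']: print(cam,l,[(np.round(o['centre'],3).tolist(),round(o['confidence'],2)) for o in nets.find_in(l,cam)][:3])
E
```

```text
t57.58 pos [0.5412, 0.0527, 0.4162] xyaw 91.4 zax [0.002, 0.001, -1.0] F [0.2, -1.4, -0.8] w 0.0003 j [-0.81, 0.11, 0.7, 1.5, -0.07, 1.55, -0.09]
graver_a []
pallet_next []
0.59 z [0.08601374]
0.59 z [0.08603397]
0.62 z [0.08594007]
0.62 z [0.08601682]
0.66 z [0.08597163]
0.66 z [0.08598183]
0.7 z [0.08617237]
0.7 z [0.08624249]
lump 533 ((477.8052062988281, 223.16616821289062), (48.33953094482422, 27.611572265625), 80.8270034790039) [0.47807433 0.22273139 0.06686232]
scene graver_a []
scene tea_mug [([0.312, -0.26, 0.056], 0.75)]
scene carved_bear [([0.696, -0.056, 0.04], 0.69)]
scene glue_bottle [([0.362, -0.148, 0.055], 0.73), ([0.464, 0.135, 0.043], 0.23)]
scene ring_bar [([0.614, 0.12, 0.085], 0.58)]
side graver_a []
side tea_mug [([0.312, -0.272, 0.062], 0.6)]
side carved_bear [([0.692, -0.054, 0.033], 0.92), ([0.464, 0.137, 0.026], 0.49)]
side glue_bottle [([0.369, -0.148, 0.049], 0.96)]
side ring_bar [([0.617, 0.126, 0.084], 0.55)]
```

View pics/x1.png

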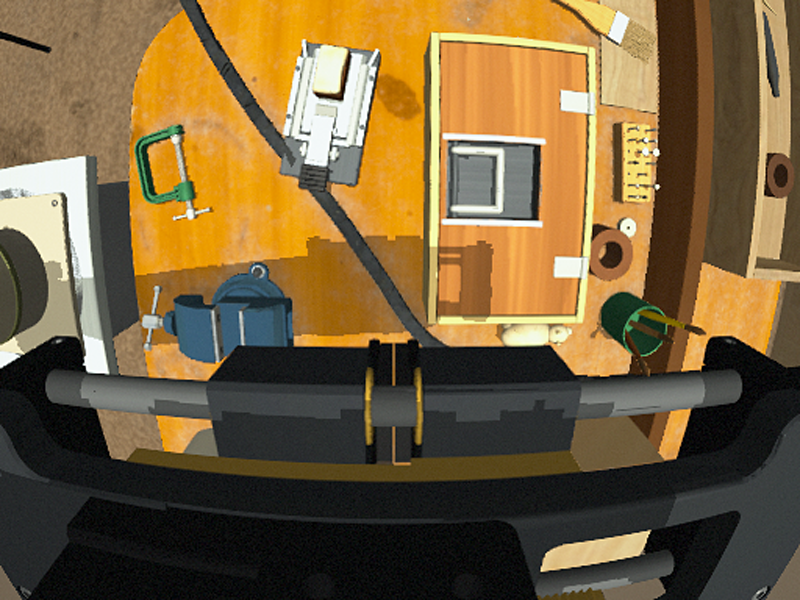

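View pics/x1scene.png

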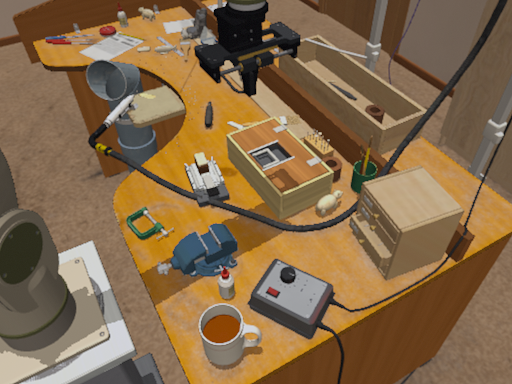

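```bash
python3 -c "
from h import *
print(workorder.close_job());rep()"
```

```text
the job is handed in; nothing more can be done
None
the job is handed in; nothing more can be done
```

I finished the whole job in the order asked and handed it in at about 58 s of the 210 s allowed.

- **Hatch and finished pallet:** I opened the hatch by its ring, pressed the catch and pulled the finished pallet out of the dock. It is now on the locker floor.
- **Raw-blank pallet:** I slid it into the dock rib end first. A pull back met about 10 N of resistance, which shows it is latched. Its last measured position was within about 1 mm of home.
- **Gravers:** I found two and laid both flat in the locker. I pushed the first one across the floor to make room for the second. The last pictures show no graver left on the bench.
- **Closing:** The hatch is closed. Its top reads 86 mm across the whole face, level with the rim, and the ring lies flat in its well.
- **Left alone:** The mug, bear and glue bottle are within a few millimetres of where they started, about the detector's error.

- **Forces above spec:** Pressing the catch peaked at about 53 N through the fingertips, well above the 3–6 N the catch needs. Seating the pallet against the end stop took about 22 N. Both are below the 120 N wrist limit, and neither seemed to do any harm.
- **Detector results that disagreed:** The detector sometimes named the wrong thing, such as reporting a graver on the dock or taking the bear for the catch pad. In the last wrist picture it also missed the docked pallet. In those cases I went by the pictures and depth measurements instead.

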